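Spin a culture dish under the spreader and park the turntable at its pointer

TASK

The culture dish lies on the weighted turntable with the glass spreader already lowered onto it. Push the turntable by its upright knob counter-clockwise (seen from above) and keep it turning at about 25 turns a minute, between 20 and 30, for ten seconds without a break; never let it run faster than 35, or turn or bounce backwards. Then bring it smoothly to rest by the knob and park it with the knob at the steel pointer on the front of the stand, ready for unloading, and let go; leave the dish, the spreader and everything else on the bench alone.

Things in the scene. Friction and masses are not known exactly. Their poses are not given: they have to be found in the camera images.
- stand: Fixed stand: grey plate 310 x 240 x 12 mm lying on the bench, at varying place and yaw. Origin on the bench directly below the turntable's axis. Its local -x is the front, where the pointer is (roughly towards the robot); local z is up. The knob can be worked on the front and at the sides, up to about 100 degrees either side of the pointer; at the back the spreader's bars are in the way.
- axis (a point): Centre of the turntable on its upper face, 57 mm above the bench; fixed. The turntable is a weighted metal disc 220 mm in diameter, 12 mm thick, with a grey seat in its middle (108 mm across, 8 mm high) that carries the clear culture dish, held by three steel pins (tops 81 mm above the bench).
- pointer (a point): Tip of the steel pointer at the front edge of the stand, 113 mm from the axis on the stand's local -x, 60 mm above the bench; fixed. The bracket under it is 30 mm wide, outside the disc.
- knob (a point): Mid-grip of the upright black knob on the disc, 84 mm above the bench, on a circle of 90 mm radius about the axis. The knob is a cylinder 24 mm in diameter, from 63 to 105 mm above the bench. A stiff finger meeting it at speed bounces it off; match its speed. A dark radial line is engraved on the disc at the knob.
- turntable (a joint): Turn of the disc in rad, unlimited, counting up turn by turn; 0 (and every 2 pi) has the knob at the pointer, positive is counter-clockwise (the knob passes the pointer towards local -y). Nominal mass 1.8 kg, inertia 0.010 kg m2, drag 0.0005 N m s/rad plus 0.0007 N m dry friction: it coasts for many seconds. True mass within 30%. 20, 25, 30, 35 turns a minute: 2.09, 2.62, 3.14, 3.67 rad/s.
- dish: The culture dish with its amber agar, clear, 90 mm diameter, 15 mm high (rim 80 mm above the bench), 50 g; it lies loose on the seat between the pins and turns with it. Origin at the centre of its underside, 65 mm above the bench.
- spreader: Spreader and holder, fixed on the stand (same origin and axes): a 14 mm steel column 145 mm behind the axis (local +x), 195 mm high; two thin bars reach from it over the disc, 155 to 173 mm above the bench, to a clamp 20 to 40 mm behind the axis that holds the L-shaped glass rod on the dish (top at 198 mm). The knob passes under the bars; a hand on the knob does not.
- cup: Bystander: white plastic cup, 68 mm diameter, 75 mm high, origin at the centre of its underside.
- dish_lid: Bystander: clear dish lid, 96 mm diameter, 10 mm high, origin at the centre of its underside.
- dish_stack: Bystander: stack of four clear dishes, 95 mm diameter, 66 mm high, origin at the centre of its underside.
- tip_box: Bystander: blue box with a clear lid, 82 x 122 x 61 mm, origin at the centre of its underside.
- marker: Bystander: marker pen lying on the bench, 135 mm long, 17 mm thick, origin under its middle.
- wash_bottle: Bystander: white wash bottle with a bent spout, 68 mm diameter, 200 mm high, origin at the centre of its underside.

How it is judged:
On the way:
1. the turntable turns counter-clockwise between 20 and 30 turns a minute (2.09 to 3.14 rad/s) for 10 s without a break (velocity of joint turntable between 2.09 and 3.14 rad/s), for 10 s.
At the end, for the whole second after the job is handed in: The turntable rests (under 0.05 rad/s) with the knob's middle within 12 mm of the pointer's line, on the pointer's side, and the robot has let go (y of knob in the frame of stand between -0.012 and 0.012 m and x of knob in the frame of stand below 0 m and velocity of joint turntable between -0.05 and 0.05 rad/s); the robot touches nothing.
It fails at once if the turntable ran faster than 35 turns a minute (3.67 rad/s) (velocity of joint turntable above 3.67 rad/s).
It fails at once if the turntable turned or bounced backwards (faster than 0.4 rad/s) (velocity of joint turntable below -0.4 rad/s).
It fails at once if the dish, the spreader or its holder was touched (more than 1 N), or the dish slid more than 8 mm off centre (contact force between any of the fingers, the arm and dish above 1 N or contact force between any of the fingers, the arm and spreader above 1 N or horizontal distance between dish and axis above 0.008 m).
It fails at once if a bystander was moved by more than 25 mm (distance of any of cup, dish_lid, dish_stack, tip_box, marker, wash_bottle from where it was at the start of the episode above 0.025 m).
It also fails if it takes over 64 s, if anything falls off the work surface, if the arm or the gripper's body presses on something with over 40 N, if the wrist force passes 120 N, or if a joint passes its speed limit or range.

ROBOT

A 6-joint arm with a two-finger parallel gripper is mounted at the origin on the work surface. World frame = base frame: x ahead of the robot, y to its left, z up, the work surface at z = 0. Lengths are in m, angles in rad, forces in N, time in s.
With the tool pointing down it reaches from about 0.325 to 0.85 m from the base axis. Payload 4.4 kg.
Tool frame: the origin (TCP) lies at the very end of the fingers, on their centre line; the grasp point (between the pads) lies 19 mm behind it (ctrl.grasp_offset is the z of the grasp point in the tool frame, in m); z points along the fingers, y is the line along which they close (so a half turn about z gives the same grasp; the last joint's range is limited). The gripper opens to 94 mm and grips with 3 to 60 N. Pads are 16 mm wide; open, the fingers measure 119 mm over their backs; the gripper's body (75 mm by 177 mm) begins 78 mm behind the grasp point.
Start: joints at [0.984, 0.207, 1.542, -0, 1.393, -0.15], TCP at [0.243, 0.521, 0.205] pointing down, gripper open.
Joint ranges: [-2.73, 2.73], [-0.86, 2.22], [0.23, 2.46], [-1.11, 4.25], [0.08, 2.63], [-2.82, 2.82]. Speed limits (rad/s): [2.79, 2.79, 3.14, 3.14, 3.14, 3.14].

INTERFACE

Orientations are given as a rotation vector (axis times angle).
In Python, from bench import ctrl gives the robot as it stands.
- The arm moves only by the tool servo_tool, never from a script. Its argument "moves" is a list of rows, each an object of numbers: "x", "y", "z": the shift along the tool's x, y, z in mm; "ax", "ay", "az": the turn, a rotation vector about the tool's x, y, z in rad. In form: [{"x": .., "y": .., "z": .., "ax": .., "ay": .., "az": ..}, ...]. A call has 1 to 20 rows; each row is the pose to reach, as a shift and turn from the pose commanded when the call began, along the tool's axes at that moment; what a row does not reach only later rows make up. A row lasts 1/12 s, in which the tool goes at most 41.7 mm and 7.16 degrees, less where a joint would pass 70% of its speed; a pose out of reach is approached as far as the arm can. A call with a gripper value outside its range is refused whole. "jaw" is the opening, from -1 (shut) to 1 (fully open), set as the call begins (left out, the last holds). The fingers move at their own pace and stop on an object; "squeeze" is the grip in N (left out, the last holds). Time passes only in rows, so rows that repeat a pose let the fingers close. It gives the time, the measured TCP pose, the force, the opening and the grip force at its end, in the units of the state.
- ctrl.observe(): the state, without advancing time (a new reading comes with each control period).
- ctrl.camera(name): name is "scene" or "side" or "wrist"; returns a dict with "pixels" (420x560x3 uint8, red, green, blue), "fov_y" (degrees; the focal length in pixels is half the picture's height over the tangent of half this angle, whatever the lens; pixels are square), "cx", "cy" (the principal point, pixels), "cam_to_world" (4x4, takes a point from camera to world coordinates). Camera axes: x right, y down, z forward; pixel columns grow to the right and rows downward; lengths in m; the calibration is good to about 2 mm. A picture is of the moment at which its call begins. There is no depth.
- ctrl.finish_job(): hands the job in; it is judged then, once.
Trained networks look in a picture, given as the dict that the camera call returned (one of the last four; its "shot" number tells which), for a name from the list of things; names that differ only in an ending like _2 or _b are one class to them, and where a whole thing is asked for, a point or a joint stands for the part that bears it (a point fixed in the world has none). Each returns a list of dicts, best first, with "p" (0 to 1); they miss things now and then, are a little off and sometimes report something else, mostly with a low value. They report only what shows in the picture. A call takes as long as a camera call.
- ctrl.find_in(picture, name): "centre" ([x, y, z] in m, in world coordinates, good to about 4 mm: the middle of the surface that is visible of it).
- ctrl.trace(picture, name): "region" (420x560 bool, what is visible of it).
The state is a dict: "time_s": time; "qpos": joint angles; "joint_vel": joint speeds; "joint_torque": joint torques, N m; "tool_pos": TCP position; "ee_rot": TCP orientation; "ft_force": force on the tool from outside, world axes, zero at the start; "moment": the same for the moment, N m; "finger_gap": finger opening in m; "gripper_force": force on a finger pad.
Only numpy, scipy, OpenCV 4.12 (cv2) and the standard library are available. Lean on these libraries where they do the work, as an engineer would, in place of code of your own. Each camera call takes 0.05 s, during which the arm holds its last target. There are 200 camera calls.

## Working session

There is one attempt and no reset: what is moved stays moved. The work goes in short steps, Python scripts to look and compute and a tool call to move; the robot and the scene stay as the last step left them, time stands still between calls to the robot, and variables do not carry over. Pictures are saved under pics/ and viewed, at most 10 in all, crops included, and the job is handed in when it is done.

Besides the shell and the picture viewer there is one more tool, called after "Request:" by a JSON object that holds its "method" and its "body", one argument or row to a line. servo_tool: Moves the arm, as the interface text tells. Its arguments: {"type":"object","properties":{"moves":{"type":"array","items":{"type":"object","properties":{"x":{"type":"number"},"y":{"type":"number"},"z":{"type":"number"},"ax":{"type":"number"},"ay":{"type":"number"},"az":{"type":"number"}}}},"jaw":{"type":"number"},"squeeze":{"type":"number"}},"required":["moves"]}

```bash
mkdir -p pics; ls; cat > h.py <<'E'
import numpy as np, cv2
from bench import ctrl
def proj(c,P):
    T=np.linalg.inv(c["cam_to_world"]); p=T[:3,:3]@np.asarray(P,float)+T[:3,3]
    f=210/np.tan(np.radians(c["fov_y"])/2); return np.array([c["cx"]+f*p[0]/p[2],c["cy"]+f*p[1]/p[2]])
def ray(c,u,v,z):
    T=np.array(c["cam_to_world"]); f=210/np.tan(np.radians(c["fov_y"])/2)
    d=T[:3,:3]@np.array([(u-c["cx"])/f,(v-c["cy"])/f,1]); o=T[:3,3]; return o+d*(z-o[2])/d[2]
E
python3 - <<'E'
from h import *
s=ctrl.observe(); print({k:np.round(v,3) for k,v in s.items()})
for n in ["scene","side"]:
    c=ctrl.camera(n); cv2.imwrite(f"pics/{n}0.png",c["pixels"][:,:,::-1])
    print(n,np.round(c["cam_to_world"],3).tolist(),c["fov_y"])
    for k in ["stand","pointer","knob","axis","dish","turntable","spreader","cup","dish_lid","dish_stack","tip_box","marker","wash_bottle"]:
        try:
            print(k,[(np.round(d["centre"],3).tolist(),round(float(d["p"]),2)) for d in ctrl.find_in(c,k)[:2]])
        except Exception as e: print(k,e)
E
```

```text
pics
{'time_s': np.float64(0.0), 'qpos': array([ 0.983,  0.207,  1.543, -0.   ,  1.394, -0.15 ]), 'joint_vel': array([ 0.001, -0.001, -0.   , -0.   ,  0.001, -0.   ]), 'joint_torque': array([ 0.0000e+00, -3.7090e+01, -2.8141e+01,  7.0000e-02,  3.7000e-02,
       -0.0000e+00]), 'tool_pos': array([0.243, 0.52 , 0.204]), 'ee_rot': array([-6.810e-01, -3.066e+00,  3.000e-03]), 'ft_force': array([-0.325,  0.753,  0.468]), 'moment': array([-0.001, -0.024, -0.02 ]), 'gripper_force': np.float64(0.0), 'finger_gap': np.float64(0.094)}
scene [[-0.801, 0.384, -0.46, 1.072], [0.599, 0.508, -0.619, 0.748], [-0.004, -0.771, -0.637, 0.832], [0.0, 0.0, 0.0, 1.0]] 50.93355326198065
stand [([0.618, 0.063, 0.011], 0.82)]
pointer [([0.615, 0.062, 0.009], 0.98), ([0.374, -0.337, 0.049], 0.18)]
knob [([0.586, 0.048, 0.058], 0.82), ([0.617, 0.06, 0.012], 0.7)]
axis [([0.617, 0.061, 0.01], 0.62)]
dish [([0.57, 0.02, 0.07], 0.58)]
turntable [([0.591, 0.044, 0.053], 0.97)]
spreader [([0.714, 0.006, 0.156], 0.57)]
cup [([0.372, -0.334, 0.048], 0.89), ([0.717, 0.007, 0.158], 0.65)]
dish_lid [([0.38, 0.419, -0.0],
[... 254 characters left out ...]
.503, 0.846, -0.886], [0.022, -0.861, -0.508, 0.614], [0.0, 0.0, 0.0, 1.0]] 52.82634195988982
stand [([0.559, -0.046, 0.013], 0.9)]
pointer [([0.557, -0.045, 0.013], 0.89)]
knob [([0.558, -0.026, 0.059], 0.86)]
axis []
dish [([0.568, 0.009, 0.073], 0.89), ([0.677, 0.362, 0.05], 0.27)]
turntable [([0.556, -0.025, 0.062], 0.75)]
spreader [([0.708, -0.006, 0.16], 0.71), ([0.5, -0.44, 0.066], 0.5)]
cup [([0.362, -0.368, 0.05], 0.78), ([0.559, -0.05, 0.01], 0.41)]
dish_lid [([0.381, 0.425, 0.002], 0.72)]
dish_stack [([0.623, -0.408, 0.101], 0.59), ([0.502, -0.438, 0.066], 0.57)]
tip_box [([0.676, 0.36, 0.051], 0.86)]
marker [([0.437, 0.288, 0.014], 0.62)]
wash_bottle [([0.622, -0.41, 0.1], 0.87)]
```

View pics/scene0.png

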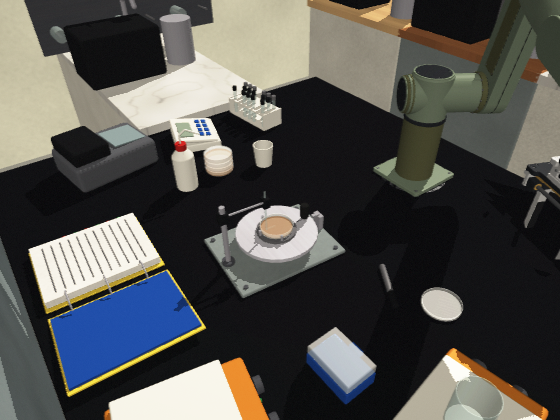

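View pics/side0.png

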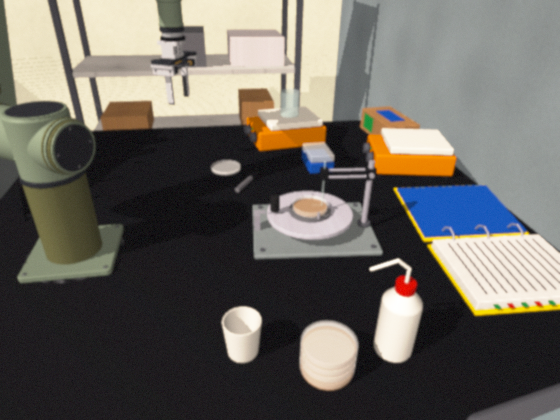

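The scene view shows the disc at about (277,232), the knob at (304,211) and the pointer bracket at about (318,218). In the side view the knob is at (275,203), the disc at (310,213) and the column at (368,200). Next I fit the geometry.

```bash
python3 - <<'E'
from h import *
ims=[]
for n in ["scene","side"]:
    c=ctrl.camera(n); im=c["pixels"]
    print(n,c["cx"],c["cy"],[k for k in c])
    for k,z in [("turntable",.057),("stand",.012),("dish",.08)]:
        r=ctrl.trace(c,k)
        if not r: print(k,"none");continue
        m=r[0]["region"].astype(np.uint8)
        cn=max(cv2.findContours(m,cv2.RETR_EXTERNAL,cv2.CHAIN_APPROX_NONE)[0],key=cv2.contourArea)
        P=np.array([ray(c,u,v,z)[:2] for u,v in cv2.convexHull(cn)[:,0]])
        if k=="stand":
            H=(P*1000).astype(np.float32); print(k,r[0]["p"],cv2.minAreaRect(H), cv2.approxPolyDP(H.reshape(-1,1,2),12,True)[:,0].round().tolist())
        else:
            A=np.c_[2*P,np.ones(len(P))]; s=np.linalg.lstsq(A,(P**2).sum(1),rcond=None)[0]
            R=np.sqrt(s[2]+s[:2]@s[:2]); print(k,r[0]["p"],s[:2],R,np.std(np.linalg.norm(P-s[:2],axis=1)))
    x0,y0=(190,180) if n=="scene" else (235,155)
    ims.append(cv2.resize(im[y0:y0+120,x0:x0+160],(800,600),interpolation=cv2.INTER_CUBIC)[:,:,::-1])
    cv2.imwrite(f"pics/{n}c.png",ims[-1])
E
```

```text
scene 289.25161418302633 217.50814699324627 ['pixels', 'fov_y', 'cx', 'cy', 'cam_to_world', 'shot']
turntable 0.74 [0.56622095 0.0180639 ] 0.11612908275841917 0.008220814334552476
stand 0.63 ((565.3980712890625, 2.283966064453125), (291.079833984375, 339.6671142578125), 81.92076873779297) [[397.0, -75.0], [393.0, -5.0], [450.0, 154.0], [744.0, 118.0], [737.0, 11.0], [653.0, -106.0], [562.0, -144.0]]
dish 0.81 [0.57574881 0.02052303] 0.04782472373629422 0.0028432908317896645
side 285.4964591858249 206.62886245460626 ['pixels', 'fov_y', 'cx', 'cy', 'cam_to_world', 'shot']
turntable 0.6 [0.56754084 0.00708403] 0.11582777400617436 0.0045208975710150125
stand 0.81 ((583.3065185546875, 40.035247802734375), (324.8692626953125, 307.6470031738281), 84.67649841308594) [[742.0, 108.0], [715.0, -133.0], [418.0, -103.0], [440.0, 134.0], [505.0, 189.0], [625.0, 198.0]]
dish 0.87 [0.56966524 0.00335592] 0.052552981282490904 0.004050574315430974
```

View pics/scenec.png

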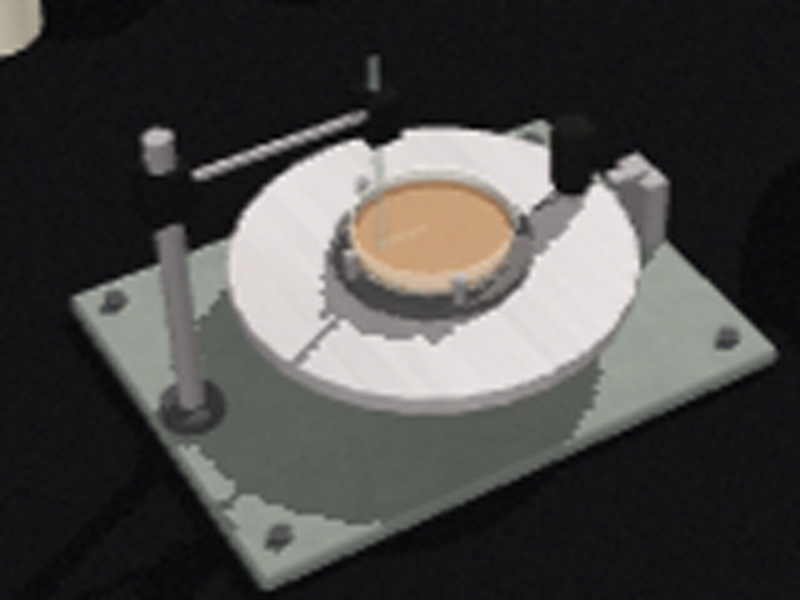

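View pics/sidec.png

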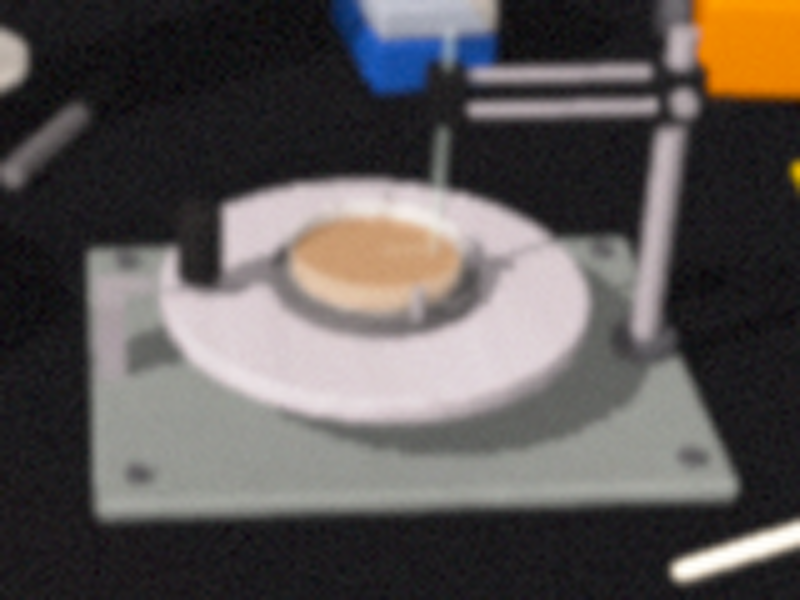

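The crops are clear. In the scene crop the plate corners are (72,300), (776,350) and (264,578), the column base is (192,405), the knob top is (575,127) and the disc spans 230–640. In the side crop the plate corners are (90,250), (628,237), (738,492) and (97,512), the knob top is (198,210) and the disc spans 162–590. I'll fit a model to these points.

```bash
cat > fit.py <<'E'
from h import *
from scipy.optimize import least_squares
cs={n:ctrl.camera(n) for n in ["scene","side"]}
O={"scene":(190,180),"side":(235,155)}
# local points: name ->(crop uv)
D={"scene":dict(BL=None,colb=(192,405),colt=(158,135),knt=(573,124),disc=(230,640,128,400),
     c={(1,-1):(72,298),(1,1):(264,577),(-1,1):(776,348)}),
   "side":dict(colb=(648,340),knt=(199,210),disc=(162,590,180,411),
     c={(-1,1):(90,250),(1,1):(628,237),(1,-1):(738,490),(-1,-1):(97,512)})}
th=np.linspace(0,2*np.pi,361)
def res(p,names=("scene","side"),off=True):
    x,y,yaw,po,kn=p[:5]; R=np.array([[np.cos(yaw),-np.sin(yaw)],[np.sin(yaw),np.cos(yaw)]])
    W=lambda a,b,z:np.r_[R@[a,b]+[x,y],z]
    out=[]
    for i,n in enumerate(["scene","side"]):
        if n not in names: continue
        c=cs[n];d=D[n]; du=p[5+2*i:7+2*i]
        pr=lambda a,b,z:(proj(c,W(a,b,z))-O[n]+du*off)*5
        out+=list(pr(.145,0,.016)-d["colb"])
        if "colt" in d: out+=list(pr(.145,0,.195)-d["colt"])
        out+=list(pr(-.09*np.cos(kn),-.09*np.sin(kn),.105)-d["knt"])
        q=np.array([pr(.11*np.cos(t),.11*np.sin(t),.057) for t in th])
        out+=list(np.array([q[:,0].min(),q[:,0].max(),q[:,1].min(),q[:,1].max()])-d["disc"])
        for (a,b),uv in d["c"].items(): out+=list(pr(po+a*.155,b*.12,.012)-uv)
        out+=list(du*2)   # weak prior
    return np.array(out)/5
if __name__=="__main__":
    for nm in [("scene",),("side",),("scene","side")]:
        s=least_squares(res,[.57,.01,-.1,.02,0,0,0,0,0],args=(nm,),loss="soft_l1")
        print(nm,np.round(s.x,4)); print(np.round(res(s.x,nm),1).tolist())
E
python3 fit.py
```

```text
('scene',) [ 0.5673  0.0108 -0.0992  0.0099  0.043   0.1798  1.8967  0.      0.    ]
[0.4, 0.4, 0.2, 0.2, -0.1, 0.1, -0.5, -0.2, -0.2, -0.5, -0.4, -0.8, -0.2, 0.3, 0.8, 0.1, 0.1, 0.8]
('side',) [ 0.5712  0.0079 -0.0967  0.0094  0.0288  1.6921  0.2058  0.5388  0.2212]
[-0.5, 1.2, 0.3, -0.1, -0.4, 0.6, 0.6, -0.5, -0.5, -0.0, -0.1, 0.1, 1.3, -0.4, -0.4, -0.6, 0.2, 0.1]
('scene', 'side') [ 0.5693  0.0092 -0.0972  0.0097  0.0363  1.0794  1.8923  1.2812  0.4002]
[0.4, 0.4, 0.1, 0.3, -0.0, 0.1, -0.6, -0.2, -0.2, -0.5, -0.4, -0.7, -0.1, 0.3, 0.8, -0.1, 0.4, 0.8, -0.6, 1.2, 0.3, 0.0, -0.5, 0.5, 0.6, -0.6, -0.3, -0.0, 0.0, 0.2, 1.2, -0.5, -0.5, -0.7, 0.5, 0.2]
```

```bash
cat > plan.py <<'E'
import json,os
from h import *
AX=np.array([.5693,.0092]); YS=-.097; S=.018
BIAS={"scene":np.array([1.08,1.89]),"side":np.array([1.28,.40])}
def knob(t,r=.09): a=t+YS; return AX-r*np.array([np.cos(a),np.sin(a)])
def pose(phi,yth,z,s=S):
    psi=np.pi/2+YS+yth; n=-np.array([np.cos(psi),np.sin(psi)])
    return np.r_[knob(phi)+s*n,z,psi]
def start():
    if os.path.exists("cmd.json"): return np.array(json.load(open("cmd.json")))
    s=ctrl.observe(); p=s["tool_pos"]; R=cv2.Rodrigues(np.array(s["ee_rot"]))[0]
    return np.r_[p,np.arctan2(R[1,1],R[0,1])]
def rows(poses,commit=True):
    c=start(); psi=c[3]; X=np.array([-np.sin(psi),np.cos(psi)]); Y=np.array([np.cos(psi),np.sin(psi)])
    out=[];last=c.copy()
    for p in poses:
        d=p[:2]-c[:2]; r=[round(1000*X@d),round(1000*Y@d),round(-1000*(p[2]-c[2])),round(-(p[3]-psi),2)]
        q=np.r_[c[:2]+X*r[0]/1e3+Y*r[1]/1e3,c[2]-r[2]/1e3,psi-r[3]]
        st=np.linalg.norm(q[:3]-last[:3])*1e3
        if st>41.7 or abs(q[3]-last[3])>.124: print("!! too fast",len(out),st,q[3]-last[3])
        last=q; out.append({k:v for k,v in zip(["x","y","z","az"],r)})
        # gripper body vs spreader parts (stand local), body half 37.5 (tool x) x 88.5 (tool y)
        for a in np.linspace(-.09,.17,40):
            if a<.01: continue
            w=AX+a*np.array([np.cos(YS),np.sin(YS)]); e=w-q[:2]
            ex=abs(-np.sin(q[3])*e[0]+np.cos(q[3])*e[1]); ey=abs(np.cos(q[3])*e[0]+np.sin(q[3])*e[1])
            if ex<.0375+.018 and ey<.0885+.018 and q[2]<.12: print("!! spreader near",len(out),round(a,3),ex,ey);break
    print(json.dumps(out).replace('"',"'").replace("'",'"'))
    if commit: json.dump(list(map(float,last)),open("cmd.json","w"))
def locate(c,n):
    im=c["pixels"].astype(float).max(2); best=[]
    a=np.linspace(0,2*np.pi,16,endpoint=False)
    for t in np.arange(-np.pi,np.pi,.01):
        k=knob(t); P=[proj(c,[k[0]+.010*np.cos(x),k[1]+.010*np.sin(x),z])+BIAS[n] for x in a for z in (.066,.103)]
        m=np.zeros(im.shape,np.uint8); cv2.fillConvexPoly(m,cv2.convexHull(np.round(np.array(P)*8).astype(np.int32)),1,shift=3)
        best.append((im[m>0].mean(),t))
    B=np.array(best); i=B[:,0].argmin(); m0=B[i,0]
    near=np.abs((B[:,1]-B[i,1]+np.pi)%(2*np.pi)-np.pi)
    k=(near<.3)&(B[:,0]<m0+15); t=B[i,1]+np.mean(((B[k,1]-B[i,1]+np.pi)%(2*np.pi))-np.pi)
    return round(float(t),3),round(m0),round(B[near>.5,0].min()),round(float(ctrl.observe()["time_s"]-.05),3)
def look(*ns):
    for n in ns: print(n,*locate(ctrl.camera(n),n))
E
python3 - <<'E'
from plan import *
look("side","scene")
a=start(); b=pose(.04,0,.16,s=0); print(a,b)
N=16; rows([a+(b-a)*np.array([f,f,(f if f<1 else 1),f]) for f in np.linspace(1/N,1,N)])
E
```

```text
side -0.172 48 67 1.9
scene 0.048 25 53 1.95
[0.24322983 0.52100906 0.20543954 1.1339813 ] [0.47944617 0.01432722 0.16       1.47379633]
[{"x": -27, "y": -22, "z": 3, "az": -0.02}, {"x": -54, "y": -45, "z": 6, "az": -0.04}, {"x": -80, "y": -67, "z": 9, "az": -0.06}, {"x": -107, "y": -90, "z": 11, "az": -0.08}, {"x": -134, "y": -112, "z": 14, "az": -0.11}, {"x": -161, "y": -135, "z": 17, "az": -0.13}, {"x": -187, "y": -157, "z": 20, "az": -0.15}, {"x": -214, "y": -180, "z": 23, "az": -0.17}, {"x": -241, "y": -202, "z": 26, "az": -0.19}, {"x": -268, "y": -224, "z": 28, "az": -0.21}, {"x": -295, "y": -247, "z": 31, "az": -0.23}, {"x": -321, "y": -269, "z": 34, "az": -0.25}, {"x": -348, "y": -292, "z": 37, "az": -0.28}, {"x": -375, "y": -314, "z": 40, "az": -0.3}, {"x": -402, "y": -337, "z": 43, "az": -0.32}, {"x": -428, "y": -359, "z": 45, "az": -0.34}]
```

Request:
{"method": "servo_tool", "body": {
  "moves": [
    {"x": -27,"y": -22,"z": 3,"az": -0.02},
    {"x": -54,"y": -45,"z": 6,"az": -0.04},
    {"x": -80,"y": -67,"z": 9,"az": -0.06},
    {"x": -107,"y": -90,"z": 11,"az": -0.08},
    {"x": -134,"y": -112,"z": 14,"az": -0.11},
    {"x": -161,"y": -135,"z": 17,"az": -0.13},
    {"x": -187,"y": -157,"z": 20,"az": -0.15},
    {"x": -214,"y": -180,"z": 23,"az": -0.17},
    {"x": -241,"y": -202,"z": 26,"az": -0.19},
    {"x": -268,"y": -224,"z": 28,"az": -0.21},
    {"x": -295,"y": -247,"z": 31,"az": -0.23},
    {"x": -321,"y": -269,"z": 34,"az": -0.25},
    {"x": -348,"y": -292,"z": 37,"az": -0.28},
    {"x": -375,"y": -314,"z": 40,"az": -0.3},
    {"x": -402,"y": -337,"z": 43,"az": -0.32},
    {"x": -428,"y": -359,"z": 45,"az": -0.34}
  ],
  "jaw": 0.28
}}

```text
invalid input
```

```bash
python3 - <<'E'
from plan import *
a=ctrl.observe(); print(a["time_s"],np.round(a["tool_pos"],4),np.round(a["joint_vel"],2),a["finger_gap"])
w=ctrl.camera("wrist"); b=ctrl.observe(); print(b["time_s"],np.round(b["tool_pos"],4),start())
cv2.imwrite("pics/w1.png",w["pixels"][:,:,::-1]); np.save("w1.npy",w,allow_pickle=True)
for t in (0.,.04,.08): print(t,proj(w,np.r_[knob(t),.105]))
print("axis",proj(w,np.r_[AX,.08]),"ptr",proj(w,np.r_[knob(0,.113),.06]))
for n in("side","scene"):
    c=ctrl.camera(n); np.save(n+"1.npy",c,allow_pickle=True); print(n,locate(c,n)); x,y=(190,170) if n=="scene" else (225,140)
    cv2.imwrite(f"pics/{n}1.png",cv2.resize(c["pixels"][y:y+150,x:x+200,::-1],(800,600),interpolation=cv2.INTER_NEAREST))
b=ctrl.observe(); print(b["time_s"],np.round(b["tool_pos"],4),b["finger_gap"])
E
```

```text
2.0 [0.2432 0.521  0.2054] [ 0. -0.  0. -0.  0. -0.] 0.09351882837608264
2.05 [0.2433 0.521  0.2055] [0.4791652  0.01465    0.16043954 1.4739813 ]
0.0 [  3.39014299 536.7248271 ]
0.04 [  0.9584009  537.44092015]
0.08 [ -1.40435771 538.23092799]
axis [ 53.29814458 557.03642783] ptr [ 23.1324396  484.50324523]
side (-0.172, 47, 67, 2.05)
scene (0.053, 25, 53, 2.1)
2.15 [0.2432 0.521  0.2054] 0.09403613090476307
```

View pics/w1.png

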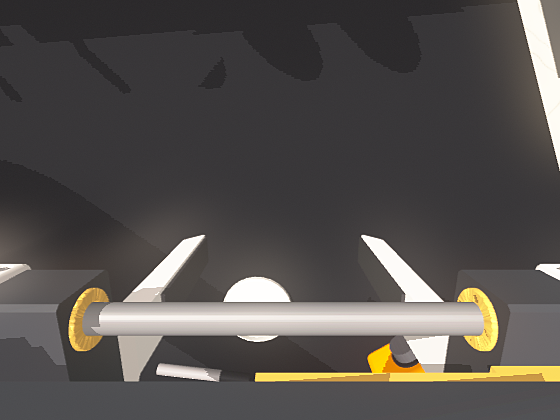

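View pics/side1.png

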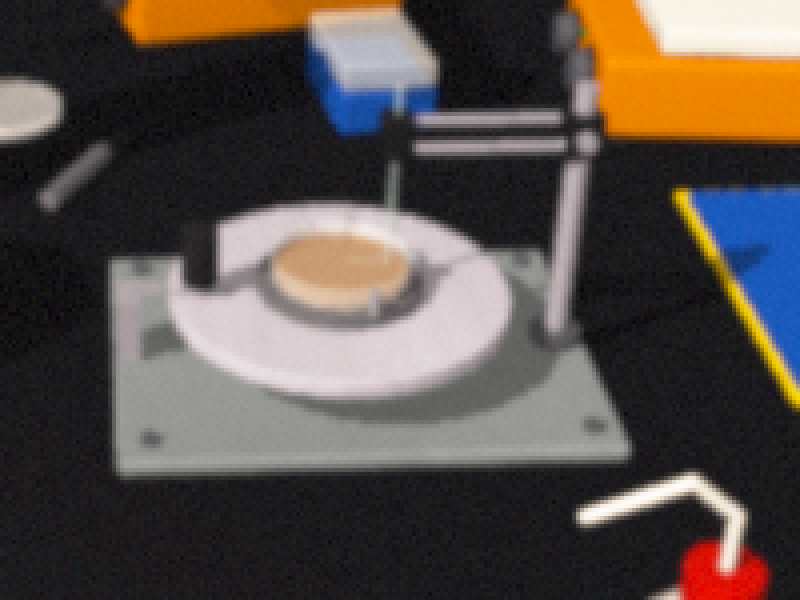

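The refused call suggests the rows may need all six keys. The wrist view shows only bench. The side view shows the knob at crop (199,255) with the disc unobstructed.

Request:
{"method": "servo_tool", "body": {
  "moves": [
    {"x": -27,"y": -22,"z": 3,"ax": 0,"ay": 0,"az": -0.02},
    {"x": -54,"y": -45,"z": 6,"ax": 0,"ay": 0,"az": -0.04},
    {"x": -80,"y": -67,"z": 9,"ax": 0,"ay": 0,"az": -0.06},
    {"x": -107,"y": -90,"z": 11,"ax": 0,"ay": 0,"az": -0.08},
    {"x": -134,"y": -112,"z": 14,"ax": 0,"ay": 0,"az": -0.11},
    {"x": -161,"y": -135,"z": 17,"ax": 0,"ay": 0,"az": -0.13},
    {"x": -187,"y": -157,"z": 20,"ax": 0,"ay": 0,"az": -0.15},
    {"x": -214,"y": -180,"z": 23,"ax": 0,"ay": 0,"az": -0.17},
    {"x": -241,"y": -202,"z": 26,"ax": 0,"ay": 0,"az": -0.19},
    {"x": -268,"y": -224,"z": 28,"ax": 0,"ay": 0,"az": -0.21},
    {"x": -295,"y": -247,"z": 31,"ax": 0,"ay": 0,"az": -0.23},
    {"x": -321,"y": -269,"z": 34,"ax": 0,"ay": 0,"az": -0.25},
    {"x": -348,"y": -292,"z": 37,"ax": 0,"ay": 0,"az": -0.28},
    {"x": -375,"y": -314,"z": 40,"ax": 0,"ay": 0,"az": -0.3},
    {"x": -402,"y": -337,"z": 43,"ax": 0,"ay": 0,"az": -0.32},
    {"x": -428,"y": -359,"z": 45,"ax": 0,"ay": 0,"az": -0.34}
  ],
  "jaw": 0.28
}}

```text
time_s: 3.48
tool_pos: [0.4797, 0.0128, 0.1604]
ee_rot: [0.151, 3.138, 0.0]
ft_force: [0.1, 0.4, 1.0]
finger_gap: 0.0602
gripper_force: 0.0
```

```bash
cat > loc2.py <<'E'
import plan
from plan import *
AA=np.linspace(0,2*np.pi,16,endpoint=False)
def hull(c,n,t,r,z0,z1):
    k=knob(t); P=[proj(c,[k[0]+r*np.cos(x),k[1]+r*np.sin(x),z])+BIAS[n] for x in AA for z in (z0,z1)]
    m=np.zeros((420,560),np.uint8); cv2.fillConvexPoly(m,cv2.convexHull(np.round(np.array(P)*8).astype(np.int32)),1,shift=3); return m>0
def locate(c,n,lo=-np.pi,hi=np.pi,t=None):
    im=np.minimum(c["pixels"].astype(float).max(2),150); B=[]
    for th in np.arange(lo,hi,.02):
        i=hull(c,n,th,.009,.066,.103); o=hull(c,n,th,.021,.066,.066)&~hull(c,n,th,.013,.063,.105)
        B.append((im[i].mean()-im[o].mean(),th))
    B=np.array(B); i=B[:,0].argmin(); d=(B[:,1]-B[i,1]+np.pi)%(2*np.pi)-np.pi
    k=np.abs(d)<.09; q=np.polyfit(d[k],B[k,0],2); t=B[i,1]+np.clip(-q[1]/2/q[0],-.05,.05)
    return round(float(t),3),round(B[i,0]),round(B[np.abs(d)>.4,0].min())
def look(*ns):
    for n in ns:
        c=ctrl.camera(n); s=ctrl.observe()["time_s"]-.05; print(n,*locate(c,n),"t",round(float(s),3))
E
python3 - <<'E'
from loc2 import *
for n in("side","scene"): print(n,locate(np.load(n+"1.npy",allow_pickle=True).item(),n))
w=ctrl.camera("wrist"); im=w["pixels"].copy()
for t in (0.,.04,.08): print(t,proj(w,np.r_[knob(t),.105]))
p=knob(0,.113); print("ptr",proj(w,np.r_[p,.06]))
cv2.circle(im,tuple(np.int32(proj(w,np.r_[p,.06]))),3,(255,0,0),1)
for z in(.063,.105): cv2.circle(im,tuple(np.int32(proj(w,np.r_[knob(.045),z]))),3,(0,255,0),1)
for t in np.arange(-.6,.6,.05):
  cv2.circle(im,tuple(np.int32(proj(w,np.r_[knob(t,.11),.057]))),1,(255,0,255),-1)
cv2.imwrite("pics/w2.png",im[:,:,::-1])
print(ctrl.observe()["tool_pos"])
E
```

```text
side (-0.069, -102, -88)
scene (0.044, -112, -95)
0.0 [290.02488817 223.76337247]
0.04 [285.50112449 223.84797046]
0.08 [280.98521495 224.10619242]
ptr [289.01167359 186.02680508]
[0.4824707  0.00749642 0.16058375]
```

View pics/w2.png

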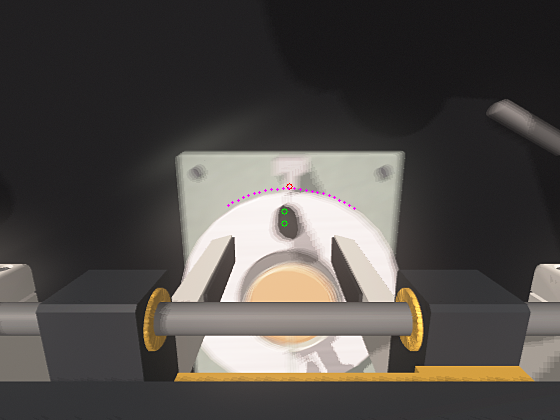

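The wrist view, slightly blurred, shows the knob at (288,222), the disc edge along my projected dots and the pointer at about (293,172). The model agrees to within a few mm. Next I check how the arm settles and refine.

```bash
python3 - <<'E'
from loc2 import *
for i in range(4):
    w=ctrl.camera("wrist"); s=ctrl.observe(); print(s["time_s"],np.round(s["tool_pos"],4),np.round(s["joint_vel"],2))
im=w["pixels"].copy(); T=w["cam_to_world"]; print(np.round(T,3).tolist())
cv2.imwrite("pics/w3raw.png",im[:,:,::-1])
for z in(.063,.105): cv2.polylines(im,[np.int32([proj(w,np.r_[knob(.044)+.012*np.array([np.cos(x),np.sin(x)]),z]) for x in AA])],True,(0,255,0))
for t in np.arange(-.9,.9,.05): cv2.circle(im,tuple(np.int32(proj(w,np.r_[knob(t,.11),.057]))),1,(255,0,255),-1)
for a in(-.113,): cv2.circle(im,tuple(np.int32(proj(w,np.r_[knob(0,.113),.06]))),3,(255,0,0),1)
c=[ray(w,0,0,0)]
po=.0097;R=lambda a,b:AX+np.array([np.cos(YS)*a-np.sin(YS)*b,np.sin(YS)*a+np.cos(YS)*b])
cv2.polylines(im,[np.int32([proj(w,np.r_[R(a,b),.012]) for a,b in((po+.1,-.12),(po-.155,-.12),(po-.155,.12),(po+.1,.12))])],False,(255,0,0))
cv2.imwrite("pics/w3.png",cv2.resize(im[130:330,150:430],(784,560),interpolation=cv2.INTER_NEAREST)[:,:,::-1])
E
```

```text
3.5833 [0.4811 0.0106 0.1606] [ 0.07 -0.03  0.03  0.05  0.04  0.06]
3.6333 [0.4799 0.0127 0.1604] [ 0.05 -0.02  0.03  0.02  0.01  0.01]
3.6833 [0.4792 0.0141 0.1603] [ 0.04 -0.01  0.02  0.    0.    0.  ]
3.7333 [0.4788 0.0149 0.1603] [ 0.03 -0.01  0.01 -0.   -0.   -0.  ]
[[0.099, 0.966, 0.237, 0.411], [0.995, -0.097, -0.022, 0.02], [0.001, 0.238, -0.971, 0.338], [0.0, 0.0, 0.0, 1.0]]
```

View pics/w3.png

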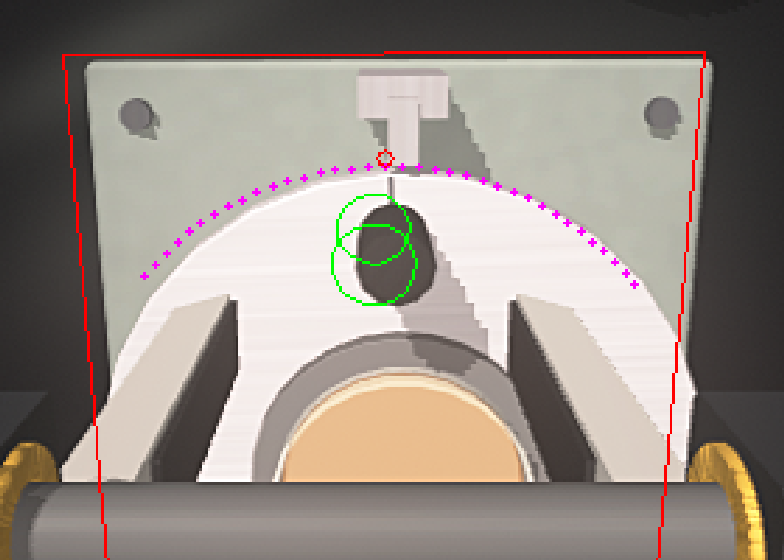

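The settled wrist view shows the plate corners at crop (87,62) and (712,62), the pointer tip at (403,172), the knob top at (396,265) and the disc edge at (113,383) and (692,385). The stand sits about 6 mm further +y than my fit, so I refit with this view and a lens term.

```bash
cat > fit2.py <<'E'
from fit import *
w=ctrl.camera("wrist")
print(np.round(ctrl.observe()["tool_pos"],4))
cs["wrist"]=w
WP=[((-1,-1),(87,62)),((-1,1),(712,62))]
names=["scene","side","wrist"]; SIG={"scene":1.,"side":1.,"wrist":2.}
def dproj(c,P,q):
    u=proj(c,P); f=210/np.tan(np.radians(c["fov_y"])/2); d=(u-[c["cx"],c["cy"]])/f
    return [c["cx"],c["cy"]]+f*d*(1+q[2]*(d@d))+q[:2]
def res2(p,parts=False):
    x,y,yaw,po,kn=p[:5]; R=np.array([[np.cos(yaw),-np.sin(yaw)],[np.sin(yaw),np.cos(yaw)]])
    W=lambda a,b,z:np.r_[R@[a,b]+[x,y],z]; out=[]
    for i,n in enumerate(names):
        q=p[5+3*i:8+3*i]; c=cs[n]; o=[]
        if n!="wrist":
            d=D[n]; pr=lambda a,b,z:dproj(c,W(a,b,z),q)-O[n]
            o+=list(pr(.145,0,.016)-np.array(d["colb"])/5)
            o+=list(pr(-.09*np.cos(kn),-.09*np.sin(kn),.105)-np.array(d["knt"])/5)
            e=np.array([pr(.11*np.cos(t),.11*np.sin(t),.057) for t in th[::4]])
            o+=list(np.array([e[:,0].min(),e[:,0].max(),e[:,1].min(),e[:,1].max()])-np.array(d["disc"])/5)
            for (a,b),uv in d["c"].items(): o+=list(pr(po+a*.155,b*.12,.012)-np.array(uv)/5)
        else:
            pr=lambda a,b,z:dproj(c,W(a,b,z),q)-[150,130]
            for (a,b),uv in WP: o+=list(pr(po+a*.155,b*.12,.012)-np.array(uv)/2.8)
            o+=list(pr(-.113,0,.06)-np.array((403,172))/2.8)
            o+=list(pr(-.09*np.cos(kn),-.09*np.sin(kn),.105)-np.array((396,265))/2.8)
            e=np.array([pr(.11*np.cos(t),.11*np.sin(t),.057) for t in th])
            for uv in ((113,383),(692,385),(640,290),(402,174)):
                o.append(np.linalg.norm(e-np.array(uv)/2.8,axis=1).min())
        if parts: print(n,np.round(o,1).tolist())
        out+=o+list(q[:2]/SIG[n])+[q[2]/.1]
    return np.array(out)
s=least_squares(res2,[.57,.012,-.1,.01,.04]+[0]*9,loss="soft_l1"); print(np.round(s.x,4)); res2(s.x,True)
E
python3 fit2.py
```

```text
[0.4787 0.0159 0.1605]
[ 0.5719  0.0153 -0.0959  0.0093  0.0376  0.4325  0.3352 -0.0468  0.8224
  1.5327  0.0088  1.5514 -0.0095 -0.1149]
scene [0.2, 0.6, -0.1, -0.0, -0.8, -0.2, -0.4, -0.3, -0.5, -0.8, 0.0, 0.6, 1.0, -0.1]
side [-0.9, 0.9, 0.5, -0.0, -0.3, 0.3, 0.6, -1.0, -0.3, -0.0, -0.5, 0.2, 0.7, -0.9, -0.2, -1.2]
wrist [-0.5, -0.1, -0.1, 0.3, 0.2, -1.8, 0.1, 3.2, 0.7, 0.8, 1.9, 0.4]
```

```bash
sed -i 's/^AX=.*/AX=np.array([.5719,.0153]); YS=-.096; S=.018/; s/^BIAS=.*/BIAS={"scene":np.array([.43,.34]),"side":np.array([.82,1.53])}/' plan.py
sed -i 's/out.append({k:v for k,v in zip(\["x","y","z","az"\],r)})/out.append(dict(x=r[0],y=r[1],z=r[2],ax=0,ay=0,az=r[3]))/' plan.py
cat >> plan.py <<'E'
def run(phi0,dphi,z,yth,commit=True):
    ph=phi0+np.cumsum(dphi); print("phi",np.round(ph,2).tolist()); rows([pose(a,b,c) for a,b,c in zip(ph,yth,z)],commit); return ph
E
python3 - <<'E'
from loc2 import *
for n in("side","scene"): print(n,locate(np.load(n+"1.npy",allow_pickle=True).item(),n))
# descend cage centred on the knob, then close the gap to ~3 mm
run(.038-.2,[0]*5+[.03]*5+[.02],[.15,.13,.11,.095,.091]+[.091]*6,[0]*11)
E
```

```text
side (-0.092, -95, -87)
scene (0.039, -112, -95)
phi [-0.16, -0.16, -0.16, -0.16, -0.16, -0.13, -0.1, -0.07, -0.04, -0.01, 0.01]
[{"x": -3, "y": 6, "z": 10, "ax": 0, "ay": 0, "az": -0.0}, {"x": -3, "y": 6, "z": 30, "ax": 0, "ay": 0, "az": -0.0}, {"x": -3, "y": 6, "z": 50, "ax": 0, "ay": 0, "az": -0.0}, {"x": -3, "y": 6, "z": 65, "ax": 0, "ay": 0, "az": -0.0}, {"x": -3, "y": 6, "z": 69, "ax": 0, "ay": 0, "az": -0.0}, {"x": -3, "y": 3, "z": 69, "ax": 0, "ay": 0, "az": -0.0}, {"x": -3, "y": 1, "z": 69, "ax": 0, "ay": 0, "az": -0.0}, {"x": -2, "y": -2, "z": 69, "ax": 0, "ay": 0, "az": -0.0}, {"x": -2, "y": -5, "z": 69, "ax": 0, "ay": 0, "az": -0.0}, {"x": -2, "y": -7, "z": 69, "ax": 0, "ay": 0, "az": -0.0}, {"x": -2, "y": -9, "z": 69, "ax": 0, "ay": 0, "az": -0.0}]
```

Request:
{"method": "servo_tool", "body": {
  "moves": [
    {"x": -3,"y": 6,"z": 10,"ax": 0,"ay": 0,"az": 0},
    {"x": -3,"y": 6,"z": 30,"ax": 0,"ay": 0,"az": 0},
    {"x": -3,"y": 6,"z": 50,"ax": 0,"ay": 0,"az": 0},
    {"x": -3,"y": 6,"z": 65,"ax": 0,"ay": 0,"az": 0},
    {"x": -3,"y": 6,"z": 69,"ax": 0,"ay": 0,"az": 0},
    {"x": -3,"y": 3,"z": 69,"ax": 0,"ay": 0,"az": 0},
    {"x": -3,"y": 1,"z": 69,"ax": 0,"ay": 0,"az": 0},
    {"x": -2,"y": -2,"z": 69,"ax": 0,"ay": 0,"az": 0},
    {"x": -2,"y": -5,"z": 69,"ax": 0,"ay": 0,"az": 0},
    {"x": -2,"y": -7,"z": 69,"ax": 0,"ay": 0,"az": 0},
    {"x": -2,"y": -9,"z": 69,"ax": 0,"ay": 0,"az": 0}
  ]
}}

```text
time_s: 4.8
tool_pos: [0.4809, 0.005, 0.0922]
ee_rot: [0.153, 3.136, -0.0]
ft_force: [0.7, -0.1, 0.8]
finger_gap: 0.0602
gripper_force: 0.0
```

```bash
python3 - <<'E'
from loc2 import *
look("scene")
s=ctrl.observe(); print(np.round(s["tool_pos"],4),start(),s["ft_force"],s["finger_gap"])
w=[.2,.45,.7,.95,1.2,1.45,1.7,1.9,2.1,2.25,2.35,2.4,2.4,1.6,.4,-1,-2.4,-3.4,-3.8,-3.8]
d=np.array(w)/12; ph=np.cumsum(d)
z=[.091]*11+[.108,.131]+[.135]*7
y=list(np.linspace(.03,.55,13))+[.55,.5,.4,.3,.2,.1,0]
run(.008,d,z,y)
E
```

```text
scene 1.363 -97 -90 t 4.8
[0.4807 0.0048 0.092 ] [0.48028586 0.00549882 0.09143954 1.4739813 ] [ 0.70980878 -0.67114878 -0.52976467] 0.060150139115148625
phi [0.02, 0.06, 0.12, 0.2, 0.3, 0.42, 0.56, 0.72, 0.9, 1.08, 1.28, 1.48, 1.68, 1.81, 1.85, 1.76, 1.56, 1.28, 0.96, 0.65]
[{"x": -1, "y": -2, "z": 0, "ax": 0, "ay": 0, "az": -0.03}, {"x": -2, "y": -5, "z": 0, "ax": 0, "ay": 0, "az": -0.07}, {"x": -3, "y": -10, "z": 0, "ax": 0, "ay": 0, "az": -0.12}, {"x": -5, "y": -17, "z": 0, "ax": 0, "ay": 0, "az": -0.16}, {"x": -8, "y": -26, "z": 0, "ax": 0, "ay": 0, "az": -0.2}, {"x": -13, "y": -36, "z": 0, "ax": 0, "ay": 0, "az": -0.25}, {"x": -19, "y": -47, "z": 0, "ax": 0, "ay": 0, "az": -0.29}, {"x": -29, "y": -58, "z": 0, "ax": 0, "ay": 0, "az": -0.33}, {"x": -41, "y": -68, "z": 0, "ax": 0, "ay": 0, "az": -0.38}, {"x": -55, "y": -77, "z": 0, "ax": 0, "ay": 0, "az": -0.42}, {"x": -72, "y": -84, "z": 0, "ax": 0, "ay": 0, "az": -0.46}, {"x": -91, "y": -87, "z": -17, "ax": 0, "ay": 0, "az": -0.51}, {"x": -109, "y": -86, "z": -40, "ax": 0, "ay": 0, "az": -0.55}, {"x": -121, "y": -84, "z": -44, "ax": 0, "ay": 0, "az": -0.55}, {"x": -123, "y": -84, "z": -44, "ax": 0, "ay": 0, "az": -0.5}, {"x": -114, "y": -86, "z": -44, "ax": 0, "ay": 0, "az": -0.4}, {"x": -95, "y": -89, "z": -44, "ax": 0, "ay": 0, "az": -0.3}, {"x": -68, "y": -85, "z": -44, "ax": 0, "ay": 0, "az": -0.2}, {"x": -41, "y": -73, "z": -44, "ax": 0, "ay": 0, "az": -0.1}, {"x": -18, "y": -54, "z": -44, "ax": 0, "ay": 0, "az": -0.0}]
```

```bash
echo "[0.48028586,0.00549882,0.09143954,1.4739813]">cmd.json; python3 - <<'E'
from loc2 import *
w=[.2,.45,.7,.95,1.2,1.45,1.7,1.9,2.1,2.25,2.35,2.4,2.4,1.6,.4,-1,-2.4,-3.4,-3.8,-3.8]
z=[.091]*11+[.108,.131]+[.135]*7
y=list(np.linspace(.02,.9,13))+[.92,.87,.77,.65,.53,.41,.29]
run(.008,np.array(w)/12,z,y)
E
```

```text
phi [0.02, 0.06, 0.12, 0.2, 0.3, 0.42, 0.56, 0.72, 0.9, 1.08, 1.28, 1.48, 1.68, 1.81, 1.85, 1.76, 1.56, 1.28, 0.96, 0.65]
[{"x": -1, "y": -2, "z": 0, "ax": 0, "ay": 0, "az": -0.02}, {"x": -2, "y": -5, "z": 0, "ax": 0, "ay": 0, "az": -0.09}, {"x": -4, "y": -10, "z": 0, "ax": 0, "ay": 0, "az": -0.17}, {"x": -6, "y": -17, "z": 0, "ax": 0, "ay": 0, "az": -0.24}, {"x": -10, "y": -25, "z": 0, "ax": 0, "ay": 0, "az": -0.31}, {"x": -15, "y": -35, "z": 0, "ax": 0, "ay": 0, "az": -0.39}, {"x": -22, "y": -46, "z": 0, "ax": 0, "ay": 0, "az": -0.46}, {"x": -32, "y": -56, "z": 0, "ax": 0, "ay": 0, "az": -0.53}, {"x": -44, "y": -66, "z": 0, "ax": 0, "ay": 0, "az": -0.61}, {"x": -59, "y": -75, "z": 0, "ax": 0, "ay": 0, "az": -0.68}, {"x": -77, "y": -81, "z": 0, "ax": 0, "ay": 0, "az": -0.75}, {"x": -95, "y": -83, "z": -17, "ax": 0, "ay": 0, "az": -0.83}, {"x": -114, "y": -82, "z": -40, "ax": 0, "ay": 0, "az": -0.9}, {"x": -126, "y": -80, "z": -44, "ax": 0, "ay": 0, "az": -0.92}, {"x": -128, "y": -80, "z": -44, "ax": 0, "ay": 0, "az": -0.87}, {"x": -120, "y": -83, "z": -44, "ax": 0, "ay": 0, "az": -0.77}, {"x": -100, "y": -86, "z": -44, "ax": 0, "ay": 0, "az": -0.65}, {"x": -74, "y": -83, "z": -44, "ax": 0, "ay": 0, "az": -0.53}, {"x": -46, "y": -72, "z": -44, "ax": 0, "ay": 0, "az": -0.41}, {"x": -24, "y": -53, "z": -44, "ax": 0, "ay": 0, "az": -0.29}]
```

Request:
{"method": "servo_tool", "body": {
  "moves": [
    {"x": -1,"y": -2,"z": 0,"ax": 0,"ay": 0,"az": -0.02},
    {"x": -2,"y": -5,"z": 0,"ax": 0,"ay": 0,"az": -0.09},
    {"x": -4,"y": -10,"z": 0,"ax": 0,"ay": 0,"az": -0.17},
    {"x": -6,"y": -17,"z": 0,"ax": 0,"ay": 0,"az": -0.24},
    {"x": -10,"y": -25,"z": 0,"ax": 0,"ay": 0,"az": -0.31},
    {"x": -15,"y": -35,"z": 0,"ax": 0,"ay": 0,"az": -0.39},
    {"x": -22,"y": -46,"z": 0,"ax": 0,"ay": 0,"az": -0.46},
    {"x": -32,"y": -56,"z": 0,"ax": 0,"ay": 0,"az": -0.53},
    {"x": -44,"y": -66,"z": 0,"ax": 0,"ay": 0,"az": -0.61},
    {"x": -59,"y": -75,"z": 0,"ax": 0,"ay": 0,"az": -0.68},
    {"x": -77,"y": -81,"z": 0,"ax": 0,"ay": 0,"az": -0.75},
    {"x": -95,"y": -83,"z": -17,"ax": 0,"ay": 0,"az": -0.83},
    {"x": -114,"y": -82,"z": -40,"ax": 0,"ay": 0,"az": -0.9},
    {"x": -126,"y": -80,"z": -44,"ax": 0,"ay": 0,"az": -0.92},
    {"x": -128,"y": -80,"z": -44,"ax": 0,"ay": 0,"az": -0.87},
    {"x": -120,"y": -83,"z": -44,"ax": 0,"ay": 0,"az": -0.77},
    {"x": -100,"y": -86,"z": -44,"ax": 0,"ay": 0,"az": -0.65},
    {"x": -74,"y": -83,"z": -44,"ax": 0,"ay": 0,"az": -0.53},
    {"x": -46,"y": -72,"z": -44,"ax": 0,"ay": 0,"az": -0.41},
    {"x": -24,"y": -53,"z": -44,"ax": 0,"ay": 0,"az": -0.29}
  ]
}}

```text
time_s: 6.52
tool_pos: [0.4974, -0.0503, 0.1351]
ee_rot: [0.291, -3.127, 0.0]
ft_force: [0.0, 1.0, 0.4]
finger_gap: 0.0602
gripper_force: 0.0
```

```bash
python3 - <<'E'
from loc2 import *
s=ctrl.observe(); print(np.round(s["tool_pos"],4),start())
cc=[]
for i in range(3):
    for n in("scene","side"):
        c=ctrl.camera(n); t=ctrl.observe()["time_s"]-.05; print(n,locate(c,n),round(float(t),3)); cc.append((n,c))
np.save("cc.npy",np.array(cc,dtype=object),allow_pickle=True)
a=cc[4][1]["pixels"][165:285,200:360]; b=cc[5][1]["pixels"][150:270,230:390]
cv2.imwrite("pics/p1.png",cv2.resize(np.hstack([a,b])[:,:,::-1],(800,300)))
E
```

```text
[ 0.4974 -0.0503  0.1351] [ 0.49905029 -0.04957292  0.13543954  1.7639813 ]
scene (-3.14, -120, -97) 6.517
side (-2.956, -99, -90) 6.567
scene (-2.884, -115, -97) 6.617
side (-1.488, -89, -87) 6.667
scene (-2.632, -118, -97) 6.717
side (-1.838, -87, -84) 6.767
```

View pics/p1.png

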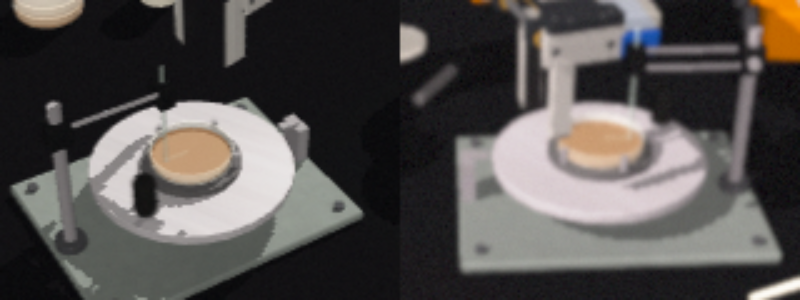

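The first push worked: the scene view shows the knob at crop (145,193), turning at about 2.53 rad/s. It is now at about −2.38 rad, so I plan the next pass.

```bash
python3 - <<'E'
from loc2 import *
ph=[.5,.2,-.13,-.46,-.74,-.9,-.93,-.82,-.62]+[-.62+.232*i for i in range(1,10)]+[1.60,1.66]
d=np.diff([.646]+ph)
z=[.135]*7+[.13,.11,.093]+[.091]*7+[.108,.131,.135]
y=[.2,.08,-.04,-.16,-.27,-.36,-.38,-.33,-.24]+[-.24+.105*i for i in range(1,10)]+[.72,.68]
run(.646,d,z,y)
k=np.arange(1,21); print("gap",np.round(-2.38+.2075*k-np.array(ph),2).tolist())
E
```

```text
phi [0.5, 0.2, -0.13, -0.46, -0.74, -0.9, -0.93, -0.82, -0.62, -0.39, -0.16, 0.08, 0.31, 0.54, 0.77, 1.0, 1.24, 1.47, 1.6, 1.66]
[{"x": 6, "y": 13, "z": 0, "ax": 0, "ay": 0, "az": 0.09}, {"x": 9, "y": 40, "z": 0, "ax": 0, "ay": 0, "az": 0.21}, {"x": 4, "y": 69, "z": 0, "ax": 0, "ay": 0, "az": 0.33}, {"x": -10, "y": 95, "z": 0, "ax": 0, "ay": 0, "az": 0.45}, {"x": -28, "y": 112, "z": 0, "ax": 0, "ay": 0, "az": 0.56}, {"x": -40, "y": 119, "z": 0, "ax": 0, "ay": 0, "az": 0.65}, {"x": -42, "y": 120, "z": 0, "ax": 0, "ay": 0, "az": 0.67}, {"x": -33, "y": 116, "z": 5, "ax": 0, "ay": 0, "az": 0.62}, {"x": -20, "y": 105, "z": 25, "ax": 0, "ay": 0, "az": 0.53}, {"x": -6, "y": 90, "z": 42, "ax": 0, "ay": 0, "az": 0.42}, {"x": 3, "y": 71, "z": 44, "ax": 0, "ay": 0, "az": 0.32}, {"x": 8, "y": 51, "z": 44, "ax": 0, "ay": 0, "az": 0.21}, {"x": 8, "y": 30, "z": 44, "ax": 0, "ay": 0, "az": 0.11}, {"x": 3, "y": 9, "z": 44, "ax": 0, "ay": 0, "az": 0.0}, {"x": -6, "y": -10, "z": 44, "ax": 0, "ay": 0, "az": -0.1}, {"x": -20, "y": -27, "z": 44, "ax": 0, "ay": 0, "az": -0.21}, {"x": -37, "y": -40, "z": 44, "ax": 0, "ay": 0, "az": -0.31}, {"x": -57, "y": -50, "z": 27, "ax": 0, "ay": 0, "az": -0.42}, {"x": -68, "y": -54, "z": 4, "ax": 0, "ay": 0, "az": -0.43}, {"x": -73, "y": -55, "z": 0, "ax": 0, "ay": 0, "az": -0.39}]
gap [-2.67, -2.16, -1.63, -1.09, -0.6, -0.24, 0.0, 0.1, 0.11, 0.08, 0.06, 0.03, 0.01, -0.02, -0.04, -0.06, -0.09, -0.11, -0.04, 0.11]
```

Request:
{"method": "servo_tool", "body": {
  "moves": [
    {"x": 6,"y": 13,"z": 0,"ax": 0,"ay": 0,"az": 0.09},
    {"x": 9,"y": 40,"z": 0,"ax": 0,"ay": 0,"az": 0.21},
    {"x": 4,"y": 69,"z": 0,"ax": 0,"ay": 0,"az": 0.33},
    {"x": -10,"y": 95,"z": 0,"ax": 0,"ay": 0,"az": 0.45},
    {"x": -28,"y": 112,"z": 0,"ax": 0,"ay": 0,"az": 0.56},
    {"x": -40,"y": 119,"z": 0,"ax": 0,"ay": 0,"az": 0.65},
    {"x": -42,"y": 120,"z": 0,"ax": 0,"ay": 0,"az": 0.67},
    {"x": -33,"y": 116,"z": 5,"ax": 0,"ay": 0,"az": 0.62},
    {"x": -20,"y": 105,"z": 25,"ax": 0,"ay": 0,"az": 0.53},
    {"x": -6,"y": 90,"z": 42,"ax": 0,"ay": 0,"az": 0.42},
    {"x": 3,"y": 71,"z": 44,"ax": 0,"ay": 0,"az": 0.32},
    {"x": 8,"y": 51,"z": 44,"ax": 0,"ay": 0,"az": 0.21},
    {"x": 8,"y": 30,"z": 44,"ax": 0,"ay": 0,"az": 0.11},
    {"x": 3,"y": 9,"z": 44,"ax": 0,"ay": 0,"az": 0.0},
    {"x": -6,"y": -10,"z": 44,"ax": 0,"ay": 0,"az": -0.1},
    {"x": -20,"y": -27,"z": 44,"ax": 0,"ay": 0,"az": -0.21},
    {"x": -37,"y": -40,"z": 44,"ax": 0,"ay": 0,"az": -0.31},
    {"x": -57,"y": -50,"z": 27,"ax": 0,"ay": 0,"az": -0.42},
    {"x": -68,"y": -54,"z": 4,"ax": 0,"ay": 0,"az": -0.43},
    {"x": -73,"y": -55,"z": 0,"ax": 0,"ay": 0,"az": -0.39}
  ]
}}

```text
time_s: 8.48
tool_pos: [0.5856, -0.0928, 0.1393]
ee_rot: [-0.902, 3.003, -0.007]
ft_force: [0.0, 0.0, 1.2]
finger_gap: 0.0602
gripper_force: 0.0
```

```bash
python3 - <<'E'
from loc2 import *
s=ctrl.observe(); print(s["time_s"],np.round(s["tool_pos"],4),start())
ph=[1.55,1.3,.98,.64,.30,-.04,-.38,-.68,-.88,-.96]; d=np.diff([1.66]+ph)
y=[.6,.48,.36,.24,.12,0,-.12,-.24,-.35,-.4]
run(1.66,d,[.135]*10,y)
E
```

```text
8.4833 [ 0.5856 -0.0928  0.1393] [ 0.58125153 -0.08953485  0.13543954  2.1539813 ]
phi [1.55, 1.3, 0.98, 0.64, 0.3, -0.04, -0.38, -0.68, -0.88, -0.96]
[{"x": 9, "y": 6, "z": 0, "ax": 0, "ay": 0, "az": 0.08}, {"x": 27, "y": 23, "z": 0, "ax": 0, "ay": 0, "az": 0.2}, {"x": 42, "y": 49, "z": 0, "ax": 0, "ay": 0, "az": 0.32}, {"x": 48, "y": 80, "z": 0, "ax": 0, "ay": 0, "az": 0.44}, {"x": 43, "y": 111, "z": 0, "ax": 0, "ay": 0, "az": 0.56}, {"x": 29, "y": 138, "z": 0, "ax": 0, "ay": 0, "az": 0.68}, {"x": 7, "y": 159, "z": 0, "ax": 0, "ay": 0, "az": 0.8}, {"x": -17, "y": 170, "z": 0, "ax": 0, "ay": 0, "az": 0.92}, {"x": -33, "y": 173, "z": 0, "ax": 0, "ay": 0, "az": 1.03}, {"x": -40, "y": 174, "z": 0, "ax": 0, "ay": 0, "az": 1.08}]
```

Request:
{"method": "servo_tool", "body": {
  "moves": [
    {"x": 9,"y": 6,"z": 0,"ax": 0,"ay": 0,"az": 0.08},
    {"x": 27,"y": 23,"z": 0,"ax": 0,"ay": 0,"az": 0.2},
    {"x": 42,"y": 49,"z": 0,"ax": 0,"ay": 0,"az": 0.32},
    {"x": 48,"y": 80,"z": 0,"ax": 0,"ay": 0,"az": 0.44},
    {"x": 43,"y": 111,"z": 0,"ax": 0,"ay": 0,"az": 0.56},
    {"x": 29,"y": 138,"z": 0,"ax": 0,"ay": 0,"az": 0.68},
    {"x": 7,"y": 159,"z": 0,"ax": 0,"ay": 0,"az": 0.8},
    {"x": -17,"y": 170,"z": 0,"ax": 0,"ay": 0,"az": 0.92},
    {"x": -33,"y": 173,"z": 0,"ax": 0,"ay": 0,"az": 1.03},
    {"x": -40,"y": 174,"z": 0,"ax": 0,"ay": 0,"az": 1.08}
  ]
}}

```text
time_s: 9.32
tool_pos: [0.5205, 0.0785, 0.1358]
ee_rot: [0.773, 3.043, 0.001]
ft_force: [-0.4, 0.1, 0.0]
finger_gap: 0.0601
gripper_force: 0.0
```

```bash
cat > st.py <<'E'
from loc2 import *
def state(k=2):
    r=[]
    for i in range(k):
        c=ctrl.camera("scene"); t=float(ctrl.observe()["time_s"])-.05; a=locate(c,"scene"); r.append((t,a)); print(round(t,3),a)
    return r
E
python3 - <<'E'
from st import *
s=ctrl.observe(); print(np.round(s["tool_pos"],4),start()); state(2)
E
```

```text
[0.5205 0.0785 0.1358] [0.51882081 0.07773262 0.13543954 1.0739813 ]
9.317 (-1.657, -114, -95)
9.367 (-1.512, -116, -96)
```

Request:
{"method": "servo_tool", "body": {
  "moves": [
    {"x": 0,"y": 0,"z": 0,"ax": 0,"ay": 0,"az": 0},
    {"x": 0,"y": 0,"z": 0,"ax": 0,"ay": 0,"az": 0},
    {"x": 0,"y": 0,"z": 0,"ax": 0,"ay": 0,"az": 0},
    {"x": 0,"y": 0,"z": 0,"ax": 0,"ay": 0,"az": 0},
    {"x": 0,"y": 0,"z": 0,"ax": 0,"ay": 0,"az": 0},
    {"x": 0,"y": 0,"z": 0,"ax": 0,"ay": 0,"az": 0},
    {"x": 0,"y": 0,"z": 0,"ax": 0,"ay": 0,"az": 0},
    {"x": 0,"y": 0,"z": 0,"ax": 0,"ay": 0,"az": 0},
    {"x": 0,"y": 0,"z": 0,"ax": 0,"ay": 0,"az": 0},
    {"x": 0,"y": 0,"z": 0,"ax": 0,"ay": 0,"az": 0},
    {"x": 0,"y": 0,"z": 0,"ax": 0,"ay": 0,"az": 0},
    {"x": 0,"y": 0,"z": 0,"ax": 0,"ay": 0,"az": 0}
  ]
}}

```text
time_s: 10.42
tool_pos: [0.5189, 0.0778, 0.1354]
ee_rot: [0.772, 3.045, 0.0]
ft_force: [0.5, -1.2, -0.2]
finger_gap: 0.06
gripper_force: 0.0
```

```bash
python3 - <<'E'
from st import *
s=ctrl.observe(); print(np.round(s["tool_pos"],4),start()); state(2)
E
```

```text
[0.5189 0.0778 0.1354] [0.51882081 0.07773262 0.13543954 1.0739813 ]
10.417 (1.364, -105, -90)
10.467 (1.476, -95, -89)
```

Request:
{"method": "servo_tool", "body": {
  "moves": [
    {"x": 0,"y": 0,"z": 0,"ax": 0,"ay": 0,"az": 0},
    {"x": 0,"y": 0,"z": 0,"ax": 0,"ay": 0,"az": 0},
    {"x": 0,"y": 0,"z": 0,"ax": 0,"ay": 0,"az": 0},
    {"x": 0,"y": 0,"z": 0,"ax": 0,"ay": 0,"az": 0},
    {"x": 0,"y": 0,"z": 0,"ax": 0,"ay": 0,"az": 0},
    {"x": 0,"y": 0,"z": 0,"ax": 0,"ay": 0,"az": 0},
    {"x": 0,"y": 0,"z": 0,"ax": 0,"ay": 0,"az": 0},
    {"x": 0,"y": 0,"z": 0,"ax": 0,"ay": 0,"az": 0},
    {"x": 0,"y": 0,"z": 0,"ax": 0,"ay": 0,"az": 0},
    {"x": 0,"y": 0,"z": 0,"ax": 0,"ay": 0,"az": 0}
  ]
}}

```text
time_s: 11.35
tool_pos: [0.5188, 0.0777, 0.1354]
ee_rot: [-0.772, -3.045, 0.0]
ft_force: [-0.3, 0.3, 0.2]
finger_gap: 0.0606
gripper_force: 0.0
```

```bash
python3 - <<'E'
from st import *
state(2)
E
```

```text
11.35 (-2.617, -118, -96)
11.4 (-2.5, -120, -96)
```

```bash
cat > push.py <<'E'
from st import *
def push(phi0,y0,th0,w0,ph7,ph,y,z,dec=.25):
    ph=np.array(ph); k=np.arange(1,len(ph)+1); t=k/12
    print("gap",np.round(th0+w0*t-dec/2*t*t-ph,3).tolist())
    run(phi0,np.diff(np.r_[phi0,ph]),z,y)
E
python3 - <<'E'
from push import *
ph=[-1.1,-1.28,-1.42,-1.48,-1.45,-1.33,-1.14,-.935,-.73,-.52,-.305,-.085,.14,.37,.603,.836,1.07,1.3,1.43,1.48]
y=[-.5,-.6,-.7,-.75,-.75,-.7]+[-.6+.1*i for i in range(12)]+[.52,.5]
z=[.135]*5+[.113,.094]+[.091]*10+[.108,.131,.135]
push(-.96,-.4,-2.384,2.32,0,ph,y,z)
E
```

```text
gap [-1.092, -0.721, -0.392, -0.145, 0.011, 0.075, 0.067, 0.042, 0.016, -0.017, -0.057, -0.104, -0.157, -0.217, -0.282, -0.349, -0.418, -0.485, -0.454, -0.345]
phi [-1.1, -1.28, -1.42, -1.48, -1.45, -1.33, -1.14, -0.94, -0.73, -0.52, -0.3, -0.08, 0.14, 0.37, 0.6, 0.84, 1.07, 1.3, 1.43, 1.48]
[{"x": -6, "y": 10, "z": 0, "ax": 0, "ay": 0, "az": 0.1}, {"x": -15, "y": 22, "z": 0, "ax": 0, "ay": 0, "az": 0.2}, {"x": -24, "y": 30, "z": 0, "ax": 0, "ay": 0, "az": 0.3}, {"x": -28, "y": 33, "z": 0, "ax": 0, "ay": 0, "az": 0.35}, {"x": -25, "y": 32, "z": 0, "ax": 0, "ay": 0, "az": 0.35}, {"x": -17, "y": 25, "z": 22, "ax": 0, "ay": 0, "az": 0.3}, {"x": -6, "y": 13, "z": 41, "ax": 0, "ay": 0, "az": 0.2}, {"x": 3, "y": -2, "z": 44, "ax": 0, "ay": 0, "az": 0.1}, {"x": 9, "y": -18, "z": 44, "ax": 0, "ay": 0, "az": -0.0}, {"x": 11, "y": -37, "z": 44, "ax": 0, "ay": 0, "az": -0.1}, {"x": 10, "y": -56, "z": 44, "ax": 0, "ay": 0, "az": -0.2}, {"x": 4, "y": -75, "z": 44, "ax": 0, "ay": 0, "az": -0.3}, {"x": -6, "y": -92, "z": 44, "ax": 0, "ay": 0, "az": -0.4}, {"x": -21, "y": -108, "z": 44, "ax": 0, "ay": 0, "az": -0.5}, {"x": -38, "y": -120, "z": 44, "ax": 0, "ay": 0, "az": -0.6}, {"x": -59, "y": -128, "z": 44, "ax": 0, "ay": 0, "az": -0.7}, {"x": -80, "y": -132, "z": 44, "ax": 0, "ay": 0, "az": -0.8}, {"x": -102, "y": -130, "z": 27, "ax": 0, "ay": 0, "az": -0.9}, {"x": -114, "y": -127, "z": 4, "ax": 0, "ay": 0, "az": -0.92}, {"x": -118, "y": -126, "z": 0, "ax": 0, "ay": 0, "az": -0.9}]
```

Request:
{"method": "servo_tool", "body": {
  "moves": [
    {"x": -6,"y": 10,"z": 0,"ax": 0,"ay": 0,"az": 0.1},
    {"x": -15,"y": 22,"z": 0,"ax": 0,"ay": 0,"az": 0.2},
    {"x": -24,"y": 30,"z": 0,"ax": 0,"ay": 0,"az": 0.3},
    {"x": -28,"y": 33,"z": 0,"ax": 0,"ay": 0,"az": 0.35},
    {"x": -25,"y": 32,"z": 0,"ax": 0,"ay": 0,"az": 0.35},
    {"x": -17,"y": 25,"z": 22,"ax": 0,"ay": 0,"az": 0.3},
    {"x": -6,"y": 13,"z": 41,"ax": 0,"ay": 0,"az": 0.2},
    {"x": 3,"y": -2,"z": 44,"ax": 0,"ay": 0,"az": 0.1},
    {"x": 9,"y": -18,"z": 44,"ax": 0,"ay": 0,"az": 0},
    {"x": 11,"y": -37,"z": 44,"ax": 0,"ay": 0,"az": -0.1},
    {"x": 10,"y": -56,"z": 44,"ax": 0,"ay": 0,"az": -0.2},
    {"x": 4,"y": -75,"z": 44,"ax": 0,"ay": 0,"az": -0.3},
    {"x": -6,"y": -92,"z": 44,"ax": 0,"ay": 0,"az": -0.4},
    {"x": -21,"y": -108,"z": 44,"ax": 0,"ay": 0,"az": -0.5},
    {"x": -38,"y": -120,"z": 44,"ax": 0,"ay": 0,"az": -0.6},
    {"x": -59,"y": -128,"z": 44,"ax": 0,"ay": 0,"az": -0.7},
    {"x": -80,"y": -132,"z": 44,"ax": 0,"ay": 0,"az": -0.8},
    {"x": -102,"y": -130,"z": 27,"ax": 0,"ay": 0,"az": -0.9},
    {"x": -114,"y": -127,"z": 4,"ax": 0,"ay": 0,"az": -0.92},
    {"x": -118,"y": -126,"z": 0,"ax": 0,"ay": 0,"az": -0.9}
  ]
}}

```text
time_s: 13.12
tool_pos: [0.5662, -0.091, 0.1393]
ee_rot: [-0.627, 3.072, -0.006]
ft_force: [0.5, 0.6, 0.6]
finger_gap: 0.0602
gripper_force: 0.0
```

```bash
python3 - <<'E'
from st import *
s=ctrl.observe(); print(s["time_s"],np.round(s["tool_pos"],4),start())
state(1)
ph=[1.35,1.1,.78,.45,.12,-.21,-.54,-.8,-.94,-.98]; d=np.diff([1.48]+ph)
y=[.42,.31,.2,.09,-.03,-.15,-.27,-.39,-.5,-.55]
run(1.48,d,[.135]*10,y)
E
```

```text
13.1167 [ 0.5662 -0.091   0.1393] [ 0.56250008 -0.08927673  0.13543954  1.9739813 ]
13.117 (1.361, -97, -90)
phi [1.35, 1.1, 0.78, 0.45, 0.12, -0.21, -0.54, -0.8, -0.94, -0.98]
[{"x": 11, "y": 7, "z": 0, "ax": 0, "ay": 0, "az": 0.08}, {"x": 28, "y": 24, "z": 0, "ax": 0, "ay": 0, "az": 0.19}, {"x": 42, "y": 50, "z": 0, "ax": 0, "ay": 0, "az": 0.3}, {"x": 47, "y": 80, "z": 0, "ax": 0, "ay": 0, "az": 0.41}, {"x": 43, "y": 110, "z": 0, "ax": 0, "ay": 0, "az": 0.53}, {"x": 30, "y": 137, "z": 0, "ax": 0, "ay": 0, "az": 0.65}, {"x": 8, "y": 157, "z": 0, "ax": 0, "ay": 0, "az": 0.77}, {"x": -12, "y": 168, "z": 0, "ax": 0, "ay": 0, "az": 0.89}, {"x": -23, "y": 172, "z": 0, "ax": 0, "ay": 0, "az": 1.0}, {"x": -26, "y": 173, "z": 0, "ax": 0, "ay": 0, "az": 1.05}]
```

Request:
{"method": "servo_tool", "body": {
  "moves": [
    {"x": 11,"y": 7,"z": 0,"ax": 0,"ay": 0,"az": 0.08},
    {"x": 28,"y": 24,"z": 0,"ax": 0,"ay": 0,"az": 0.19},
    {"x": 42,"y": 50,"z": 0,"ax": 0,"ay": 0,"az": 0.3},
    {"x": 47,"y": 80,"z": 0,"ax": 0,"ay": 0,"az": 0.41},
    {"x": 43,"y": 110,"z": 0,"ax": 0,"ay": 0,"az": 0.53},
    {"x": 30,"y": 137,"z": 0,"ax": 0,"ay": 0,"az": 0.65},
    {"x": 8,"y": 157,"z": 0,"ax": 0,"ay": 0,"az": 0.77},
    {"x": -12,"y": 168,"z": 0,"ax": 0,"ay": 0,"az": 0.89},
    {"x": -23,"y": 172,"z": 0,"ax": 0,"ay": 0,"az": 1.0},
    {"x": -26,"y": 173,"z": 0,"ax": 0,"ay": 0,"az": 1.05}
  ]
}}

```text
time_s: 14.0
tool_pos: [0.5174, 0.0822, 0.1342]
ee_rot: [-1.001, -2.976, 0.0]
ft_force: [-0.3, -0.7, 0.6]
finger_gap: 0.0602
gripper_force: 0.0
```

```bash
python3 - <<'E'
from st import *
state(2)
E
```

```text
14.0 (-1.983, -117, -95)
14.05 (-1.853, -118, -96)
```

```bash
python3 - <<'E'
from push import *
ph=[-1.05,-1.1,-1.05,-.93,-.75,-.53,-.31,-.09,.132,.354,.576,.80,1.02,1.24,1.4,1.45,1.35,1.1,.78,.45]
y=[-.6,-.6,-.55,-.48,-.4]+[-.3+.1*i for i in range(9)]+[.52,.48,.42,.31,.2,.09]
z=[.135]*3+[.127,.112,.094]+[.091]*7+[.108,.131]+[.135]*5
push(-.98,-.55,-1.72,2.62,0,ph,y,z,dec=.26)
E
```

```text
gap [-0.453, -0.187, -0.023, 0.069, 0.099, 0.088, 0.074, 0.059, 0.04, 0.019, -0.004, -0.03, -0.054, -0.08, -0.048, 0.092, 0.381, 0.817, 1.322, 1.836]
phi [-1.05, -1.1, -1.05, -0.93, -0.75, -0.53, -0.31, -0.09, 0.13, 0.35, 0.58, 0.8, 1.02, 1.24, 1.4, 1.45, 1.35, 1.1, 0.78, 0.45]
[{"x": -2, "y": 6, "z": 0, "ax": 0, "ay": 0, "az": 0.05}, {"x": -4, "y": 9, "z": 0, "ax": 0, "ay": 0, "az": 0.05}, {"x": -3, "y": 6, "z": 0, "ax": 0, "ay": 0, "az": -0.0}, {"x": 1, "y": -4, "z": 8, "ax": 0, "ay": 0, "az": -0.07}, {"x": 4, "y": -20, "z": 23, "ax": 0, "ay": 0, "az": -0.15}, {"x": 4, "y": -39, "z": 41, "ax": 0, "ay": 0, "az": -0.25}, {"x": 0, "y": -58, "z": 44, "ax": 0, "ay": 0, "az": -0.35}, {"x": -9, "y": -76, "z": 44, "ax": 0, "ay": 0, "az": -0.45}, {"x": -21, "y": -92, "z": 44, "ax": 0, "ay": 0, "az": -0.55}, {"x": -37, "y": -105, "z": 44, "ax": 0, "ay": 0, "az": -0.65}, {"x": -55, "y": -114, "z": 44, "ax": 0, "ay": 0, "az": -0.75}, {"x": -75, "y": -119, "z": 44, "ax": 0, "ay": 0, "az": -0.85}, {"x": -96, "y": -120, "z": 44, "ax": 0, "ay": 0, "az": -0.95}, {"x": -117, "y": -116, "z": 27, "ax": 0, "ay": 0, "az": -1.05}, {"x": -131, "y": -112, "z": 4, "ax": 0, "ay": 0, "az": -1.07}, {"x": -135, "y": -111, "z": 0, "ax": 0, "ay": 0, "az": -1.03}, {"x": -126, "y": -115, "z": 0, "ax": 0, "ay": 0, "az": -0.97}, {"x": -102, "y": -121, "z": 0, "ax": 0, "ay": 0, "az": -0.86}, {"x": -72, "y": -120, "z": 0, "ax": 0, "ay": 0, "az": -0.75}, {"x": -44, "y": -110, "z": 0, "ax": 0, "ay": 0, "az": -0.64}]
```

Request:
{"method": "servo_tool", "body": {
  "moves": [
    {"x": -2,"y": 6,"z": 0,"ax": 0,"ay": 0,"az": 0.05},
    {"x": -4,"y": 9,"z": 0,"ax": 0,"ay": 0,"az": 0.05},
    {"x": -3,"y": 6,"z": 0,"ax": 0,"ay": 0,"az": 0},
    {"x": 1,"y": -4,"z": 8,"ax": 0,"ay": 0,"az": -0.07},
    {"x": 4,"y": -20,"z": 23,"ax": 0,"ay": 0,"az": -0.15},
    {"x": 4,"y": -39,"z": 41,"ax": 0,"ay": 0,"az": -0.25},
    {"x": 0,"y": -58,"z": 44,"ax": 0,"ay": 0,"az": -0.35},
    {"x": -9,"y": -76,"z": 44,"ax": 0,"ay": 0,"az": -0.45},
    {"x": -21,"y": -92,"z": 44,"ax": 0,"ay": 0,"az": -0.55},
    {"x": -37,"y": -105,"z": 44,"ax": 0,"ay": 0,"az": -0.65},
    {"x": -55,"y": -114,"z": 44,"ax": 0,"ay": 0,"az": -0.75},
    {"x": -75,"y": -119,"z": 44,"ax": 0,"ay": 0,"az": -0.85},
    {"x": -96,"y": -120,"z": 44,"ax": 0,"ay": 0,"az": -0.95},
    {"x": -117,"y": -116,"z": 27,"ax": 0,"ay": 0,"az": -1.05},
    {"x": -131,"y": -112,"z": 4,"ax": 0,"ay": 0,"az": -1.07},
    {"x": -135,"y": -111,"z": 0,"ax": 0,"ay": 0,"az": -1.03},
    {"x": -126,"y": -115,"z": 0,"ax": 0,"ay": 0,"az": -0.97},
    {"x": -102,"y": -121,"z": 0,"ax": 0,"ay": 0,"az": -0.86},
    {"x": -72,"y": -120,"z": 0,"ax": 0,"ay": 0,"az": -0.75},
    {"x": -44,"y": -110,"z": 0,"ax": 0,"ay": 0,"az": -0.64}
  ]
}}

```text
time_s: 15.77
tool_pos: [0.4847, -0.0348, 0.1345]
ee_rot: [-0.02, -3.139, 0.0]
ft_force: [0.2, 0.4, -0.6]
finger_gap: 0.0603
gripper_force: 0.0
```

```bash
python3 - <<'E'
from st import *
state(1)
ph=[.12,-.21,-.54,-.8,-.94,-.98]; d=np.diff([.45]+ph)
y=[-.03,-.14,-.25,-.36,-.47,-.55]
run(.45,d,[.135]*6,y)
E
```

```text
15.767 (2.48, -109, -98)
phi [0.12, -0.21, -0.54, -0.8, -0.94, -0.98]
[{"x": 8, "y": 29, "z": 0, "ax": 0, "ay": 0, "az": 0.12}, {"x": 6, "y": 59, "z": 0, "ax": 0, "ay": 0, "az": 0.23}, {"x": -5, "y": 86, "z": 0, "ax": 0, "ay": 0, "az": 0.34}, {"x": -20, "y": 104, "z": 0, "ax": 0, "ay": 0, "az": 0.45}, {"x": -28, "y": 112, "z": 0, "ax": 0, "ay": 0, "az": 0.56}, {"x": -30, "y": 115, "z": 0, "ax": 0, "ay": 0, "az": 0.64}]
```

Request:
{"method": "servo_tool", "body": {
  "moves": [
    {"x": 8,"y": 29,"z": 0,"ax": 0,"ay": 0,"az": 0.12},
    {"x": 6,"y": 59,"z": 0,"ax": 0,"ay": 0,"az": 0.23},
    {"x": -5,"y": 86,"z": 0,"ax": 0,"ay": 0,"az": 0.34},
    {"x": -20,"y": 104,"z": 0,"ax": 0,"ay": 0,"az": 0.45},
    {"x": -28,"y": 112,"z": 0,"ax": 0,"ay": 0,"az": 0.56},
    {"x": -30,"y": 115,"z": 0,"ax": 0,"ay": 0,"az": 0.64}
  ]
}}

```text
time_s: 16.32
tool_pos: [0.5186, 0.0818, 0.1352]
ee_rot: [0.999, 2.978, 0.001]
ft_force: [0.5, -0.1, 0.3]
finger_gap: 0.0601
gripper_force: 0.0
```

```bash
python3 - <<'E'
from st import *
state(2); print(start())
E
```

```text
16.317 (-2.595, -118, -96)
16.367 (-2.485, -122, -95)
[0.51814284 0.08054812 0.13543954 0.9239813 ]
```

No contact on that pass, so contact needs φ about 0.05 rad further ahead. The speed is now about 2.12, so I start a fresh window with this push.

```bash
python3 - <<'E'
from push import *
ph=[-1.12,-1.3,-1.45,-1.54,-1.55,-1.45,-1.28,-1.085,-.895,-.7,-.505,-.305,-.095,.125,.355,.593,.838,1.083,1.32,1.45]
y=[-.6,-.64,-.66,-.66,-.65,-.6]+[-.53+.077*i for i in range(14)]
z=[.135]*5+[.113,.094]+[.091]*10+[.099,.124,.135]
push(-.98,-.55,-2.38+.05,2.11,0,ph,y,z,dec=.25)
E
```

```text
gap [-1.035, -0.682, -0.36, -0.101, 0.077, 0.144, 0.138, 0.106, 0.077, 0.042, 0.004, -0.04, -0.096, -0.163, -0.243, -0.332, -0.43, -0.529, -0.623, -0.611]
phi [-1.12, -1.3, -1.45, -1.54, -1.55, -1.45, -1.28, -1.08, -0.9, -0.7, -0.5, -0.3, -0.09, 0.12, 0.36, 0.59, 0.84, 1.08, 1.32, 1.45]
[{"x": -6, "y": 11, "z": 0, "ax": 0, "ay": 0, "az": 0.05}, {"x": -15, "y": 24, "z": 0, "ax": 0, "ay": 0, "az": 0.09}, {"x": -24, "y": 33, "z": 0, "ax": 0, "ay": 0, "az": 0.11}, {"x": -31, "y": 38, "z": 0, "ax": 0, "ay": 0, "az": 0.11}, {"x": -32, "y": 38, "z": 0, "ax": 0, "ay": 0, "az": 0.1}, {"x": -25, "y": 33, "z": 22, "ax": 0, "ay": 0, "az": 0.05}, {"x": -15, "y": 22, "z": 41, "ax": 0, "ay": 0, "az": -0.02}, {"x": -7, "y": 8, "z": 44, "ax": 0, "ay": 0, "az": -0.1}, {"x": -1, "y": -7, "z": 44, "ax": 0, "ay": 0, "az": -0.17}, {"x": 2, "y": -24, "z": 44, "ax": 0, "ay": 0, "az": -0.25}, {"x": 2, "y": -41, "z": 44, "ax": 0, "ay": 0, "az": -0.33}, {"x": -2, "y": -58, "z": 44, "ax": 0, "ay": 0, "az": -0.41}, {"x": -10, "y": -75, "z": 44, "ax": 0, "ay": 0, "az": -0.48}, {"x": -22, "y": -91, "z": 44, "ax": 0, "ay": 0, "az": -0.56}, {"x": -37, "y": -105, "z": 44, "ax": 0, "ay": 0, "az": -0.64}, {"x": -57, "y": -115, "z": 44, "ax": 0, "ay": 0, "az": -0.71}, {"x": -79, "y": -121, "z": 44, "ax": 0, "ay": 0, "az": -0.79}, {"x": -102, "y": -121, "z": 36, "ax": 0, "ay": 0, "az": -0.87}, {"x": -123, "y": -116, "z": 11, "ax": 0, "ay": 0, "az": -0.94}, {"x": -135, "y": -111, "z": 0, "ax": 0, "ay": 0, "az": -1.02}]
```

Request:
{"method": "servo_tool", "body": {
  "moves": [
    {"x": -6,"y": 11,"z": 0,"ax": 0,"ay": 0,"az": 0.05},
    {"x": -15,"y": 24,"z": 0,"ax": 0,"ay": 0,"az": 0.09},
    {"x": -24,"y": 33,"z": 0,"ax": 0,"ay": 0,"az": 0.11},
    {"x": -31,"y": 38,"z": 0,"ax": 0,"ay": 0,"az": 0.11},
    {"x": -32,"y": 38,"z": 0,"ax": 0,"ay": 0,"az": 0.1},
    {"x": -25,"y": 33,"z": 22,"ax": 0,"ay": 0,"az": 0.05},
    {"x": -15,"y": 22,"z": 41,"ax": 0,"ay": 0,"az": -0.02},
    {"x": -7,"y": 8,"z": 44,"ax": 0,"ay": 0,"az": -0.1},
    {"x": -1,"y": -7,"z": 44,"ax": 0,"ay": 0,"az": -0.17},
    {"x": 2,"y": -24,"z": 44,"ax": 0,"ay": 0,"az": -0.25},
    {"x": 2,"y": -41,"z": 44,"ax": 0,"ay": 0,"az": -0.33},
    {"x": -2,"y": -58,"z": 44,"ax": 0,"ay": 0,"az": -0.41},
    {"x": -10,"y": -75,"z": 44,"ax": 0,"ay": 0,"az": -0.48},
    {"x": -22,"y": -91,"z": 44,"ax": 0,"ay": 0,"az": -0.56},
    {"x": -37,"y": -105,"z": 44,"ax": 0,"ay": 0,"az": -0.64},
    {"x": -57,"y": -115,"z": 44,"ax": 0,"ay": 0,"az": -0.71},
    {"x": -79,"y": -121,"z": 44,"ax": 0,"ay": 0,"az": -0.79},
    {"x": -102,"y": -121,"z": 36,"ax": 0,"ay": 0,"az": -0.87},
    {"x": -123,"y": -116,"z": 11,"ax": 0,"ay": 0,"az": -0.94},
    {"x": -135,"y": -111,"z": 0,"ax": 0,"ay": 0,"az": -1.02}
  ]
}}

```text
time_s: 18.08
tool_pos: [0.5603, -0.0918, 0.1374]
ee_rot: [-0.589, 3.084, -0.003]
ft_force: [1.0, -0.3, 0.9]
finger_gap: 0.0602
gripper_force: 0.0
```

```bash
cat > ret.py <<'E'
from st import *
ph=[1.32,1.02,.68,.33,-.02,-.37,-.7,-.9]; y=[.38,.27,.15,.03,-.09,-.21,-.33,-.43]
run(1.45,np.diff([1.45]+ph),[.135]*8,y)
E
python3 ret.py
```

```text
phi [1.32, 1.02, 0.68, 0.33, -0.02, -0.37, -0.7, -0.9]
[{"x": 11, "y": 7, "z": 0, "ax": 0, "ay": 0, "az": 0.09}, {"x": 30, "y": 28, "z": 0, "ax": 0, "ay": 0, "az": 0.2}, {"x": 43, "y": 57, "z": 0, "ax": 0, "ay": 0, "az": 0.32}, {"x": 47, "y": 89, "z": 0, "ax": 0, "ay": 0, "az": 0.44}, {"x": 39, "y": 120, "z": 0, "ax": 0, "ay": 0, "az": 0.56}, {"x": 21, "y": 146, "z": 0, "ax": 0, "ay": 0, "az": 0.68}, {"x": -2, "y": 163, "z": 0, "ax": 0, "ay": 0, "az": 0.8}, {"x": -18, "y": 170, "z": 0, "ax": 0, "ay": 0, "az": 0.9}]
```

Request:
{"method": "servo_tool", "body": {
  "moves": [
    {"x": 11,"y": 7,"z": 0,"ax": 0,"ay": 0,"az": 0.09},
    {"x": 30,"y": 28,"z": 0,"ax": 0,"ay": 0,"az": 0.2},
    {"x": 43,"y": 57,"z": 0,"ax": 0,"ay": 0,"az": 0.32},
    {"x": 47,"y": 89,"z": 0,"ax": 0,"ay": 0,"az": 0.44},
    {"x": 39,"y": 120,"z": 0,"ax": 0,"ay": 0,"az": 0.56},
    {"x": 21,"y": 146,"z": 0,"ax": 0,"ay": 0,"az": 0.68},
    {"x": -2,"y": 163,"z": 0,"ax": 0,"ay": 0,"az": 0.8},
    {"x": -18,"y": 170,"z": 0,"ax": 0,"ay": 0,"az": 0.9}
  ]
}}

```text
time_s: 18.75
tool_pos: [0.5127, 0.0777, 0.1355]
ee_rot: [-0.82, -3.032, -0.001]
ft_force: [0.3, -0.3, 1.1]
finger_gap: 0.06
gripper_force: 0.0
```

```bash
python3 - <<'E'
from st import *
state(2)
E
```

```text
18.75 (-2.7, -115, -95)
18.8 (-2.558, -117, -95)
```

```bash
python3 - <<'E'
from push import *
ph=[-1.0,-1.1,-1.18,-1.18,-1.11,-.97,-.775,-.535,-.297,-.06,.177,.412,.646,.88,1.112,1.34,1.46,1.45,1.32,1.02]
y=[-.5,-.52,-.52,-.5,-.45,-.38]+[-.3+.09*i for i in range(10)]+[.52,.48,.38,.27]
z=[.135]*5+[.125,.107,.093]+[.091]*6+[.095,.118,.135,.135,.135,.135]
push(-.9,-.43,-2.412+.06,2.9,0,ph,y,z,dec=.26)
E
```

```text
gap [-1.111, -0.772, -0.455, -0.22, -0.056, 0.036, 0.07, 0.059, 0.047, 0.034, 0.02, 0.006, -0.009, -0.026, -0.042, -0.056, 0.035, 0.255, 0.594, 1.1]
phi [-1.0, -1.1, -1.18, -1.18, -1.11, -0.97, -0.78, -0.54, -0.3, -0.06, 0.18, 0.41, 0.65, 0.88, 1.11, 1.34, 1.46, 1.45, 1.32, 1.02]
[{"x": -3, "y": 8, "z": 0, "ax": 0, "ay": 0, "az": 0.07}, {"x": -8, "y": 15, "z": 0, "ax": 0, "ay": 0, "az": 0.09}, {"x": -13, "y": 21, "z": 0, "ax": 0, "ay": 0, "az": 0.09}, {"x": -13, "y": 21, "z": 0, "ax": 0, "ay": 0, "az": 0.07}, {"x": -10, "y": 16, "z": 0, "ax": 0, "ay": 0, "az": 0.02}, {"x": -4, "y": 5, "z": 10, "ax": 0, "ay": 0, "az": -0.05}, {"x": 2, "y": -10, "z": 28, "ax": 0, "ay": 0, "az": -0.13}, {"x": 5, "y": -31, "z": 42, "ax": 0, "ay": 0, "az": -0.22}, {"x": 3, "y": -52, "z": 44, "ax": 0, "ay": 0, "az": -0.31}, {"x": -4, "y": -72, "z": 44, "ax": 0, "ay": 0, "az": -0.4}, {"x": -15, "y": -90, "z": 44, "ax": 0, "ay": 0, "az": -0.49}, {"x": -31, "y": -105, "z": 44, "ax": 0, "ay": 0, "az": -0.58}, {"x": -49, "y": -116, "z": 44, "ax": 0, "ay": 0, "az": -0.67}, {"x": -70, "y": -123, "z": 44, "ax": 0, "ay": 0, "az": -0.76}, {"x": -92, "y": -125, "z": 40, "ax": 0, "ay": 0, "az": -0.85}, {"x": -113, "y": -122, "z": 17, "ax": 0, "ay": 0, "az": -0.94}, {"x": -123, "y": -119, "z": 0, "ax": 0, "ay": 0, "az": -0.95}, {"x": -122, "y": -120, "z": 0, "ax": 0, "ay": 0, "az": -0.91}, {"x": -110, "y": -124, "z": 0, "ax": 0, "ay": 0, "az": -0.81}, {"x": -81, "y": -126, "z": 0, "ax": 0, "ay": 0, "az": -0.7}]
```

Request:
{"method": "servo_tool", "body": {
  "moves": [
    {"x": -3,"y": 8,"z": 0,"ax": 0,"ay": 0,"az": 0.07},
    {"x": -8,"y": 15,"z": 0,"ax": 0,"ay": 0,"az": 0.09},
    {"x": -13,"y": 21,"z": 0,"ax": 0,"ay": 0,"az": 0.09},
    {"x": -13,"y": 21,"z": 0,"ax": 0,"ay": 0,"az": 0.07},
    {"x": -10,"y": 16,"z": 0,"ax": 0,"ay": 0,"az": 0.02},
    {"x": -4,"y": 5,"z": 10,"ax": 0,"ay": 0,"az": -0.05},
    {"x": 2,"y": -10,"z": 28,"ax": 0,"ay": 0,"az": -0.13},
    {"x": 5,"y": -31,"z": 42,"ax": 0,"ay": 0,"az": -0.22},
    {"x": 3,"y": -52,"z": 44,"ax": 0,"ay": 0,"az": -0.31},
    {"x": -4,"y": -72,"z": 44,"ax": 0,"ay": 0,"az": -0.4},
    {"x": -15,"y": -90,"z": 44,"ax": 0,"ay": 0,"az": -0.49},
    {"x": -31,"y": -105,"z": 44,"ax": 0,"ay": 0,"az": -0.58},
    {"x": -49,"y": -116,"z": 44,"ax": 0,"ay": 0,"az": -0.67},
    {"x": -70,"y": -123,"z": 44,"ax": 0,"ay": 0,"az": -0.76},
    {"x": -92,"y": -125,"z": 40,"ax": 0,"ay": 0,"az": -0.85},
    {"x": -113,"y": -122,"z": 17,"ax": 0,"ay": 0,"az": -0.94},
    {"x": -123,"y": -119,"z": 0,"ax": 0,"ay": 0,"az": -0.95},
    {"x": -122,"y": -120,"z": 0,"ax": 0,"ay": 0,"az": -0.91},
    {"x": -110,"y": -124,"z": 0,"ax": 0,"ay": 0,"az": -0.81},
    {"x": -81,"y": -126,"z": 0,"ax": 0,"ay": 0,"az": -0.7}
  ]
}}

```text
time_s: 20.52
tool_pos: [0.522, -0.0767, 0.1363]
ee_rot: [-0.265, 3.128, -0.003]
ft_force: [-0.3, 0.0, 0.2]
finger_gap: 0.0598
gripper_force: 0.0
```

```bash
python3 - <<'E'
from st import *
state(1)
ph=[.68,.33,-.02,-.37,-.7,-.9]; y=[.15,.03,-.09,-.21,-.33,-.43]
run(1.02,np.diff([1.02]+ph),[.135]*6,y)
E
```

```text
20.517 (1.362, -97, -92)
phi [0.68, 0.33, -0.02, -0.37, -0.7, -0.9]
[{"x": 19, "y": 25, "z": 0, "ax": 0, "ay": 0, "az": 0.12}, {"x": 28, "y": 56, "z": 0, "ax": 0, "ay": 0, "az": 0.24}, {"x": 26, "y": 88, "z": 0, "ax": 0, "ay": 0, "az": 0.36}, {"x": 14, "y": 117, "z": 0, "ax": 0, "ay": 0, "az": 0.48}, {"x": -5, "y": 139, "z": 0, "ax": 0, "ay": 0, "az": 0.6}, {"x": -19, "y": 148, "z": 0, "ax": 0, "ay": 0, "az": 0.7}]
```

Request:
{"method": "servo_tool", "body": {
  "moves": [
    {"x": 19,"y": 25,"z": 0,"ax": 0,"ay": 0,"az": 0.12},
    {"x": 28,"y": 56,"z": 0,"ax": 0,"ay": 0,"az": 0.24},
    {"x": 26,"y": 88,"z": 0,"ax": 0,"ay": 0,"az": 0.36},
    {"x": 14,"y": 117,"z": 0,"ax": 0,"ay": 0,"az": 0.48},
    {"x": -5,"y": 139,"z": 0,"ax": 0,"ay": 0,"az": 0.6},
    {"x": -19,"y": 148,"z": 0,"ax": 0,"ay": 0,"az": 0.7}
  ]
}}

```text
time_s: 21.07
tool_pos: [0.5128, 0.077, 0.1355]
ee_rot: [-0.818, -3.032, -0.001]
ft_force: [0.1, -0.6, 0.5]
finger_gap: 0.0602
gripper_force: 0.0
```

```bash
python3 - <<'E'
from st import *
state(2)
E
```

```text
21.067 (-2.485, -121, -96)
21.117 (-2.357, -118, -95)
```

```bash
cat > p2.py <<'E'
import sys
from push import *
th0,w,dp=map(float,sys.argv[1:4])  # knob now, speed, pusher step per row
t7=7/12; p7=th0+.06+w*t7-.13*t7*t7-.07
ph=[-.9+(p7-.33+.9)*f for f in(.3,.65,.9,1.0)]+[p7-.31,p7-.185,p7]+[p7+dp*i for i in range(1,10)]
ph+=[ph[-1]+.14,ph[-1]+.14,ph[-1]+.02,ph[-1]-.27]
y=[-.5,-.52,-.52,-.5,-.45,-.38]+[-.3+.09*i for i in range(10)]+[.52,.48,.38,.27]
z=[.135]*5+[.125,.107,.093]+[.091]*6+[.095,.118,.135,.135,.135,.135]
push(-.9,-.43,th0+.06,w,0,ph,y,z,dec=.26)
p=ph[-1]; n=np.diff([p]+[p-.34,p-.69,p-1.04,p-1.39,p-1.72,-.9]); print("RET"); 
yy=[.15,.03,-.09,-.21,-.33,-.43]; 
if abs(n).max()>.36: print("check return",n)
run(p,n,[.135]*6,yy)
E
python3 p2.py -2.225 2.63 .225
```

```text
gap [-0.994, -0.716, -0.458, -0.228, -0.037, 0.048, 0.07, 0.051, 0.029, 0.006, -0.018, -0.045, -0.073, -0.104, -0.136, -0.169, -0.12, 0.068, 0.373, 0.847]
phi [-0.95, -1.01, -1.06, -1.08, -1.06, -0.93, -0.75, -0.52, -0.3, -0.07, 0.15, 0.38, 0.6, 0.83, 1.05, 1.28, 1.42, 1.42, 1.3, 1.01]
[{"x": -1, "y": 5, "z": 0, "ax": 0, "ay": 0, "az": 0.07}, {"x": -4, "y": 9, "z": 0, "ax": 0, "ay": 0, "az": 0.09}, {"x": -6, "y": 13, "z": 0, "ax": 0, "ay": 0, "az": 0.09}, {"x": -7, "y": 14, "z": 0, "ax": 0, "ay": 0, "az": 0.07}, {"x": -7, "y": 12, "z": 0, "ax": 0, "ay": 0, "az": 0.02}, {"x": -2, "y": 3, "z": 10, "ax": 0, "ay": 0, "az": -0.05}, {"x": 3, "y": -12, "z": 28, "ax": 0, "ay": 0, "az": -0.13}, {"x": 5, "y": -32, "z": 42, "ax": 0, "ay": 0, "az": -0.22}, {"x": 3, "y": -52, "z": 44, "ax": 0, "ay": 0, "az": -0.31}, {"x": -3, "y": -71, "z": 44, "ax": 0, "ay": 0, "az": -0.4}, {"x": -14, "y": -88, "z": 44, "ax": 0, "ay": 0, "az": -0.49}, {"x": -28, "y": -103, "z": 44, "ax": 0, "ay": 0, "az": -0.58}, {"x": -46, "y": -114, "z": 44, "ax": 0, "ay": 0, "az": -0.67}, {"x": -65, "y": -121, "z": 44, "ax": 0, "ay": 0, "az": -0.76}, {"x": -86, "y": -124, "z": 40, "ax": 0, "ay": 0, "az": -0.85}, {"x": -107, "y": -122, "z": 17, "ax": 0, "ay": 0, "az": -0.94}, {"x": -120, "y": -119, "z": 0, "ax": 0, "ay": 0, "az": -0.95}, {"x": -119, "y": -120, "z": 0, "ax": 0, "ay": 0, "az": -0.91}, {"x": -108, "y": -123, "z": 0, "ax": 0, "ay": 0, "az": -0.81}, {"x": -80, "y": -125, "z": 0, "ax": 0, "ay": 0, "az": -0.7}]
RET
phi [0.67, 0.32, -0.03, -0.38, -0.71, -0.9]
[{"x": 19, "y": 25, "z": 0, "ax": 0, "ay": 0, "az": 0.12}, {"x": 28, "y": 56, "z": 0, "ax": 0, "ay": 0, "az": 0.24}, {"x": 26, "y": 88, "z": 0, "ax": 0, "ay": 0, "az": 0.36}, {"x": 14, "y": 117, "z": 0, "ax": 0, "ay": 0, "az": 0.48}, {"x": -6, "y": 138, "z": 0, "ax": 0, "ay": 0, "az": 0.6}, {"x": -20, "y": 147, "z": 0, "ax": 0, "ay": 0, "az": 0.7}]
```

Request:
{"method": "servo_tool", "body": {
  "moves": [
    {"x": -1,"y": 5,"z": 0,"ax": 0,"ay": 0,"az": 0.07},
    {"x": -4,"y": 9,"z": 0,"ax": 0,"ay": 0,"az": 0.09},
    {"x": -6,"y": 13,"z": 0,"ax": 0,"ay": 0,"az": 0.09},
    {"x": -7,"y": 14,"z": 0,"ax": 0,"ay": 0,"az": 0.07},
    {"x": -7,"y": 12,"z": 0,"ax": 0,"ay": 0,"az": 0.02},
    {"x": -2,"y": 3,"z": 10,"ax": 0,"ay": 0,"az": -0.05},
    {"x": 3,"y": -12,"z": 28,"ax": 0,"ay": 0,"az": -0.13},
    {"x": 5,"y": -32,"z": 42,"ax": 0,"ay": 0,"az": -0.22},
    {"x": 3,"y": -52,"z": 44,"ax": 0,"ay": 0,"az": -0.31},
    {"x": -3,"y": -71,"z": 44,"ax": 0,"ay": 0,"az": -0.4},
    {"x": -14,"y": -88,"z": 44,"ax": 0,"ay": 0,"az": -0.49},
    {"x": -28,"y": -103,"z": 44,"ax": 0,"ay": 0,"az": -0.58},
    {"x": -46,"y": -114,"z": 44,"ax": 0,"ay": 0,"az": -0.67},
    {"x": -65,"y": -121,"z": 44,"ax": 0,"ay": 0,"az": -0.76},
    {"x": -86,"y": -124,"z": 40,"ax": 0,"ay": 0,"az": -0.85},
    {"x": -107,"y": -122,"z": 17,"ax": 0,"ay": 0,"az": -0.94},
    {"x": -120,"y": -119,"z": 0,"ax": 0,"ay": 0,"az": -0.95},
    {"x": -119,"y": -120,"z": 0,"ax": 0,"ay": 0,"az": -0.91},
    {"x": -108,"y": -123,"z": 0,"ax": 0,"ay": 0,"az": -0.81},
    {"x": -80,"y": -125,"z": 0,"ax": 0,"ay": 0,"az": -0.7}
  ]
}}

```text
time_s: 22.83
tool_pos: [0.5223, -0.0759, 0.1364]
ee_rot: [-0.265, 3.127, -0.003]
ft_force: [0.1, 0.3, 0.1]
finger_gap: 0.0601
gripper_force: 0.0
```

Request:
{"method": "servo_tool", "body": {
  "moves": [
    {"x": 19,"y": 25,"z": 0,"ax": 0,"ay": 0,"az": 0.12},
    {"x": 28,"y": 56,"z": 0,"ax": 0,"ay": 0,"az": 0.24},
    {"x": 26,"y": 88,"z": 0,"ax": 0,"ay": 0,"az": 0.36},
    {"x": 14,"y": 117,"z": 0,"ax": 0,"ay": 0,"az": 0.48},
    {"x": -6,"y": 138,"z": 0,"ax": 0,"ay": 0,"az": 0.6},
    {"x": -20,"y": 147,"z": 0,"ax": 0,"ay": 0,"az": 0.7}
  ]
}}

```text
time_s: 23.33
tool_pos: [0.5143, 0.077, 0.1357]
ee_rot: [0.819, 3.033, 0.001]
ft_force: [0.3, 0.4, 0.2]
finger_gap: 0.0602
gripper_force: 0.0
```

```bash
python3 - <<'E'
from st import *
state(2)
E
```

```text
23.333 (-2.844, -117, -96)
23.383 (-2.72, -116, -95)
```

```bash
python3 p2.py -2.591 2.56 .22
```

```text
gap [-1.244, -0.83, -0.475, -0.21, -0.025, 0.053, 0.07, 0.05, 0.028, 0.004, -0.022, -0.049, -0.078, -0.109, -0.142, -0.177, -0.133, 0.048, 0.348, 0.816]
phi [-1.07, -1.28, -1.42, -1.48, -1.46, -1.34, -1.15, -0.93, -0.71, -0.49, -0.27, -0.05, 0.17, 0.39, 0.61, 0.83, 0.97, 0.97, 0.85, 0.56]
[{"x": -6, "y": 14, "z": 0, "ax": 0, "ay": 0, "az": 0.07}, {"x": -19, "y": 27, "z": 0, "ax": 0, "ay": 0, "az": 0.09}, {"x": -29, "y": 35, "z": 0, "ax": 0, "ay": 0, "az": 0.09}, {"x": -34, "y": 38, "z": 0, "ax": 0, "ay": 0, "az": 0.07}, {"x": -33, "y": 37, "z": 0, "ax": 0, "ay": 0, "az": 0.02}, {"x": -25, "y": 30, "z": 10, "ax": 0, "ay": 0, "az": -0.05}, {"x": -14, "y": 19, "z": 28, "ax": 0, "ay": 0, "az": -0.13}, {"x": -5, "y": 3, "z": 42, "ax": 0, "ay": 0, "az": -0.22}, {"x": 1, "y": -15, "z": 44, "ax": 0, "ay": 0, "az": -0.31}, {"x": 3, "y": -34, "z": 44, "ax": 0, "ay": 0, "az": -0.4}, {"x": 1, "y": -53, "z": 44, "ax": 0, "ay": 0, "az": -0.49}, {"x": -6, "y": -71, "z": 44, "ax": 0, "ay": 0, "az": -0.58}, {"x": -17, "y": -87, "z": 44, "ax": 0, "ay": 0, "az": -0.67}, {"x": -31, "y": -101, "z": 44, "ax": 0, "ay": 0, "az": -0.76}, {"x": -48, "y": -112, "z": 40, "ax": 0, "ay": 0, "az": -0.85}, {"x": -67, "y": -119, "z": 17, "ax": 0, "ay": 0, "az": -0.94}, {"x": -79, "y": -122, "z": 0, "ax": 0, "ay": 0, "az": -0.95}, {"x": -79, "y": -122, "z": 0, "ax": 0, "ay": 0, "az": -0.91}, {"x": -67, "y": -121, "z": 0, "ax": 0, "ay": 0, "az": -0.81}, {"x": -42, "y": -111, "z": 0, "ax": 0, "ay": 0, "az": -0.7}]
RET
phi [0.22, -0.13, -0.48, -0.83, -1.16, -0.9]
[{"x": 6, "y": 30, "z": 0, "ax": 0, "ay": 0, "az": 0.12}, {"x": 1, "y": 61, "z": 0, "ax": 0, "ay": 0, "az": 0.24}, {"x": -14, "y": 88, "z": 0, "ax": 0, "ay": 0, "az": 0.36}, {"x": -37, "y": 108, "z": 0, "ax": 0, "ay": 0, "az": 0.48}, {"x": -63, "y": 118, "z": 0, "ax": 0, "ay": 0, "az": 0.6}, {"x": -39, "y": 112, "z": 0, "ax": 0, "ay": 0, "az": 0.7}]
```

Request:
{"method": "servo_tool", "body": {
  "moves": [
    {"x": -6,"y": 14,"z": 0,"ax": 0,"ay": 0,"az": 0.07},
    {"x": -19,"y": 27,"z": 0,"ax": 0,"ay": 0,"az": 0.09},
    {"x": -29,"y": 35,"z": 0,"ax": 0,"ay": 0,"az": 0.09},
    {"x": -34,"y": 38,"z": 0,"ax": 0,"ay": 0,"az": 0.07},
    {"x": -33,"y": 37,"z": 0,"ax": 0,"ay": 0,"az": 0.02},
    {"x": -25,"y": 30,"z": 10,"ax": 0,"ay": 0,"az": -0.05},
    {"x": -14,"y": 19,"z": 28,"ax": 0,"ay": 0,"az": -0.13},
    {"x": -5,"y": 3,"z": 42,"ax": 0,"ay": 0,"az": -0.22},
    {"x": 1,"y": -15,"z": 44,"ax": 0,"ay": 0,"az": -0.31},
    {"x": 3,"y": -34,"z": 44,"ax": 0,"ay": 0,"az": -0.4},
    {"x": 1,"y": -53,"z": 44,"ax": 0,"ay": 0,"az": -0.49},
    {"x": -6,"y": -71,"z": 44,"ax": 0,"ay": 0,"az": -0.58},
    {"x": -17,"y": -87,"z": 44,"ax": 0,"ay": 0,"az": -0.67},
    {"x": -31,"y": -101,"z": 44,"ax": 0,"ay": 0,"az": -0.76},
    {"x": -48,"y": -112,"z": 40,"ax": 0,"ay": 0,"az": -0.85},
    {"x": -67,"y": -119,"z": 17,"ax": 0,"ay": 0,"az": -0.94},
    {"x": -79,"y": -122,"z": 0,"ax": 0,"ay": 0,"az": -0.95},
    {"x": -79,"y": -122,"z": 0,"ax": 0,"ay": 0,"az": -0.91},
    {"x": -67,"y": -121,"z": 0,"ax": 0,"ay": 0,"az": -0.81},
    {"x": -42,"y": -111,"z": 0,"ax": 0,"ay": 0,"az": -0.7}
  ]
}}

```text
time_s: 25.1
tool_pos: [0.4955, -0.0454, 0.1362]
ee_rot: [-0.263, 3.129, -0.003]
ft_force: [0.6, 0.1, -0.2]
finger_gap: 0.0602
gripper_force: 0.0
```

Request:
{"method": "servo_tool", "body": {
  "moves": [
    {"x": 6,"y": 30,"z": 0,"ax": 0,"ay": 0,"az": 0.12},
    {"x": 1,"y": 61,"z": 0,"ax": 0,"ay": 0,"az": 0.24},
    {"x": -14,"y": 88,"z": 0,"ax": 0,"ay": 0,"az": 0.36},
    {"x": -33,"y": 104,"z": 0,"ax": 0,"ay": 0,"az": 0.48},
    {"x": -39,"y": 111,"z": 0,"ax": 0,"ay": 0,"az": 0.6},
    {"x": -39,"y": 112,"z": 0,"ax": 0,"ay": 0,"az": 0.7}
  ]
}}

```text
time_s: 25.6
tool_pos: [0.5141, 0.0755, 0.1355]
ee_rot: [0.818, 3.033, 0.0]
ft_force: [0.1, -0.7, 0.7]
finger_gap: 0.0603
gripper_force: 0.0
```

```bash
python3 - <<'E'
from st import *
state(2)
E
```

```text
25.6 (-3.003, -116, -95)
25.65 (-2.86, -117, -95)
```

```bash
sed -i 's/p-1.39,p-1.72,-.9\]/max(p-1.39,-.85),max(p-1.72,-.9),-.9]/' p2.py; python3 p2.py -2.725 2.72 .222
```

```text
gap [-1.352, -0.911, -0.533, -0.25, -0.052, 0.04, 0.07, 0.061, 0.05, 0.038, 0.024, 0.008, -0.01, -0.03, -0.052, -0.075, -0.018, 0.177, 0.49, 0.972]
phi [-1.09, -1.3, -1.46, -1.52, -1.5, -1.38, -1.19, -0.97, -0.75, -0.53, -0.3, -0.08, 0.14, 0.36, 0.58, 0.81, 0.95, 0.95, 0.83, 0.54]
[{"x": -7, "y": 15, "z": 0, "ax": 0, "ay": 0, "az": 0.07}, {"x": -21, "y": 29, "z": 0, "ax": 0, "ay": 0, "az": 0.09}, {"x": -32, "y": 37, "z": 0, "ax": 0, "ay": 0, "az": 0.09}, {"x": -37, "y": 40, "z": 0, "ax": 0, "ay": 0, "az": 0.07}, {"x": -37, "y": 39, "z": 0, "ax": 0, "ay": 0, "az": 0.02}, {"x": -28, "y": 33, "z": 10, "ax": 0, "ay": 0, "az": -0.05}, {"x": -17, "y": 22, "z": 28, "ax": 0, "ay": 0, "az": -0.13}, {"x": -7, "y": 6, "z": 42, "ax": 0, "ay": 0, "az": -0.22}, {"x": 0, "y": -11, "z": 44, "ax": 0, "ay": 0, "az": -0.31}, {"x": 3, "y": -30, "z": 44, "ax": 0, "ay": 0, "az": -0.4}, {"x": 1, "y": -50, "z": 44, "ax": 0, "ay": 0, "az": -0.49}, {"x": -5, "y": -68, "z": 44, "ax": 0, "ay": 0, "az": -0.58}, {"x": -15, "y": -85, "z": 44, "ax": 0, "ay": 0, "az": -0.67}, {"x": -29, "y": -99, "z": 44, "ax": 0, "ay": 0, "az": -0.76}, {"x": -46, "y": -111, "z": 40, "ax": 0, "ay": 0, "az": -0.85}, {"x": -65, "y": -118, "z": 17, "ax": 0, "ay": 0, "az": -0.94}, {"x": -77, "y": -121, "z": 0, "ax": 0, "ay": 0, "az": -0.95}, {"x": -77, "y": -122, "z": 0, "ax": 0, "ay": 0, "az": -0.91}, {"x": -65, "y": -120, "z": 0, "ax": 0, "ay": 0, "az": -0.81}, {"x": -41, "y": -110, "z": 0, "ax": 0, "ay": 0, "az": -0.7}]
RET
phi [0.2, -0.15, -0.5, -0.85, -0.9, -0.9]
[{"x": 6, "y": 31, "z": 0, "ax": 0, "ay": 0, "az": 0.12}, {"x": 0, "y": 61, "z": 0, "ax": 0, "ay": 0, "az": 0.24}, {"x": -16, "y": 88, "z": 0, "ax": 0, "ay": 0, "az": 0.36}, {"x": -39, "y": 107, "z": 0, "ax": 0, "ay": 0, "az": 0.48}, {"x": -41, "y": 110, "z": 0, "ax": 0, "ay": 0, "az": 0.6}, {"x": -40, "y": 111, "z": 0, "ax": 0, "ay": 0, "az": 0.7}]
```

```bash
echo "[0.51398,0.07596,0.13544,1.0439813]" >/dev/null; python3 - <<'E'
import json,numpy as np
c=np.array(json.load(open('cmd.json'))); print(c)
E
grep -n "" cmd.json; python3 - <<'E'
import sys; sys.path.insert(0,'.')
import os; os.chdir('.')
from plan import *
# commanded pose at phi=-.9,yth=-.43 within rounding
print(pose(-.9,-.43,.135), ctrl.observe()["tool_pos"])
E
```

```text
[0.51433792 0.07537659 0.13543954 1.0439813 ]
1:[0.5143379173247945, 0.07537659321929652, 0.13543954, 1.0439812999999996]
[0.51393285 0.07527047 0.135      1.04479633] [0.513212   0.07443258 0.13520875]
```

```bash
python3 p2.py -2.725 2.72 .227
```

```text
gap [-1.352, -0.911, -0.533, -0.25, -0.052, 0.04, 0.07, 0.056, 0.04, 0.023, 0.004, -0.017, -0.04, -0.065, -0.092, -0.12, -0.063, 0.132, 0.445, 0.927]
phi [-1.09, -1.3, -1.46, -1.52, -1.5, -1.38, -1.19, -0.97, -0.74, -0.51, -0.28, -0.06, 0.17, 0.4, 0.62, 0.85, 0.99, 0.99, 0.87, 0.58]
[{"x": -7, "y": 14, "z": 0, "ax": 0, "ay": 0, "az": 0.07}, {"x": -21, "y": 28, "z": 0, "ax": 0, "ay": 0, "az": 0.09}, {"x": -32, "y": 36, "z": 0, "ax": 0, "ay": 0, "az": 0.09}, {"x": -37, "y": 39, "z": 0, "ax": 0, "ay": 0, "az": 0.07}, {"x": -37, "y": 38, "z": 0, "ax": 0, "ay": 0, "az": 0.02}, {"x": -28, "y": 32, "z": 10, "ax": 0, "ay": 0, "az": -0.05}, {"x": -17, "y": 21, "z": 28, "ax": 0, "ay": 0, "az": -0.13}, {"x": -6, "y": 5, "z": 42, "ax": 0, "ay": 0, "az": -0.22}, {"x": 0, "y": -13, "z": 44, "ax": 0, "ay": 0, "az": -0.31}, {"x": 3, "y": -32, "z": 44, "ax": 0, "ay": 0, "az": -0.4}, {"x": 1, "y": -52, "z": 44, "ax": 0, "ay": 0, "az": -0.49}, {"x": -6, "y": -71, "z": 44, "ax": 0, "ay": 0, "az": -0.58}, {"x": -17, "y": -88, "z": 44, "ax": 0, "ay": 0, "az": -0.67}, {"x": -31, "y": -102, "z": 44, "ax": 0, "ay": 0, "az": -0.76}, {"x": -49, "y": -113, "z": 40, "ax": 0, "ay": 0, "az": -0.85}, {"x": -69, "y": -120, "z": 17, "ax": 0, "ay": 0, "az": -0.94}, {"x": -81, "y": -122, "z": 0, "ax": 0, "ay": 0, "az": -0.95}, {"x": -81, "y": -123, "z": 0, "ax": 0, "ay": 0, "az": -0.91}, {"x": -69, "y": -122, "z": 0, "ax": 0, "ay": 0, "az": -0.81}, {"x": -44, "y": -113, "z": 0, "ax": 0, "ay": 0, "az": -0.7}]
RET
phi [0.24, -0.11, -0.46, -0.81, -0.9, -0.9]
[{"x": 7, "y": 30, "z": 0, "ax": 0, "ay": 0, "az": 0.12}, {"x": 2, "y": 61, "z": 0, "ax": 0, "ay": 0, "az": 0.24}, {"x": -12, "y": 89, "z": 0, "ax": 0, "ay": 0, "az": 0.36}, {"x": -35, "y": 109, "z": 0, "ax": 0, "ay": 0, "az": 0.48}, {"x": -40, "y": 114, "z": 0, "ax": 0, "ay": 0, "az": 0.6}, {"x": -39, "y": 115, "z": 0, "ax": 0, "ay": 0, "az": 0.7}]
```

Request:
{"method": "servo_tool", "body": {
  "moves": [
    {"x": -7,"y": 14,"z": 0,"ax": 0,"ay": 0,"az": 0.07},
    {"x": -21,"y": 28,"z": 0,"ax": 0,"ay": 0,"az": 0.09},
    {"x": -32,"y": 36,"z": 0,"ax": 0,"ay": 0,"az": 0.09},
    {"x": -37,"y": 39,"z": 0,"ax": 0,"ay": 0,"az": 0.07},
    {"x": -37,"y": 38,"z": 0,"ax": 0,"ay": 0,"az": 0.02},
    {"x": -28,"y": 32,"z": 10,"ax": 0,"ay": 0,"az": -0.05},
    {"x": -17,"y": 21,"z": 28,"ax": 0,"ay": 0,"az": -0.13},
    {"x": -6,"y": 5,"z": 42,"ax": 0,"ay": 0,"az": -0.22},
    {"x": 0,"y": -13,"z": 44,"ax": 0,"ay": 0,"az": -0.31},
    {"x": 3,"y": -32,"z": 44,"ax": 0,"ay": 0,"az": -0.4},
    {"x": 1,"y": -52,"z": 44,"ax": 0,"ay": 0,"az": -0.49},
    {"x": -6,"y": -71,"z": 44,"ax": 0,"ay": 0,"az": -0.58},
    {"x": -17,"y": -88,"z": 44,"ax": 0,"ay": 0,"az": -0.67},
    {"x": -31,"y": -102,"z": 44,"ax": 0,"ay": 0,"az": -0.76},
    {"x": -49,"y": -113,"z": 40,"ax": 0,"ay": 0,"az": -0.85},
    {"x": -69,"y": -120,"z": 17,"ax": 0,"ay": 0,"az": -0.94},
    {"x": -81,"y": -122,"z": 0,"ax": 0,"ay": 0,"az": -0.95},
    {"x": -81,"y": -123,"z": 0,"ax": 0,"ay": 0,"az": -0.91},
    {"x": -69,"y": -122,"z": 0,"ax": 0,"ay": 0,"az": -0.81},
    {"x": -44,"y": -113,"z": 0,"ax": 0,"ay": 0,"az": -0.7}
  ]
}}

```text
time_s: 27.37
tool_pos: [0.4959, -0.0479, 0.1362]
ee_rot: [-0.264, 3.129, -0.003]
ft_force: [-0.6, 0.1, 0.7]
finger_gap: 0.0601
gripper_force: 0.0
```

Request:
{"method": "servo_tool", "body": {
  "moves": [
    {"x": 7,"y": 30,"z": 0,"ax": 0,"ay": 0,"az": 0.12},
    {"x": 2,"y": 61,"z": 0,"ax": 0,"ay": 0,"az": 0.24},
    {"x": -12,"y": 89,"z": 0,"ax": 0,"ay": 0,"az": 0.36},
    {"x": -35,"y": 109,"z": 0,"ax": 0,"ay": 0,"az": 0.48},
    {"x": -40,"y": 114,"z": 0,"ax": 0,"ay": 0,"az": 0.6},
    {"x": -39,"y": 115,"z": 0,"ax": 0,"ay": 0,"az": 0.7}
  ]
}}

```text
time_s: 27.87
tool_pos: [0.514, 0.0759, 0.1356]
ee_rot: [0.817, 3.033, 0.0]
ft_force: [-0.5, 0.4, 0.4]
finger_gap: 0.0599
gripper_force: 0.0
```

```bash
python3 - <<'E'
from st import *
state(2)
E
```

```text
27.867 (-2.77, -117, -95)
27.917 (-2.628, -117, -96)
```

```bash
python3 p2.py -2.485 2.86 .233
```

```text
gap [-1.197, -0.856, -0.547, -0.285, -0.075, 0.028, 0.07, 0.062, 0.052, 0.04, 0.026, 0.011, -0.006, -0.025, -0.046, -0.069, -0.0, 0.206, 0.531, 1.024]
phi [-0.99, -1.1, -1.17, -1.2, -1.18, -1.06, -0.87, -0.64, -0.4, -0.17, 0.06, 0.29, 0.53, 0.76, 0.99, 1.23, 1.37, 1.37, 1.25, 0.96]
[{"x": -3, "y": 7, "z": 0, "ax": 0, "ay": 0, "az": 0.07}, {"x": -8, "y": 15, "z": 0, "ax": 0, "ay": 0, "az": 0.09}, {"x": -12, "y": 20, "z": 0, "ax": 0, "ay": 0, "az": 0.09}, {"x": -14, "y": 22, "z": 0, "ax": 0, "ay": 0, "az": 0.07}, {"x": -14, "y": 20, "z": 0, "ax": 0, "ay": 0, "az": 0.02}, {"x": -8, "y": 12, "z": 10, "ax": 0, "ay": 0, "az": -0.05}, {"x": -1, "y": -3, "z": 28, "ax": 0, "ay": 0, "az": -0.13}, {"x": 4, "y": -22, "z": 42, "ax": 0, "ay": 0, "az": -0.22}, {"x": 4, "y": -43, "z": 44, "ax": 0, "ay": 0, "az": -0.31}, {"x": 0, "y": -63, "z": 44, "ax": 0, "ay": 0, "az": -0.4}, {"x": -9, "y": -81, "z": 44, "ax": 0, "ay": 0, "az": -0.49}, {"x": -23, "y": -98, "z": 44, "ax": 0, "ay": 0, "az": -0.58}, {"x": -40, "y": -111, "z": 44, "ax": 0, "ay": 0, "az": -0.67}, {"x": -59, "y": -120, "z": 44, "ax": 0, "ay": 0, "az": -0.76}, {"x": -81, "y": -124, "z": 40, "ax": 0, "ay": 0, "az": -0.85}, {"x": -103, "y": -123, "z": 17, "ax": 0, "ay": 0, "az": -0.94}, {"x": -115, "y": -121, "z": 0, "ax": 0, "ay": 0, "az": -0.95}, {"x": -115, "y": -122, "z": 0, "ax": 0, "ay": 0, "az": -0.91}, {"x": -103, "y": -125, "z": 0, "ax": 0, "ay": 0, "az": -0.81}, {"x": -75, "y": -125, "z": 0, "ax": 0, "ay": 0, "az": -0.7}]
RET
phi [0.62, 0.27, -0.08, -0.43, -0.76, -0.9]
[{"x": 17, "y": 26, "z": 0, "ax": 0, "ay": 0, "az": 0.12}, {"x": 25, "y": 57, "z": 0, "ax": 0, "ay": 0, "az": 0.24}, {"x": 21, "y": 89, "z": 0, "ax": 0, "ay": 0, "az": 0.36}, {"x": 7, "y": 117, "z": 0, "ax": 0, "ay": 0, "az": 0.48}, {"x": -13, "y": 137, "z": 0, "ax": 0, "ay": 0, "az": 0.6}, {"x": -23, "y": 144, "z": 0, "ax": 0, "ay": 0, "az": 0.7}]
```

Request:
{"method": "servo_tool", "body": {
  "moves": [
    {"x": -3,"y": 7,"z": 0,"ax": 0,"ay": 0,"az": 0.07},
    {"x": -8,"y": 15,"z": 0,"ax": 0,"ay": 0,"az": 0.09},
    {"x": -12,"y": 20,"z": 0,"ax": 0,"ay": 0,"az": 0.09},
    {"x": -14,"y": 22,"z": 0,"ax": 0,"ay": 0,"az": 0.07},
    {"x": -14,"y": 20,"z": 0,"ax": 0,"ay": 0,"az": 0.02},
    {"x": -8,"y": 12,"z": 10,"ax": 0,"ay": 0,"az": -0.05},
    {"x": -1,"y": -3,"z": 28,"ax": 0,"ay": 0,"az": -0.13},
    {"x": 4,"y": -22,"z": 42,"ax": 0,"ay": 0,"az": -0.22},
    {"x": 4,"y": -43,"z": 44,"ax": 0,"ay": 0,"az": -0.31},
    {"x": 0,"y": -63,"z": 44,"ax": 0,"ay": 0,"az": -0.4},
    {"x": -9,"y": -81,"z": 44,"ax": 0,"ay": 0,"az": -0.49},
    {"x": -23,"y": -98,"z": 44,"ax": 0,"ay": 0,"az": -0.58},
    {"x": -40,"y": -111,"z": 44,"ax": 0,"ay": 0,"az": -0.67},
    {"x": -59,"y": -120,"z": 44,"ax": 0,"ay": 0,"az": -0.76},
    {"x": -81,"y": -124,"z": 40,"ax": 0,"ay": 0,"az": -0.85},
    {"x": -103,"y": -123,"z": 17,"ax": 0,"ay": 0,"az": -0.94},
    {"x": -115,"y": -121,"z": 0,"ax": 0,"ay": 0,"az": -0.95},
    {"x": -115,"y": -122,"z": 0,"ax": 0,"ay": 0,"az": -0.91},
    {"x": -103,"y": -125,"z": 0,"ax": 0,"ay": 0,"az": -0.81},
    {"x": -75,"y": -125,"z": 0,"ax": 0,"ay": 0,"az": -0.7}
  ]
}}

```text
time_s: 29.63
tool_pos: [0.5177, -0.0733, 0.1364]
ee_rot: [-0.266, 3.127, -0.003]
ft_force: [-0.1, 0.8, -0.0]
finger_gap: 0.0599
gripper_force: 0.0
```

Request:
{"method": "servo_tool", "body": {
  "moves": [
    {"x": 17,"y": 26,"z": 0,"ax": 0,"ay": 0,"az": 0.12},
    {"x": 25,"y": 57,"z": 0,"ax": 0,"ay": 0,"az": 0.24},
    {"x": 21,"y": 89,"z": 0,"ax": 0,"ay": 0,"az": 0.36},
    {"x": 7,"y": 117,"z": 0,"ax": 0,"ay": 0,"az": 0.48},
    {"x": -13,"y": 137,"z": 0,"ax": 0,"ay": 0,"az": 0.6},
    {"x": -23,"y": 144,"z": 0,"ax": 0,"ay": 0,"az": 0.7}
  ]
}}

```text
time_s: 30.13
tool_pos: [0.5139, 0.0774, 0.1358]
ee_rot: [0.817, 3.033, 0.002]
ft_force: [-0.0, -0.1, -0.2]
finger_gap: 0.0604
gripper_force: 0.0
```

```bash
python3 - <<'E'
from st import *
state(2)
E
```

```text
30.133 (-2.587, -118, -96)
30.183 (-2.454, -119, -96)
```

```bash
python3 p2.py -2.314 2.75 .223
```

```text
gap [-1.068, -0.773, -0.5, -0.258, -0.057, 0.038, 0.07, 0.063, 0.053, 0.042, 0.03, 0.015, -0.001, -0.02, -0.04, -0.061, -0.002, 0.196, 0.511, 0.995]
phi [-0.96, -1.03, -1.07, -1.09, -1.07, -0.95, -0.76, -0.54, -0.32, -0.1, 0.13, 0.35, 0.57, 0.8, 1.02, 1.24, 1.38, 1.38, 1.26, 0.97]
[{"x": -1, "y": 4, "z": 0, "ax": 0, "ay": 0, "az": 0.07}, {"x": -4, "y": 10, "z": 0, "ax": 0, "ay": 0, "az": 0.09}, {"x": -7, "y": 13, "z": 0, "ax": 0, "ay": 0, "az": 0.09}, {"x": -8, "y": 14, "z": 0, "ax": 0, "ay": 0, "az": 0.07}, {"x": -8, "y": 13, "z": 0, "ax": 0, "ay": 0, "az": 0.02}, {"x": -3, "y": 4, "z": 10, "ax": 0, "ay": 0, "az": -0.05}, {"x": 2, "y": -11, "z": 28, "ax": 0, "ay": 0, "az": -0.13}, {"x": 5, "y": -31, "z": 42, "ax": 0, "ay": 0, "az": -0.22}, {"x": 4, "y": -50, "z": 44, "ax": 0, "ay": 0, "az": -0.31}, {"x": -2, "y": -69, "z": 44, "ax": 0, "ay": 0, "az": -0.4}, {"x": -13, "y": -87, "z": 44, "ax": 0, "ay": 0, "az": -0.49}, {"x": -26, "y": -101, "z": 44, "ax": 0, "ay": 0, "az": -0.58}, {"x": -43, "y": -113, "z": 44, "ax": 0, "ay": 0, "az": -0.67}, {"x": -63, "y": -121, "z": 44, "ax": 0, "ay": 0, "az": -0.76}, {"x": -83, "y": -124, "z": 40, "ax": 0, "ay": 0, "az": -0.85}, {"x": -104, "y": -123, "z": 17, "ax": 0, "ay": 0, "az": -0.94}, {"x": -117, "y": -121, "z": 0, "ax": 0, "ay": 0, "az": -0.95}, {"x": -116, "y": -121, "z": 0, "ax": 0, "ay": 0, "az": -0.91}, {"x": -104, "y": -125, "z": 0, "ax": 0, "ay": 0, "az": -0.81}, {"x": -77, "y": -126, "z": 0, "ax": 0, "ay": 0, "az": -0.7}]
RET
phi [0.63, 0.28, -0.07, -0.42, -0.75, -0.9]
[{"x": 17, "y": 27, "z": 0, "ax": 0, "ay": 0, "az": 0.12}, {"x": 25, "y": 58, "z": 0, "ax": 0, "ay": 0, "az": 0.24}, {"x": 22, "y": 89, "z": 0, "ax": 0, "ay": 0, "az": 0.36}, {"x": 9, "y": 118, "z": 0, "ax": 0, "ay": 0, "az": 0.48}, {"x": -11, "y": 138, "z": 0, "ax": 0, "ay": 0, "az": 0.6}, {"x": -22, "y": 146, "z": 0, "ax": 0, "ay": 0, "az": 0.7}]
```

Request:
{"method": "servo_tool", "body": {
  "moves": [
    {"x": -1,"y": 4,"z": 0,"ax": 0,"ay": 0,"az": 0.07},
    {"x": -4,"y": 10,"z": 0,"ax": 0,"ay": 0,"az": 0.09},
    {"x": -7,"y": 13,"z": 0,"ax": 0,"ay": 0,"az": 0.09},
    {"x": -8,"y": 14,"z": 0,"ax": 0,"ay": 0,"az": 0.07},
    {"x": -8,"y": 13,"z": 0,"ax": 0,"ay": 0,"az": 0.02},
    {"x": -3,"y": 4,"z": 10,"ax": 0,"ay": 0,"az": -0.05},
    {"x": 2,"y": -11,"z": 28,"ax": 0,"ay": 0,"az": -0.13},
    {"x": 5,"y": -31,"z": 42,"ax": 0,"ay": 0,"az": -0.22},
    {"x": 4,"y": -50,"z": 44,"ax": 0,"ay": 0,"az": -0.31},
    {"x": -2,"y": -69,"z": 44,"ax": 0,"ay": 0,"az": -0.4},
    {"x": -13,"y": -87,"z": 44,"ax": 0,"ay": 0,"az": -0.49},
    {"x": -26,"y": -101,"z": 44,"ax": 0,"ay": 0,"az": -0.58},
    {"x": -43,"y": -113,"z": 44,"ax": 0,"ay": 0,"az": -0.67},
    {"x": -63,"y": -121,"z": 44,"ax": 0,"ay": 0,"az": -0.76},
    {"x": -83,"y": -124,"z": 40,"ax": 0,"ay": 0,"az": -0.85},
    {"x": -104,"y": -123,"z": 17,"ax": 0,"ay": 0,"az": -0.94},
    {"x": -117,"y": -121,"z": 0,"ax": 0,"ay": 0,"az": -0.95},
    {"x": -116,"y": -121,"z": 0,"ax": 0,"ay": 0,"az": -0.91},
    {"x": -104,"y": -125,"z": 0,"ax": 0,"ay": 0,"az": -0.81},
    {"x": -77,"y": -126,"z": 0,"ax": 0,"ay": 0,"az": -0.7}
  ]
}}

```text
time_s: 31.9
tool_pos: [0.5185, -0.0751, 0.1363]
ee_rot: [-0.266, 3.128, -0.003]
ft_force: [0.6, 0.1, -0.3]
finger_gap: 0.0605
gripper_force: 0.0
```

Request:
{"method": "servo_tool", "body": {
  "moves": [
    {"x": 17,"y": 27,"z": 0,"ax": 0,"ay": 0,"az": 0.12},
    {"x": 25,"y": 58,"z": 0,"ax": 0,"ay": 0,"az": 0.24},
    {"x": 22,"y": 89,"z": 0,"ax": 0,"ay": 0,"az": 0.36},
    {"x": 9,"y": 118,"z": 0,"ax": 0,"ay": 0,"az": 0.48},
    {"x": -11,"y": 138,"z": 0,"ax": 0,"ay": 0,"az": 0.6},
    {"x": -22,"y": 146,"z": 0,"ax": 0,"ay": 0,"az": 0.7}
  ]
}}

```text
time_s: 32.4
tool_pos: [0.5135, 0.077, 0.1358]
ee_rot: [0.818, 3.033, 0.001]
ft_force: [-0.3, 0.4, 0.3]
finger_gap: 0.0601
gripper_force: 0.0
```

```bash
python3 - <<'E'
from st import *
state(2)
E
```

```text
32.4 (-2.96, -116, -96)
32.45 (-2.829, -118, -96)
```

```bash
python3 p2.py -2.71 2.46 .208
```

```text
gap [-1.318, -0.85, -0.46, -0.185, -0.008, 0.062, 0.07, 0.053, 0.035, 0.015, -0.007, -0.031, -0.056, -0.084, -0.113, -0.144, -0.109, 0.065, 0.356, 0.816]
phi [-1.13, -1.39, -1.58, -1.66, -1.64, -1.51, -1.33, -1.12, -0.91, -0.71, -0.5, -0.29, -0.08, 0.13, 0.33, 0.54, 0.68, 0.68, 0.56, 0.27]
[{"x": -10, "y": 17, "z": 0, "ax": 0, "ay": 0, "az": 0.07}, {"x": -28, "y": 33, "z": 0, "ax": 0, "ay": 0, "az": 0.09}, {"x": -42, "y": 41, "z": 0, "ax": 0, "ay": 0, "az": 0.09}, {"x": -49, "y": 44, "z": 0, "ax": 0, "ay": 0, "az": 0.07}, {"x": -48, "y": 43, "z": 0, "ax": 0, "ay": 0, "az": 0.02}, {"x": -39, "y": 39, "z": 10, "ax": 0, "ay": 0, "az": -0.05}, {"x": -27, "y": 30, "z": 28, "ax": 0, "ay": 0, "az": -0.13}, {"x": -15, "y": 17, "z": 42, "ax": 0, "ay": 0, "az": -0.22}, {"x": -6, "y": 2, "z": 44, "ax": 0, "ay": 0, "az": -0.31}, {"x": -1, "y": -15, "z": 44, "ax": 0, "ay": 0, "az": -0.4}, {"x": 1, "y": -33, "z": 44, "ax": 0, "ay": 0, "az": -0.49}, {"x": -1, "y": -51, "z": 44, "ax": 0, "ay": 0, "az": -0.58}, {"x": -7, "y": -68, "z": 44, "ax": 0, "ay": 0, "az": -0.67}, {"x": -17, "y": -84, "z": 44, "ax": 0, "ay": 0, "az": -0.76}, {"x": -29, "y": -97, "z": 40, "ax": 0, "ay": 0, "az": -0.85}, {"x": -45, "y": -108, "z": 17, "ax": 0, "ay": 0, "az": -0.94}, {"x": -56, "y": -114, "z": 0, "ax": 0, "ay": 0, "az": -0.95}, {"x": -55, "y": -115, "z": 0, "ax": 0, "ay": 0, "az": -0.91}, {"x": -45, "y": -111, "z": 0, "ax": 0, "ay": 0, "az": -0.81}, {"x": -24, "y": -95, "z": 0, "ax": 0, "ay": 0, "az": -0.7}]
RET
phi [-0.07, -0.42, -0.77, -0.85, -0.9, -0.9]
[{"x": -3, "y": 31, "z": 0, "ax": 0, "ay": 0, "az": 0.12}, {"x": -16, "y": 58, "z": 0, "ax": 0, "ay": 0, "az": 0.24}, {"x": -38, "y": 79, "z": 0, "ax": 0, "ay": 0, "az": 0.36}, {"x": -42, "y": 84, "z": 0, "ax": 0, "ay": 0, "az": 0.48}, {"x": -44, "y": 87, "z": 0, "ax": 0, "ay": 0, "az": 0.6}, {"x": -43, "y": 88, "z": 0, "ax": 0, "ay": 0, "az": 0.7}]
```

Request:
{"method": "servo_tool", "body": {
  "moves": [
    {"x": -10,"y": 17,"z": 0,"ax": 0,"ay": 0,"az": 0.07},
    {"x": -28,"y": 33,"z": 0,"ax": 0,"ay": 0,"az": 0.09},
    {"x": -42,"y": 41,"z": 0,"ax": 0,"ay": 0,"az": 0.09},
    {"x": -49,"y": 44,"z": 0,"ax": 0,"ay": 0,"az": 0.07},
    {"x": -48,"y": 43,"z": 0,"ax": 0,"ay": 0,"az": 0.02},
    {"x": -39,"y": 39,"z": 10,"ax": 0,"ay": 0,"az": -0.05},
    {"x": -27,"y": 30,"z": 28,"ax": 0,"ay": 0,"az": -0.13},
    {"x": -15,"y": 17,"z": 42,"ax": 0,"ay": 0,"az": -0.22},
    {"x": -6,"y": 2,"z": 44,"ax": 0,"ay": 0,"az": -0.31},
    {"x": -1,"y": -15,"z": 44,"ax": 0,"ay": 0,"az": -0.4},
    {"x": 1,"y": -33,"z": 44,"ax": 0,"ay": 0,"az": -0.49},
    {"x": -1,"y": -51,"z": 44,"ax": 0,"ay": 0,"az": -0.58},
    {"x": -7,"y": -68,"z": 44,"ax": 0,"ay": 0,"az": -0.67},
    {"x": -17,"y": -84,"z": 44,"ax": 0,"ay": 0,"az": -0.76},
    {"x": -29,"y": -97,"z": 40,"ax": 0,"ay": 0,"az": -0.85},
    {"x": -45,"y": -108,"z": 17,"ax": 0,"ay": 0,"az": -0.94},
    {"x": -56,"y": -114,"z": 0,"ax": 0,"ay": 0,"az": -0.95},
    {"x": -55,"y": -115,"z": 0,"ax": 0,"ay": 0,"az": -0.91},
    {"x": -45,"y": -111,"z": 0,"ax": 0,"ay": 0,"az": -0.81},
    {"x": -24,"y": -95,"z": 0,"ax": 0,"ay": 0,"az": -0.7}
  ]
}}

```text
time_s: 34.17
tool_pos: [0.4863, -0.0225, 0.1361]
ee_rot: [-0.262, 3.13, -0.003]
ft_force: [0.5, 0.5, -0.6]
finger_gap: 0.06
gripper_force: 0.0
```

Request:
{"method": "servo_tool", "body": {
  "moves": [
    {"x": -3,"y": 31,"z": 0,"ax": 0,"ay": 0,"az": 0.12},
    {"x": -16,"y": 58,"z": 0,"ax": 0,"ay": 0,"az": 0.24},
    {"x": -38,"y": 79,"z": 0,"ax": 0,"ay": 0,"az": 0.36},
    {"x": -42,"y": 84,"z": 0,"ax": 0,"ay": 0,"az": 0.48},
    {"x": -44,"y": 87,"z": 0,"ax": 0,"ay": 0,"az": 0.6},
    {"x": -43,"y": 88,"z": 0,"ax": 0,"ay": 0,"az": 0.7}
  ]
}}

```text
time_s: 34.67
tool_pos: [0.5128, 0.0747, 0.1352]
ee_rot: [-0.819, -3.032, 0.001]
ft_force: [0.0, -0.4, 1.0]
finger_gap: 0.0603
gripper_force: 0.0
```

```bash
python3 - <<'E'
from st import *
state(2)
E
```

```text
34.667 (2.72, -119, -96)
34.717 (2.826, -117, -95)
```

```bash
python3 - <<'E'
from push import *
ph=[-.98,-1.15,-1.35,-1.55,-1.7,-1.8,-1.83,-1.75,-1.6]+[-1.6+.204*i for i in range(1,9)]+[.236,.40,.44]
y=[-.52,-.62,-.71,-.8,-.87,-.92,-.94,-.92,-.86]+[-.86+.09*i for i in range(1,10)]+[.02,.05]
z=[.135]*7+[.125,.107,.093]+[.091]*6+[.095,.118,.135,.135]
push(-.9,-.43,-3.328+.06,2.42,0,ph,y,z,dec=.26)
E
```

```text
gap [-2.087, -1.718, -1.321, -0.926, -0.582, -0.29, -0.071, 0.038, 0.074, 0.054, 0.033, 0.01, -0.015, -0.042, -0.07, -0.1, -0.133, -0.166, -0.162, -0.036]
phi [-0.98, -1.15, -1.35, -1.55, -1.7, -1.8, -1.83, -1.75, -1.6, -1.4, -1.19, -0.99, -0.78, -0.58, -0.38, -0.17, 0.03, 0.24, 0.4, 0.44]
[{"x": -2, "y": 6, "z": 0, "ax": 0, "ay": 0, "az": 0.09}, {"x": -9, "y": 19, "z": 0, "ax": 0, "ay": 0, "az": 0.19}, {"x": -21, "y": 31, "z": 0, "ax": 0, "ay": 0, "az": 0.28}, {"x": -35, "y": 41, "z": 0, "ax": 0, "ay": 0, "az": 0.37}, {"x": -46, "y": 47, "z": 0, "ax": 0, "ay": 0, "az": 0.44}, {"x": -54, "y": 49, "z": 0, "ax": 0, "ay": 0, "az": 0.49}, {"x": -56, "y": 50, "z": 0, "ax": 0, "ay": 0, "az": 0.51}, {"x": -50, "y": 48, "z": 10, "ax": 0, "ay": 0, "az": 0.49}, {"x": -38, "y": 44, "z": 28, "ax": 0, "ay": 0, "az": 0.43}, {"x": -23, "y": 34, "z": 42, "ax": 0, "ay": 0, "az": 0.34}, {"x": -11, "y": 22, "z": 44, "ax": 0, "ay": 0, "az": 0.25}, {"x": -1, "y": 7, "z": 44, "ax": 0, "ay": 0, "az": 0.16}, {"x": 5, "y": -10, "z": 44, "ax": 0, "ay": 0, "az": 0.07}, {"x": 8, "y": -27, "z": 44, "ax": 0, "ay": 0, "az": -0.02}, {"x": 7, "y": -46, "z": 44, "ax": 0, "ay": 0, "az": -0.11}, {"x": 3, "y": -64, "z": 44, "ax": 0, "ay": 0, "az": -0.2}, {"x": -5, "y": -80, "z": 40, "ax": 0, "ay": 0, "az": -0.29}, {"x": -16, "y": -95, "z": 17, "ax": 0, "ay": 0, "az": -0.38}, {"x": -28, "y": -106, "z": 0, "ax": 0, "ay": 0, "az": -0.45}, {"x": -31, "y": -108, "z": 0, "ax": 0, "ay": 0, "az": -0.48}]
```

Request:
{"method": "servo_tool", "body": {
  "moves": [
    {"x": -2,"y": 6,"z": 0,"ax": 0,"ay": 0,"az": 0.09},
    {"x": -9,"y": 19,"z": 0,"ax": 0,"ay": 0,"az": 0.19},
    {"x": -21,"y": 31,"z": 0,"ax": 0,"ay": 0,"az": 0.28},
    {"x": -35,"y": 41,"z": 0,"ax": 0,"ay": 0,"az": 0.37},
    {"x": -46,"y": 47,"z": 0,"ax": 0,"ay": 0,"az": 0.44},
    {"x": -54,"y": 49,"z": 0,"ax": 0,"ay": 0,"az": 0.49},
    {"x": -56,"y": 50,"z": 0,"ax": 0,"ay": 0,"az": 0.51},
    {"x": -50,"y": 48,"z": 10,"ax": 0,"ay": 0,"az": 0.49},
    {"x": -38,"y": 44,"z": 28,"ax": 0,"ay": 0,"az": 0.43},
    {"x": -23,"y": 34,"z": 42,"ax": 0,"ay": 0,"az": 0.34},
    {"x": -11,"y": 22,"z": 44,"ax": 0,"ay": 0,"az": 0.25},
    {"x": -1,"y": 7,"z": 44,"ax": 0,"ay": 0,"az": 0.16},
    {"x": 5,"y": -10,"z": 44,"ax": 0,"ay": 0,"az": 0.07},
    {"x": 8,"y": -27,"z": 44,"ax": 0,"ay": 0,"az": -0.02},
    {"x": 7,"y": -46,"z": 44,"ax": 0,"ay": 0,"az": -0.11},
    {"x": 3,"y": -64,"z": 44,"ax": 0,"ay": 0,"az": -0.2},
    {"x": -5,"y": -80,"z": 40,"ax": 0,"ay": 0,"az": -0.29},
    {"x": -16,"y": -95,"z": 17,"ax": 0,"ay": 0,"az": -0.38},
    {"x": -28,"y": -106,"z": 0,"ax": 0,"ay": 0,"az": -0.45},
    {"x": -31,"y": -108,"z": 0,"ax": 0,"ay": 0,"az": -0.48}
  ]
}}

```text
time_s: 36.43
tool_pos: [0.4873, -0.0366, 0.1384]
ee_rot: [0.065, 3.135, -0.004]
ft_force: [0.1, -0.8, 0.6]
finger_gap: 0.0604
gripper_force: 0.0
```

```bash
python3 - <<'E'
from st import *
ph=[.32,.08,-.22,-.5,-.74,-.87,-.9,-.9]; y=[-.02,-.1,-.18,-.26,-.34,-.4,-.43,-.43]
run(.44,np.diff([.44]+ph),[.135]*8,y)
E
```

```text
phi [0.32, 0.08, -0.22, -0.5, -0.74, -0.87, -0.9, -0.9]
[{"x": 5, "y": 11, "z": 0, "ax": 0, "ay": 0, "az": 0.07}, {"x": 9, "y": 32, "z": 0, "ax": 0, "ay": 0, "az": 0.15}, {"x": 8, "y": 59, "z": 0, "ax": 0, "ay": 0, "az": 0.23}, {"x": -1, "y": 83, "z": 0, "ax": 0, "ay": 0, "az": 0.31}, {"x": -13, "y": 100, "z": 0, "ax": 0, "ay": 0, "az": 0.39}, {"x": -21, "y": 108, "z": 0, "ax": 0, "ay": 0, "az": 0.45}, {"x": -22, "y": 110, "z": 0, "ax": 0, "ay": 0, "az": 0.48}, {"x": -22, "y": 110, "z": 0, "ax": 0, "ay": 0, "az": 0.48}]
```

Request:
{"method": "servo_tool", "body": {
  "moves": [
    {"x": 5,"y": 11,"z": 0,"ax": 0,"ay": 0,"az": 0.07},
    {"x": 9,"y": 32,"z": 0,"ax": 0,"ay": 0,"az": 0.15},
    {"x": 8,"y": 59,"z": 0,"ax": 0,"ay": 0,"az": 0.23},
    {"x": -1,"y": 83,"z": 0,"ax": 0,"ay": 0,"az": 0.31},
    {"x": -13,"y": 100,"z": 0,"ax": 0,"ay": 0,"az": 0.39},
    {"x": -21,"y": 108,"z": 0,"ax": 0,"ay": 0,"az": 0.45},
    {"x": -22,"y": 110,"z": 0,"ax": 0,"ay": 0,"az": 0.48},
    {"x": -22,"y": 110,"z": 0,"ax": 0,"ay": 0,"az": 0.48}
  ]
}}

```text
time_s: 37.1
tool_pos: [0.5116, 0.0755, 0.1345]
ee_rot: [-0.81, -3.033, 0.001]
ft_force: [0.2, -1.0, -0.0]
finger_gap: 0.0603
gripper_force: 0.0
```

```bash
python3 - <<'E'
from st import *
state(2)
E
```

```text
37.1 (3.113, -117, -96)
37.15 (-3.025, -116, -95)
```

```bash
cat > p3.py <<'E'
import sys,json
from push import *
# usage: p3.py vT [w th t]  -- without w: take 3 pictures, use saved last state
vT=float(sys.argv[1]); dec=lambda w:.09+.064*w
if len(sys.argv)>2: w,th0,t=map(float,sys.argv[2:5])
else:
    L=json.load(open("last.json")); r=state(3); ts=np.array([a for a,_ in r]); an=np.unwrap([b[0] for _,b in r])
    t=ts[-1]+.05; s2=np.polyfit(ts,an,1)[0]
    T=ts.mean()-L["t"]; tc=L["tc"]; d=.26
    D=(an.mean()-L["th"])%(2*np.pi); D+=2*np.pi if D<3.2 else 0
    b=(D-L["w"]*T+d/2*T*T)/(T-tc); w1=L["w"]-d*T+b-.02; pk=L["w"]-d*tc+b
    w=.65*w1+.35*s2; print("avg",D/T,"b",b,"peak",pk,"w1",w1,"slope",s2)
    th0=an.mean()+w*(t-ts.mean()); th0=(th0+np.pi)%(2*np.pi)-np.pi
    while th0>-1.2: th0-=2*np.pi
print("now t",t,"th",th0,"w",w)
d=int(np.clip(round((-2.40-th0)/(w/12)),0,3)); print("delay",d)
t0,w0=th0,w; tt=d/12; th0+=w*tt-dec(w)/2*tt*tt; w-=dec(w)*tt
t7=7/12; w7=w-dec(w)*t7; p7=th0+.06+w*t7-dec(w)/2*t7*t7-.07
st=[w7/12+.02,w7/12+.016,w7/12+.008]; st+=list(np.linspace(max(st[-1],vT/12-.009),vT/12,4))+[vT/12]*2
ph=[-.9]*d+[-.9+(p7-.33+.9)*f for f in(.3,.65,.9,1.0)]+[p7-.31,p7-.185,p7]+list(p7+np.cumsum(st))
e=ph[-1]; ph+=[e+.14,e+.15,e+.04,e-.2]; ph=ph[:20]
y=[-.43]*d+[-.5,-.52,-.52,-.5,-.45,-.38]+[-.3+.09*i for i in range(10)]+[.52,.48,.4,.31]; y=y[:20]
z=[.135]*(5+d)+[.125,.107,.093]+[.091]*6+[.095,.118]+[.135]*4; z=z[:20]
push(-.9,0,t0+.06,w0,0,ph,y,z,dec=.26)
p=ph[-1]; N=8; f=(1-np.cos(np.linspace(0,np.pi,N+1)))/2*.5+np.linspace(0,1,N+1)*.5; print("RET")
run(p,np.diff(p+(-.9-p)*f),[.135]*N,y[-1]+(-.43-y[-1])*np.linspace(0,1,N+1)[1:])
json.dump(dict(t=t,th=t0,w=w0,tc=(d+11)/12),open("last.json","w"))
E
python3 p3.py 2.76 2.9 -2.88 37.2
```

```text
now t 37.2 th -2.88 w 2.9
delay 2
gap [-1.679, -1.44, -1.137, -0.823, -0.534, -0.28, -0.071, 0.033, 0.074, 0.054, 0.036, 0.024, 0.011, -0.004, -0.019, -0.035, -0.053, -0.073, -0.005, 0.191]
phi [-0.9, -0.9, -0.97, -1.04, -1.1, -1.12, -1.1, -0.98, -0.79, -0.55, -0.31, -0.07, 0.16, 0.39, 0.62, 0.85, 1.08, 1.31, 1.45, 1.46]
[{"x": 0, "y": 0, "z": 0, "ax": 0, "ay": 0, "az": -0.0}, {"x": 0, "y": 0, "z": 0, "ax": 0, "ay": 0, "az": -0.0}, {"x": -2, "y": 5, "z": 0, "ax": 0, "ay": 0, "az": 0.07}, {"x": -6, "y": 11, "z": 0, "ax": 0, "ay": 0, "az": 0.09}, {"x": -9, "y": 15, "z": 0, "ax": 0, "ay": 0, "az": 0.09}, {"x": -10, "y": 17, "z": 0, "ax": 0, "ay": 0, "az": 0.07}, {"x": -10, "y": 15, "z": 0, "ax": 0, "ay": 0, "az": 0.02}, {"x": -5, "y": 6, "z": 10, "ax": 0, "ay": 0, "az": -0.05}, {"x": 1, "y": -9, "z": 28, "ax": 0, "ay": 0, "az": -0.13}, {"x": 5, "y": -30, "z": 42, "ax": 0, "ay": 0, "az": -0.22}, {"x": 3, "y": -51, "z": 44, "ax": 0, "ay": 0, "az": -0.31}, {"x": -3, "y": -71, "z": 44, "ax": 0, "ay": 0, "az": -0.4}, {"x": -14, "y": -88, "z": 44, "ax": 0, "ay": 0, "az": -0.49}, {"x": -29, "y
[... 257 characters left out ...]
122, "z": 17, "ax": 0, "ay": 0, "az": -0.94}, {"x": -123, "y": -119, "z": 0, "ax": 0, "ay": 0, "az": -0.95}, {"x": -123, "y": -119, "z": 0, "ax": 0, "ay": 0, "az": -0.91}]
RET
phi [1.27, 0.99, 0.65, 0.28, -0.09, -0.43, -0.71, -0.9]
[{"x": 15, "y": 11, "z": 0, "ax": 0, "ay": 0, "az": 0.11}, {"x": 32, "y": 31, "z": 0, "ax": 0, "ay": 0, "az": 0.23}, {"x": 44, "y": 60, "z": 0, "ax": 0, "ay": 0, "az": 0.34}, {"x": 46, "y": 94, "z": 0, "ax": 0, "ay": 0, "az": 0.45}, {"x": 35, "y": 126, "z": 0, "ax": 0, "ay": 0, "az": 0.57}, {"x": 16, "y": 150, "z": 0, "ax": 0, "ay": 0, "az": 0.68}, {"x": -4, "y": 163, "z": 0, "ax": 0, "ay": 0, "az": 0.8}, {"x": -19, "y": 170, "z": 0, "ax": 0, "ay": 0, "az": 0.91}]
```

Request:
{"method": "servo_tool", "body": {
  "moves": [
    {"x": 0,"y": 0,"z": 0,"ax": 0,"ay": 0,"az": 0},
    {"x": 0,"y": 0,"z": 0,"ax": 0,"ay": 0,"az": 0},
    {"x": -2,"y": 5,"z": 0,"ax": 0,"ay": 0,"az": 0.07},
    {"x": -6,"y": 11,"z": 0,"ax": 0,"ay": 0,"az": 0.09},
    {"x": -9,"y": 15,"z": 0,"ax": 0,"ay": 0,"az": 0.09},
    {"x": -10,"y": 17,"z": 0,"ax": 0,"ay": 0,"az": 0.07},
    {"x": -10,"y": 15,"z": 0,"ax": 0,"ay": 0,"az": 0.02},
    {"x": -5,"y": 6,"z": 10,"ax": 0,"ay": 0,"az": -0.05},
    {"x": 1,"y": -9,"z": 28,"ax": 0,"ay": 0,"az": -0.13},
    {"x": 5,"y": -30,"z": 42,"ax": 0,"ay": 0,"az": -0.22},
    {"x": 3,"y": -51,"z": 44,"ax": 0,"ay": 0,"az": -0.31},
    {"x": -3,"y": -71,"z": 44,"ax": 0,"ay": 0,"az": -0.4},
    {"x": -14,"y": -88,"z": 44,"ax": 0,"ay": 0,"az": -0.49},
    {"x": -29,"y": -104,"z": 44,"ax": 0,"ay": 0,"az": -0.58},
    {"x": -47,"y": -115,"z": 44,"ax": 0,"ay": 0,"az": -0.67},
    {"x": -67,"y": -122,"z": 44,"ax": 0,"ay": 0,"az": -0.76},
    {"x": -89,"y": -124,"z": 40,"ax": 0,"ay": 0,"az": -0.85},
    {"x": -111,"y": -122,"z": 17,"ax": 0,"ay": 0,"az": -0.94},
    {"x": -123,"y": -119,"z": 0,"ax": 0,"ay": 0,"az": -0.95},
    {"x": -123,"y": -119,"z": 0,"ax": 0,"ay": 0,"az": -0.91}
  ]
}}

```text
time_s: 38.87
tool_pos: [0.5647, -0.0924, 0.1399]
ee_rot: [-0.597, 3.076, -0.008]
ft_force: [0.4, -0.3, 0.9]
finger_gap: 0.0599
gripper_force: 0.0
```

Request:
{"method": "servo_tool", "body": {
  "moves": [
    {"x": 15,"y": 11,"z": 0,"ax": 0,"ay": 0,"az": 0.11},
    {"x": 32,"y": 31,"z": 0,"ax": 0,"ay": 0,"az": 0.23},
    {"x": 44,"y": 60,"z": 0,"ax": 0,"ay": 0,"az": 0.34},
    {"x": 46,"y": 94,"z": 0,"ax": 0,"ay": 0,"az": 0.45},
    {"x": 35,"y": 126,"z": 0,"ax": 0,"ay": 0,"az": 0.57},
    {"x": 16,"y": 150,"z": 0,"ax": 0,"ay": 0,"az": 0.68},
    {"x": -4,"y": 163,"z": 0,"ax": 0,"ay": 0,"az": 0.8},
    {"x": -19,"y": 170,"z": 0,"ax": 0,"ay": 0,"az": 0.91}
  ]
}}

```text
time_s: 39.53
tool_pos: [0.5136, 0.0771, 0.1357]
ee_rot: [0.821, 3.032, 0.001]
ft_force: [-0.4, -0.7, 0.2]
finger_gap: 0.0602
gripper_force: 0.0
```

```bash
sed -i 's/state(3)/state(2)/' p3.py; python3 p3.py 2.72
```

```text
39.533 (-2.505, -118, -96)
39.583 (-2.374, -119, -96)
avg 2.8510729369374492 b 0.47657760690181716 peak 3.0949109402351502 w1 2.743419606901817 slope 2.620000000000257
now t 39.6333 th -2.236983294163541 w 2.700222744486271
delay 0
gap [-1.009, -0.735, -0.478, -0.245, -0.048, 0.042, 0.07, 0.05, 0.031, 0.019, 0.005, -0.014, -0.036, -0.062, -0.089, -0.119, -0.064, 0.12, 0.421, 0.851]
phi [-0.94, -1.0, -1.03, -1.05, -1.03, -0.9, -0.72, -0.48, -0.26, -0.04, 0.18, 0.41, 0.63, 0.86, 1.08, 1.31, 1.45, 1.46, 1.35, 1.11]
[{"x": -1, "y": 3, "z": 0, "ax": 0, "ay": 0, "az": 0.07}, {"x": -3, "y": 7, "z": 0, "ax": 0, "ay": 0, "az": 0.09}, {"x": -4, "y": 10, "z": 0, "ax": 0, "ay": 0, "az": 0.09}, {"x": -6, "y": 11, "z": 0, "ax": 0, "ay": 0, "az": 0.07}, {"x": -5, "y": 10, "z": 0, "ax": 0, "ay": 0, "az": 0.02}, {"x": -1, "y": 0, "z": 10, "ax": 0, "ay": 0, "az": -0.05}, {"x": 4, "y": -15, "z": 28, "ax": 0, "ay": 0, "az": -0.13}, {"x": 6, "y": -36, "z": 42, "ax": 0, "ay": 0, "az": -0.22}, {"x": 3, "y": -56, "z": 44, "ax": 0, "ay": 0, "az": -0.31}, {"x": -4, "y": -74, "z": 44, "ax": 0, "ay": 0, "az": -
[... 462 characters left out ...]
: -119, "z": 0, "ax": 0, "ay": 0, "az": -0.91}, {"x": -112, "y": -123, "z": 0, "ax": 0, "ay": 0, "az": -0.83}, {"x": -90, "y": -126, "z": 0, "ax": 0, "ay": 0, "az": -0.74}]
RET
phi [0.95, 0.71, 0.42, 0.11, -0.21, -0.5, -0.74, -0.9]
[{"x": 12, "y": 11, "z": 0, "ax": 0, "ay": 0, "az": 0.09}, {"x": 24, "y": 30, "z": 0, "ax": 0, "ay": 0, "az": 0.18}, {"x": 32, "y": 55, "z": 0, "ax": 0, "ay": 0, "az": 0.28}, {"x": 32, "y": 84, "z": 0, "ax": 0, "ay": 0, "az": 0.37}, {"x": 24, "y": 111, "z": 0, "ax": 0, "ay": 0, "az": 0.46}, {"x": 9, "y": 133, "z": 0, "ax": 0, "ay": 0, "az": 0.55}, {"x": -6, "y": 146, "z": 0, "ax": 0, "ay": 0, "az": 0.65}, {"x": -18, "y": 154, "z": 0, "ax": 0, "ay": 0, "az": 0.74}]
```

Request:
{"method": "servo_tool", "body": {
  "moves": [
    {"x": -1,"y": 3,"z": 0,"ax": 0,"ay": 0,"az": 0.07},
    {"x": -3,"y": 7,"z": 0,"ax": 0,"ay": 0,"az": 0.09},
    {"x": -4,"y": 10,"z": 0,"ax": 0,"ay": 0,"az": 0.09},
    {"x": -6,"y": 11,"z": 0,"ax": 0,"ay": 0,"az": 0.07},
    {"x": -5,"y": 10,"z": 0,"ax": 0,"ay": 0,"az": 0.02},
    {"x": -1,"y": 0,"z": 10,"ax": 0,"ay": 0,"az": -0.05},
    {"x": 4,"y": -15,"z": 28,"ax": 0,"ay": 0,"az": -0.13},
    {"x": 6,"y": -36,"z": 42,"ax": 0,"ay": 0,"az": -0.22},
    {"x": 3,"y": -56,"z": 44,"ax": 0,"ay": 0,"az": -0.31},
    {"x": -4,"y": -74,"z": 44,"ax": 0,"ay": 0,"az": -0.4},
    {"x": -15,"y": -91,"z": 44,"ax": 0,"ay": 0,"az": -0.49},
    {"x": -30,"y": -105,"z": 44,"ax": 0,"ay": 0,"az": -0.58},
    {"x": -48,"y": -116,"z": 44,"ax": 0,"ay": 0,"az": -0.67},
    {"x": -68,"y": -122,"z": 44,"ax": 0,"ay": 0,"az": -0.76},
    {"x": -89,"y": -125,"z": 40,"ax": 0,"ay": 0,"az": -0.85},
    {"x": -110,"y": -122,"z": 17,"ax": 0,"ay": 0,"az": -0.94},
    {"x": -122,"y": -119,"z": 0,"ax": 0,"ay": 0,"az": -0.95},
    {"x": -123,"y": -119,"z": 0,"ax": 0,"ay": 0,"az": -0.91},
    {"x": -112,"y": -123,"z": 0,"ax": 0,"ay": 0,"az": -0.83},
    {"x": -90,"y": -126,"z": 0,"ax": 0,"ay": 0,"az": -0.74}
  ]
}}

```text
time_s: 41.3
tool_pos: [0.5299, -0.0812, 0.1363]
ee_rot: [-0.33, 3.122, -0.003]
ft_force: [-0.1, 0.2, -0.0]
finger_gap: 0.0599
gripper_force: 0.0
```

Request:
{"method": "servo_tool", "body": {
  "moves": [
    {"x": 17,"y": 20,"z": 0,"ax": 0,"ay": 0,"az": 0.124},
    {"x": 29,"y": 50,"z": 0,"ax": 0,"ay": 0,"az": 0.248},
    {"x": 31,"y": 84,"z": 0,"ax": 0,"ay": 0,"az": 0.372},
    {"x": 19,"y": 116,"z": 0,"ax": 0,"ay": 0,"az": 0.496},
    {"x": -2,"y": 142,"z": 0,"ax": 0,"ay": 0,"az": 0.62},
    {"x": -18,"y": 154,"z": 0,"ax": 0,"ay": 0,"az": 0.74}
  ]
}}

```text
time_s: 41.8
tool_pos: [0.5126, 0.0773, 0.1357]
ee_rot: [-0.803, -3.037, -0.001]
ft_force: [0.8, -0.5, 0.4]
finger_gap: 0.0603
gripper_force: 0.0
```

```bash
python3 p3.py 2.72; date
```

```text
41.8 (-2.809, -118, -96)
41.85 (-2.681, -117, -95)
avg 2.6350178406456704 b 0.3776777872101822 peak 2.83956719836312 w1 2.488058531696452 slope 2.55999999999948
now t 41.9 th -2.5565071465798224 w 2.513238045602512
delay 1
gap [-1.388, -1.068, -0.732, -0.434, -0.195, -0.016, 0.057, 0.068, 0.046, 0.027, 0.014, -0.015, -0.049, -0.088, -0.131, -0.176, -0.223, -0.185, -0.019, 0.265]
phi [-0.9, -1.01, -1.14, -1.24, -1.28, -1.26, -1.13, -0.95, -0.73, -0.52, -0.32, -0.1, 0.12, 0.35, 0.57, 0.8, 1.03, 1.17, 1.18, 1.07]
[{"x": -1, "y": 0, "z": 0, "ax": 0, "ay": 0, "az": -0.0}, {"x": -4, "y": 9, "z": 0, "ax": 0, "ay": 0, "az": 0.07}, {"x": -11, "y": 18, "z": 0, "ax": 0, "ay": 0, "az": 0.09}, {"x": -17, "y": 24, "z": 0, "ax": 0, "ay": 0, "az": 0.09}, {"x": -20, "y": 27, "z": 0, "ax": 0, "ay": 0, "az": 0.07}, {"x": -19, "y": 25, "z": 0, "ax": 0, "ay": 0, "az": 0.02}, {"x": -13, "y": 17, "z": 10, "ax": 0, "ay": 0, "az": -0.05}, {"x": -5, "y": 4, "z": 28, "ax": 0, "ay": 0, "az": -0.13}, {"x": 1, "y": -14, "z": 42, "ax": 0, "ay": 0, "az": -0.22}, {"x": 3, "y": -32, "z": 44, "ax": 0, "ay": 0, "az": -
[... 484 characters left out ...]
: 0, "az": -0.95}, {"x": -98, "y": -124, "z": 0, "ax": 0, "ay": 0, "az": -0.91}, {"x": -87, "y": -125, "z": 0, "ax": 0, "ay": 0, "az": -0.83}]
RET
phi [0.91, 0.68, 0.39, 0.08, -0.23, -0.51, -0.74, -0.9]
[{"x": 9, "y": 12, "z": 0, "ax": 0, "ay": 0, "az": 0.1}, {"x": 19, "y": 31, "z": 0, "ax": 0, "ay": 0, "az": 0.21}, {"x": 24, "y": 57, "z": 0, "ax": 0, "ay": 0, "az": 0.31}, {"x": 22, "y": 85, "z": 0, "ax": 0, "ay": 0, "az": 0.41}, {"x": 11, "y": 111, "z": 0, "ax": 0, "ay": 0, "az": 0.52}, {"x": -5, "y": 130, "z": 0, "ax": 0, "ay": 0, "az": 0.62}, {"x": -22, "y": 142, "z": 0, "ax": 0, "ay": 0, "az": 0.73}, {"x": -34, "y": 148, "z": 0, "ax": 0, "ay": 0, "az": 0.83}]
Mon Nov 30 03:00:51 UTC 2026
```

Request:
{"method": "servo_tool", "body": {
  "moves": [
    {"x": -1,"y": 0,"z": 0,"ax": 0,"ay": 0,"az": 0},
    {"x": -4,"y": 9,"z": 0,"ax": 0,"ay": 0,"az": 0.07},
    {"x": -11,"y": 18,"z": 0,"ax": 0,"ay": 0,"az": 0.09},
    {"x": -17,"y": 24,"z": 0,"ax": 0,"ay": 0,"az": 0.09},
    {"x": -20,"y": 27,"z": 0,"ax": 0,"ay": 0,"az": 0.07},
    {"x": -19,"y": 25,"z": 0,"ax": 0,"ay": 0,"az": 0.02},
    {"x": -13,"y": 17,"z": 10,"ax": 0,"ay": 0,"az": -0.05},
    {"x": -5,"y": 4,"z": 28,"ax": 0,"ay": 0,"az": -0.13},
    {"x": 1,"y": -14,"z": 42,"ax": 0,"ay": 0,"az": -0.22},
    {"x": 3,"y": -32,"z": 44,"ax": 0,"ay": 0,"az": -0.31},
    {"x": 2,"y": -50,"z": 44,"ax": 0,"ay": 0,"az": -0.4},
    {"x": -4,"y": -68,"z": 44,"ax": 0,"ay": 0,"az": -0.49},
    {"x": -14,"y": -85,"z": 44,"ax": 0,"ay": 0,"az": -0.58},
    {"x": -28,"y": -100,"z": 44,"ax": 0,"ay": 0,"az": -0.67},
    {"x": -45,"y": -112,"z": 44,"ax": 0,"ay": 0,"az": -0.76},
    {"x": -64,"y": -120,"z": 40,"ax": 0,"ay": 0,"az": -0.85},
    {"x": -85,"y": -123,"z": 17,"ax": 0,"ay": 0,"az": -0.94},
    {"x": -98,"y": -123,"z": 0,"ax": 0,"ay": 0,"az": -0.95},
    {"x": -98,"y": -124,"z": 0,"ax": 0,"ay": 0,"az": -0.91},
    {"x": -87,"y": -125,"z": 0,"ax": 0,"ay": 0,"az": -0.83}
  ]
}}

```text
time_s: 43.57
tool_pos: [0.5301, -0.0794, 0.1375]
ee_rot: [-0.489, 3.099, -0.005]
ft_force: [-0.1, -0.0, 0.4]
finger_gap: 0.0598
gripper_force: 0.0
```

Request:
{"method": "servo_tool", "body": {
  "moves": [
    {"x": 9,"y": 12,"z": 0,"ax": 0,"ay": 0,"az": 0.1},
    {"x": 19,"y": 31,"z": 0,"ax": 0,"ay": 0,"az": 0.21},
    {"x": 24,"y": 57,"z": 0,"ax": 0,"ay": 0,"az": 0.31},
    {"x": 22,"y": 85,"z": 0,"ax": 0,"ay": 0,"az": 0.41},
    {"x": 11,"y": 111,"z": 0,"ax": 0,"ay": 0,"az": 0.52},
    {"x": -5,"y": 130,"z": 0,"ax": 0,"ay": 0,"az": 0.62},
    {"x": -22,"y": 142,"z": 0,"ax": 0,"ay": 0,"az": 0.73},
    {"x": -34,"y": 148,"z": 0,"ax": 0,"ay": 0,"az": 0.83}
  ]
}}

```text
time_s: 44.23
tool_pos: [0.5138, 0.0758, 0.1356]
ee_rot: [-0.802, -3.037, -0.0]
ft_force: [-0.4, -1.1, 0.4]
finger_gap: 0.0602
gripper_force: 0.0
```

```bash
python3 p3.py 2.72
```

```text
44.233 (-2.732, -118, -96)
44.283 (-2.606, -118, -96)
avg 2.616585020463635 b 0.7117193745969127 peak 2.964957420199424 w1 2.5917994201994228 slope 2.519999999999412
now t 44.3333 th -2.4764997782653047 w 2.566669623129419
delay 0
gap [-1.165, -0.792, -0.467, -0.213, -0.027, 0.052, 0.069, 0.048, 0.029, 0.016, -0.007, -0.034, -0.067, -0.104, -0.143, -0.183, -0.139, 0.033, 0.323, 0.742]
phi [-1.04, -1.2, -1.32, -1.36, -1.34, -1.22, -1.03, -0.81, -0.59, -0.38, -0.17, 0.05, 0.28, 0.5, 0.73, 0.96, 1.1, 1.11, 1.0, 0.76]
[{"x": -5, "y": 11, "z": 0, "ax": 0, "ay": 0, "az": 0.07}, {"x": -14, "y": 22, "z": 0, "ax": 0, "ay": 0, "az": 0.09}, {"x": -22, "y": 29, "z": 0, "ax": 0, "ay": 0, "az": 0.09}, {"x": -25, "y": 32, "z": 0, "ax": 0, "ay": 0, "az": 0.07}, {"x": -25, "y": 30, "z": 0, "ax": 0, "ay": 0, "az": 0.02}, {"x": -17, "y": 23, "z": 10, "ax": 0, "ay": 0, "az": -0.05}, {"x": -8, "y": 10, "z": 28, "ax": 0, "ay": 0, "az": -0.13}, {"x": 0, "y": -7, "z": 42, "ax": 0, "ay": 0, "az": -0.22}, {"x": 3, "y": -25, "z": 44, "ax": 0, "ay": 0, "az": -0.31}, {"x": 3, "y": -44, "z": 44, "ax": 0, "ay": 0,
[... 465 characters left out ...]
 -124, "z": 0, "ax": 0, "ay": 0, "az": -0.91}, {"x": -81, "y": -124, "z": 0, "ax": 0, "ay": 0, "az": -0.83}, {"x": -59, "y": -120, "z": 0, "ax": 0, "ay": 0, "az": -0.74}]
RET
phi [0.62, 0.43, 0.19, -0.07, -0.33, -0.57, -0.76, -0.9]
[{"x": 6, "y": 12, "z": 0, "ax": 0, "ay": 0, "az": 0.09}, {"x": 12, "y": 29, "z": 0, "ax": 0, "ay": 0, "az": 0.18}, {"x": 13, "y": 51, "z": 0, "ax": 0, "ay": 0, "az": 0.28}, {"x": 9, "y": 74, "z": 0, "ax": 0, "ay": 0, "az": 0.37}, {"x": -1, "y": 95, "z": 0, "ax": 0, "ay": 0, "az": 0.46}, {"x": -14, "y": 112, "z": 0, "ax": 0, "ay": 0, "az": 0.55}, {"x": -27, "y": 122, "z": 0, "ax": 0, "ay": 0, "az": 0.65}, {"x": -37, "y": 128, "z": 0, "ax": 0, "ay": 0, "az": 0.74}]
```

Request:
{"method": "servo_tool", "body": {
  "moves": [
    {"x": -5,"y": 11,"z": 0,"ax": 0,"ay": 0,"az": 0.07},
    {"x": -14,"y": 22,"z": 0,"ax": 0,"ay": 0,"az": 0.09},
    {"x": -22,"y": 29,"z": 0,"ax": 0,"ay": 0,"az": 0.09},
    {"x": -25,"y": 32,"z": 0,"ax": 0,"ay": 0,"az": 0.07},
    {"x": -25,"y": 30,"z": 0,"ax": 0,"ay": 0,"az": 0.02},
    {"x": -17,"y": 23,"z": 10,"ax": 0,"ay": 0,"az": -0.05},
    {"x": -8,"y": 10,"z": 28,"ax": 0,"ay": 0,"az": -0.13},
    {"x": 0,"y": -7,"z": 42,"ax": 0,"ay": 0,"az": -0.22},
    {"x": 3,"y": -25,"z": 44,"ax": 0,"ay": 0,"az": -0.31},
    {"x": 3,"y": -44,"z": 44,"ax": 0,"ay": 0,"az": -0.4},
    {"x": -2,"y": -62,"z": 44,"ax": 0,"ay": 0,"az": -0.49},
    {"x": -10,"y": -80,"z": 44,"ax": 0,"ay": 0,"az": -0.58},
    {"x": -23,"y": -95,"z": 44,"ax": 0,"ay": 0,"az": -0.67},
    {"x": -39,"y": -108,"z": 44,"ax": 0,"ay": 0,"az": -0.76},
    {"x": -58,"y": -117,"z": 40,"ax": 0,"ay": 0,"az": -0.85},
    {"x": -78,"y": -122,"z": 17,"ax": 0,"ay": 0,"az": -0.94},
    {"x": -91,"y": -123,"z": 0,"ax": 0,"ay": 0,"az": -0.95},
    {"x": -91,"y": -124,"z": 0,"ax": 0,"ay": 0,"az": -0.91},
    {"x": -81,"y": -124,"z": 0,"ax": 0,"ay": 0,"az": -0.83},
    {"x": -59,"y": -120,"z": 0,"ax": 0,"ay": 0,"az": -0.74}
  ]
}}

```text
time_s: 46.0
tool_pos: [0.5068, -0.0615, 0.1362]
ee_rot: [-0.347, 3.121, -0.003]
ft_force: [0.0, 0.3, 0.2]
finger_gap: 0.0605
gripper_force: 0.0
```

Request:
{"method": "servo_tool", "body": {
  "moves": [
    {"x": 6,"y": 12,"z": 0,"ax": 0,"ay": 0,"az": 0.09},
    {"x": 12,"y": 29,"z": 0,"ax": 0,"ay": 0,"az": 0.18},
    {"x": 13,"y": 51,"z": 0,"ax": 0,"ay": 0,"az": 0.28},
    {"x": 9,"y": 74,"z": 0,"ax": 0,"ay": 0,"az": 0.37},
    {"x": -1,"y": 95,"z": 0,"ax": 0,"ay": 0,"az": 0.46},
    {"x": -14,"y": 112,"z": 0,"ax": 0,"ay": 0,"az": 0.55},
    {"x": -27,"y": 122,"z": 0,"ax": 0,"ay": 0,"az": 0.65},
    {"x": -37,"y": 128,"z": 0,"ax": 0,"ay": 0,"az": 0.74}
  ]
}}

```text
time_s: 46.67
tool_pos: [0.513, 0.0747, 0.1354]
ee_rot: [-0.8, -3.037, 0.0]
ft_force: [-0.3, -0.5, 0.5]
finger_gap: 0.0602
gripper_force: 0.0
```

```bash
python3 p3.py 2.68
```

```text
46.667 (-2.612, -117, -96)
46.717 (-2.485, -122, -96)
avg 2.6336436081431827 b 0.6110825065128508 peak 2.9394187963089364 w1 2.544568129642269 slope 2.539999999999708
now t 46.7667 th -2.3577773036799576 w 2.5429692842673726
delay 0
gap [-1.08, -0.745, -0.449, -0.207, -0.023, 0.054, 0.069, 0.048, 0.028, 0.016, -0.006, -0.032, -0.063, -0.099, -0.136, -0.176, -0.134, 0.037, 0.325, 0.742]
phi [-1.01, -1.13, -1.22, -1.26, -1.24, -1.11, -0.93, -0.71, -0.49, -0.28, -0.07, 0.15, 0.37, 0.59, 0.81, 1.04, 1.18, 1.19, 1.08, 0.84]
[{"x": -3, "y": 9, "z": 0, "ax": 0, "ay": 0, "az": 0.07}, {"x": -10, "y": 18, "z": 0, "ax": 0, "ay": 0, "az": 0.09}, {"x": -15, "y": 24, "z": 0, "ax": 0, "ay": 0, "az": 0.09}, {"x": -18, "y": 26, "z": 0, "ax": 0, "ay": 0, "az": 0.07}, {"x": -17, "y": 25, "z": 0, "ax": 0, "ay": 0, "az": 0.02}, {"x": -11, "y": 16, "z": 10, "ax": 0, "ay": 0, "az": -0.05}, {"x": -3, "y": 3, "z": 28, "ax": 0, "ay": 0, "az": -0.13}, {"x": 3, "y": -15, "z": 42, "ax": 0, "ay": 0, "az": -0.22}, {"x": 4, "y": -34, "z": 44, "ax": 0, "ay": 0, "az": -0.31}, {"x": 2, "y": -52, "z": 44, "ax": 0, "ay"
[... 469 characters left out ...]
: -123, "z": 0, "ax": 0, "ay": 0, "az": -0.91}, {"x": -88, "y": -124, "z": 0, "ax": 0, "ay": 0, "az": -0.83}, {"x": -65, "y": -121, "z": 0, "ax": 0, "ay": 0, "az": -0.74}]
RET
phi [0.7, 0.49, 0.24, -0.03, -0.31, -0.56, -0.76, -0.9]
[{"x": 7, "y": 11, "z": 0, "ax": 0, "ay": 0, "az": 0.09}, {"x": 14, "y": 29, "z": 0, "ax": 0, "ay": 0, "az": 0.18}, {"x": 17, "y": 51, "z": 0, "ax": 0, "ay": 0, "az": 0.28}, {"x": 14, "y": 76, "z": 0, "ax": 0, "ay": 0, "az": 0.37}, {"x": 4, "y": 99, "z": 0, "ax": 0, "ay": 0, "az": 0.46}, {"x": -10, "y": 116, "z": 0, "ax": 0, "ay": 0, "az": 0.55}, {"x": -23, "y": 127, "z": 0, "ax": 0, "ay": 0, "az": 0.65}, {"x": -34, "y": 134, "z": 0, "ax": 0, "ay": 0, "az": 0.74}]
```

Request:
{"method": "servo_tool", "body": {
  "moves": [
    {"x": -3,"y": 9,"z": 0,"ax": 0,"ay": 0,"az": 0.07},
    {"x": -10,"y": 18,"z": 0,"ax": 0,"ay": 0,"az": 0.09},
    {"x": -15,"y": 24,"z": 0,"ax": 0,"ay": 0,"az": 0.09},
    {"x": -18,"y": 26,"z": 0,"ax": 0,"ay": 0,"az": 0.07},
    {"x": -17,"y": 25,"z": 0,"ax": 0,"ay": 0,"az": 0.02},
    {"x": -11,"y": 16,"z": 10,"ax": 0,"ay": 0,"az": -0.05},
    {"x": -3,"y": 3,"z": 28,"ax": 0,"ay": 0,"az": -0.13},
    {"x": 3,"y": -15,"z": 42,"ax": 0,"ay": 0,"az": -0.22},
    {"x": 4,"y": -34,"z": 44,"ax": 0,"ay": 0,"az": -0.31},
    {"x": 2,"y": -52,"z": 44,"ax": 0,"ay": 0,"az": -0.4},
    {"x": -4,"y": -70,"z": 44,"ax": 0,"ay": 0,"az": -0.49},
    {"x": -15,"y": -86,"z": 44,"ax": 0,"ay": 0,"az": -0.58},
    {"x": -28,"y": -101,"z": 44,"ax": 0,"ay": 0,"az": -0.67},
    {"x": -45,"y": -112,"z": 44,"ax": 0,"ay": 0,"az": -0.76},
    {"x": -65,"y": -119,"z": 40,"ax": 0,"ay": 0,"az": -0.85},
    {"x": -85,"y": -122,"z": 17,"ax": 0,"ay": 0,"az": -0.94},
    {"x": -98,"y": -123,"z": 0,"ax": 0,"ay": 0,"az": -0.95},
    {"x": -99,"y": -123,"z": 0,"ax": 0,"ay": 0,"az": -0.91},
    {"x": -88,"y": -124,"z": 0,"ax": 0,"ay": 0,"az": -0.83},
    {"x": -65,"y": -121,"z": 0,"ax": 0,"ay": 0,"az": -0.74}
  ]
}}

```text
time_s: 48.43
tool_pos: [0.5117, -0.0656, 0.1362]
ee_rot: [-0.348, 3.12, -0.003]
ft_force: [0.3, -0.8, -0.2]
finger_gap: 0.0601
gripper_force: 0.0
```

Request:
{"method": "servo_tool", "body": {
  "moves": [
    {"x": 7,"y": 11,"z": 0,"ax": 0,"ay": 0,"az": 0.09},
    {"x": 14,"y": 29,"z": 0,"ax": 0,"ay": 0,"az": 0.18},
    {"x": 17,"y": 51,"z": 0,"ax": 0,"ay": 0,"az": 0.28},
    {"x": 14,"y": 76,"z": 0,"ax": 0,"ay": 0,"az": 0.37},
    {"x": 4,"y": 99,"z": 0,"ax": 0,"ay": 0,"az": 0.46},
    {"x": -10,"y": 116,"z": 0,"ax": 0,"ay": 0,"az": 0.55},
    {"x": -23,"y": 127,"z": 0,"ax": 0,"ay": 0,"az": 0.65},
    {"x": -34,"y": 134,"z": 0,"ax": 0,"ay": 0,"az": 0.74}
  ]
}}

```text
time_s: 49.1
tool_pos: [0.5134, 0.0758, 0.1355]
ee_rot: [-0.8, -3.037, 0.0]
ft_force: [0.3, 0.4, 0.1]
finger_gap: 0.0606
gripper_force: 0.0
```

```bash
cp cmd.json cmd_keep.json; python3 p3.py 2.6 | head -4; cp cmd_keep.json cmd.json; cat cmd.json; python3 -c "
from plan import *
print(pose(-.9,-.43,.135),ctrl.observe()['tool_pos'])"
```

```text
49.1 (-2.607, -118, -96)
49.15 (-2.484, -122, -96)
avg 2.5846849895516026 b 0.5697588870067282 peak 2.8743948379407676 w1 2.479570171274101 slope 2.4600000000003717
now t 49.2 th -2.3600459541503707 w 2.472720611328296
[0.5141040967487481, 0.07566830694109508, 0.13543954, 1.0439812999999996][0.51393285 0.07527047 0.135      1.04479633] [0.51418497 0.07555413 0.13557317]
```

```bash
python3 - <<'E'
from plan import *
rows([pose(a,b,.135,s=0) for a,b in zip([-.8,-.95,-1.1,-1.25,-1.38,-1.45],[-.5,-.58,-.66,-.74,-.81,-.85])])
E
```

```text
[{"x": 4, "y": 9, "z": 0, "ax": 0, "ay": 0, "az": 0.07}, {"x": -2, "y": 22, "z": 0, "ax": 0, "ay": 0, "az": 0.15}, {"x": -10, "y": 33, "z": 0, "ax": 0, "ay": 0, "az": 0.23}, {"x": -19, "y": 43, "z": 0, "ax": 0, "ay": 0, "az": 0.31}, {"x": -28, "y": 50, "z": 0, "ax": 0, "ay": 0, "az": 0.38}, {"x": -33, "y": 54, "z": 0, "ax": 0, "ay": 0, "az": 0.42}]
```

Request:
{"method": "servo_tool", "body": {
  "moves": [
    {"x": 4,"y": 9,"z": 0,"ax": 0,"ay": 0,"az": 0.07},
    {"x": -2,"y": 22,"z": 0,"ax": 0,"ay": 0,"az": 0.15},
    {"x": -10,"y": 33,"z": 0,"ax": 0,"ay": 0,"az": 0.23},
    {"x": -19,"y": 43,"z": 0,"ax": 0,"ay": 0,"az": 0.31},
    {"x": -28,"y": 50,"z": 0,"ax": 0,"ay": 0,"az": 0.38},
    {"x": -33,"y": 54,"z": 0,"ax": 0,"ay": 0,"az": 0.42},
    {"x": -33,"y": 54,"z": 0,"ax": 0,"ay": 0,"az": 0.42},
    {"x": -33,"y": 54,"z": 0,"ax": 0,"ay": 0,"az": 0.42},
    {"x": -33,"y": 54,"z": 0,"ax": 0,"ay": 0,"az": 0.42},
    {"x": -33,"y": 54,"z": 0,"ax": 0,"ay": 0,"az": 0.42},
    {"x": -33,"y": 54,"z": 0,"ax": 0,"ay": 0,"az": 0.42},
    {"x": -33,"y": 54,"z": 0,"ax": 0,"ay": 0,"az": 0.42},
    {"x": -33,"y": 54,"z": 0,"ax": 0,"ay": 0,"az": 0.42},
    {"x": -33,"y": 54,"z": 0,"ax": 0,"ay": 0,"az": 0.42},
    {"x": -33,"y": 54,"z": 0,"ax": 0,"ay": 0,"az": 0.42},
    {"x": -33,"y": 54,"z": 0,"ax": 0,"ay": 0,"az": 0.42},
    {"x": -33,"y": 54,"z": 0,"ax": 0,"ay": 0,"az": 0.42},
    {"x": -33,"y": 54,"z": 0,"ax": 0,"ay": 0,"az": 0.42},
    {"x": -33,"y": 54,"z": 0,"ax": 0,"ay": 0,"az": 0.42},
    {"x": -33,"y": 54,"z": 0,"ax": 0,"ay": 0,"az": 0.42}
  ]
}}

```text
time_s: 50.87
tool_pos: [0.5691, 0.1059, 0.1354]
ee_rot: [1.416, 2.805, -0.0]
ft_force: [0.1, -0.8, 0.0]
finger_gap: 0.06
gripper_force: 0.0
```

Request:
{"method": "servo_tool", "body": {
  "moves": [
    {"x": 0,"y": 0,"z": 0,"ax": 0,"ay": 0,"az": 0},
    {"x": 0,"y": 0,"z": 0,"ax": 0,"ay": 0,"az": 0},
    {"x": 0,"y": 0,"z": 0,"ax": 0,"ay": 0,"az": 0},
    {"x": 0,"y": 0,"z": 0,"ax": 0,"ay": 0,"az": 0},
    {"x": 0,"y": 0,"z": 0,"ax": 0,"ay": 0,"az": 0},
    {"x": 0,"y": 0,"z": 0,"ax": 0,"ay": 0,"az": 0},
    {"x": 0,"y": 0,"z": 0,"ax": 0,"ay": 0,"az": 0},
    {"x": 0,"y": 0,"z": 0,"ax": 0,"ay": 0,"az": 0},
    {"x": 0,"y": 0,"z": 0,"ax": 0,"ay": 0,"az": 0},
    {"x": 0,"y": 0,"z": 0,"ax": 0,"ay": 0,"az": 0}
  ]
}}

```text
time_s: 51.7
tool_pos: [0.569, 0.1059, 0.1355]
ee_rot: [1.416, 2.804, -0.0]
ft_force: [-0.2, -0.5, -0.6]
finger_gap: 0.0602
gripper_force: 0.0
```

```bash
python3 - <<'E'
from st import *
state(2); print(start(),ctrl.observe()["tool_pos"])
E
```

```text
51.7 (3.078, -120, -95)
51.75 (-3.114, -117, -95)
[0.56977999 0.10575477 0.13543954 0.6239813 ] [0.56902839 0.10590455 0.13543223]
```

```bash
python3 - <<'E'
from plan import *
ph=[-1.45]*8+[-1.44,-1.40,-1.32,-1.22,-1.10]
v=[1.38,1.33,1.27,1.2,1.11,1.02,.92,.82,.72,.62,.52,.42,.33,.25,.17,.1,.05]
ph+=list(-1.10+np.cumsum(v)/12); ph+=[ph[-1]]*3; ph=np.array(ph)
z=[.135]*8+[.128,.115,.097]+[.091]*22
y=[-.85]*8+list(np.minimum(-.85+.055*np.arange(1,26),0)); n=len(ph)
k=np.arange(1,n+1)/12; print("th-ph",np.round(-3.018+1.88*k-.105*k*k-ph,2)[8:18],ph[-1],n)
P=[pose(a,b,c,s=0) for a,b,c in zip(ph,y,z)]
rows(P[:20]); print("B"); rows(P[20:])
E
```

```text
th-ph [-0.23 -0.12 -0.06 -0.02 -0.    0.02  0.04  0.07  0.1   0.14] -0.08083333333333331 33
[{"x": 0, "y": 0, "z": 0, "ax": 0, "ay": 0, "az": -0.0}, {"x": 0, "y": 0, "z": 0, "ax": 0, "ay": 0, "az": -0.0}, {"x": 0, "y": 0, "z": 0, "ax": 0, "ay": 0, "az": -0.0}, {"x": 0, "y": 0, "z": 0, "ax": 0, "ay": 0, "az": -0.0}, {"x": 0, "y": 0, "z": 0, "ax": 0, "ay": 0, "az": -0.0}, {"x": 0, "y": 0, "z": 0, "ax": 0, "ay": 0, "az": -0.0}, {"x": 0, "y": 0, "z": 0, "ax": 0, "ay": 0, "az": -0.0}, {"x": 0, "y": 0, "z": 0, "ax": 0, "ay": 0, "az": -0.0}, {"x": 0, "y": -1, "z": 7, "ax": 0, "ay": 0, "az": -0.06}, {"x": 2, "y": -4, "z": 20, "ax": 0, "ay": 0, "az": -0.11}, {"x": 6, "y": -10, "z": 38, "ax": 0, "ay": 0, "az": -0.17}, {"x": 9, "y": -19, "z": 44, "ax": 0, "ay": 0, "az": -0.22}, {"x": 13, "y": -29, "z": 44, "ax": 0, "ay": 0, "az": -0.28}, {"x": 15, "y": -39, "z": 44, "ax": 0, "ay": 0, "az": -0.33}, {"x": 15, "y": -49, "z": 44, "ax": 0, "ay": 0, "az": -0.39}, {"x": 15, "y": -59, "z": 44, "ax": 0, "ay": 0, "az": -0.44}, {"x": 14, "y": -67, "z": 44, "ax": 0, "ay": 0, "az": -0.5}, {"x": 12, "y": -76
[... 232 characters left out ...]
, "y": -12, "z": 0, "ax": 0, "ay": 0, "az": -0.11}, {"x": 2, "y": -16, "z": 0, "ax": 0, "ay": 0, "az": -0.17}, {"x": 2, "y": -20, "z": 0, "ax": 0, "ay": 0, "az": -0.19}, {"x": 2, "y": -23, "z": 0, "ax": 0, "ay": 0, "az": -0.19}, {"x": 2, "y": -26, "z": 0, "ax": 0, "ay": 0, "az": -0.19}, {"x": 2, "y": -28, "z": 0, "ax": 0, "ay": 0, "az": -0.19}, {"x": 2, "y": -29, "z": 0, "ax": 0, "ay": 0, "az": -0.19}, {"x": 2, "y": -30, "z": 0, "ax": 0, "ay": 0, "az": -0.19}, {"x": 2, "y": -30, "z": 0, "ax": 0, "ay": 0, "az": -0.19}, {"x": 2, "y": -30, "z": 0, "ax": 0, "ay": 0, "az": -0.19}, {"x": 2, "y": -30, "z": 0, "ax": 0, "ay": 0, "az": -0.19}, {"x": 2, "y": -30, "z": 0, "ax": 0, "ay": 0, "az": -0.19}]
```

```bash
echo "[0.56977999,0.10575477,0.13543954,0.6239813]">cmd.json; python3 - <<'E'
from plan import *
ph=[-1.45]*9+[-1.44,-1.39,-1.30,-1.185]
v=[1.4,1.36,1.3,1.22,1.12,1.02,.92,.82,.72,.62,.52,.42,.33,.25,.17,.1,.05]
ph+=list(-1.185+np.cumsum(v)/12); ph+=[ph[-1]]*3; ph=np.array(ph)
z=[.135]*8+[.128,.115,.097]+[.091]*22
y=[-.85]*8+list(np.minimum(-.85+.055*np.arange(1,26),0)); n=len(ph)
k=np.arange(1,n+1)/12; print("th-ph",np.round(-3.018+1.88*k-.105*k*k-ph,2)[8:18],ph[-1],n)
P=[pose(a,b,c,s=0) for a,b,c in zip(ph,y,z)]
rows(P[:20]); print("B"); rows(P[20:])
E
```

```text
th-ph [-0.22 -0.08  0.01  0.06  0.08  0.1   0.12  0.15  0.18  0.22] -0.15666666666666673 33
[{"x": 0, "y": 0, "z": 0, "ax": 0, "ay": 0, "az": -0.0}, {"x": 0, "y": 0, "z": 0, "ax": 0, "ay": 0, "az": -0.0}, {"x": 0, "y": 0, "z": 0, "ax": 0, "ay": 0, "az": -0.0}, {"x": 0, "y": 0, "z": 0, "ax": 0, "ay": 0, "az": -0.0}, {"x": 0, "y": 0, "z": 0, "ax": 0, "ay": 0, "az": -0.0}, {"x": 0, "y": 0, "z": 0, "ax": 0, "ay": 0, "az": -0.0}, {"x": 0, "y": 0, "z": 0, "ax": 0, "ay": 0, "az": -0.0}, {"x": 0, "y": 0, "z": 0, "ax": 0, "ay": 0, "az": -0.0}, {"x": 0, "y": 0, "z": 7, "ax": 0, "ay": 0, "az": -0.06}, {"x": 0, "y": -1, "z": 20, "ax": 0, "ay": 0, "az": -0.11}, {"x": 3, "y": -5, "z": 38, "ax": 0, "ay": 0, "az": -0.17}, {"x": 6, "y": -12, "z": 44, "ax": 0, "ay": 0, "az": -0.22}, {"x": 10, "y": -22, "z": 44, "ax": 0, "ay": 0, "az": -0.28}, {"x": 13, "y": -32, "z": 44, "ax": 0, "ay": 0, "az": -0.33}, {"x": 15, "y": -42, "z": 44, "ax": 0, "ay": 0, "az": -0.39}, {"x": 15, "y": -52, "z": 44, "ax": 0, "ay": 0, "az": -0.44}, {"x": 15, "y": -61, "z": 44, "ax": 0, "ay": 0, "az": -0.5}, {"x": 14, "y": -69, 
[... 231 characters left out ...]
, "y": -11, "z": 0, "ax": 0, "ay": 0, "az": -0.11}, {"x": 3, "y": -16, "z": 0, "ax": 0, "ay": 0, "az": -0.17}, {"x": 3, "y": -20, "z": 0, "ax": 0, "ay": 0, "az": -0.19}, {"x": 4, "y": -23, "z": 0, "ax": 0, "ay": 0, "az": -0.19}, {"x": 4, "y": -26, "z": 0, "ax": 0, "ay": 0, "az": -0.19}, {"x": 4, "y": -27, "z": 0, "ax": 0, "ay": 0, "az": -0.19}, {"x": 4, "y": -29, "z": 0, "ax": 0, "ay": 0, "az": -0.19}, {"x": 4, "y": -29, "z": 0, "ax": 0, "ay": 0, "az": -0.19}, {"x": 4, "y": -30, "z": 0, "ax": 0, "ay": 0, "az": -0.19}, {"x": 4, "y": -30, "z": 0, "ax": 0, "ay": 0, "az": -0.19}, {"x": 4, "y": -30, "z": 0, "ax": 0, "ay": 0, "az": -0.19}, {"x": 4, "y": -30, "z": 0, "ax": 0, "ay": 0, "az": -0.19}]
```

Request:
{"method": "servo_tool", "body": {
  "moves": [
    {"x": 0,"y": 0,"z": 0,"ax": 0,"ay": 0,"az": 0},
    {"x": 0,"y": 0,"z": 0,"ax": 0,"ay": 0,"az": 0},
    {"x": 0,"y": 0,"z": 0,"ax": 0,"ay": 0,"az": 0},
    {"x": 0,"y": 0,"z": 0,"ax": 0,"ay": 0,"az": 0},
    {"x": 0,"y": 0,"z": 0,"ax": 0,"ay": 0,"az": 0},
    {"x": 0,"y": 0,"z": 0,"ax": 0,"ay": 0,"az": 0},
    {"x": 0,"y": 0,"z": 0,"ax": 0,"ay": 0,"az": 0},
    {"x": 0,"y": 0,"z": 0,"ax": 0,"ay": 0,"az": 0},
    {"x": 0,"y": 0,"z": 7,"ax": 0,"ay": 0,"az": -0.06},
    {"x": 0,"y": -1,"z": 20,"ax": 0,"ay": 0,"az": -0.11},
    {"x": 3,"y": -5,"z": 38,"ax": 0,"ay": 0,"az": -0.17},
    {"x": 6,"y": -12,"z": 44,"ax": 0,"ay": 0,"az": -0.22},
    {"x": 10,"y": -22,"z": 44,"ax": 0,"ay": 0,"az": -0.28},
    {"x": 13,"y": -32,"z": 44,"ax": 0,"ay": 0,"az": -0.33},
    {"x": 15,"y": -42,"z": 44,"ax": 0,"ay": 0,"az": -0.39},
    {"x": 15,"y": -52,"z": 44,"ax": 0,"ay": 0,"az": -0.44},
    {"x": 15,"y": -61,"z": 44,"ax": 0,"ay": 0,"az": -0.5},
    {"x": 14,"y": -69,"z": 44,"ax": 0,"ay": 0,"az": -0.55},
    {"x": 12,"y": -76,"z": 44,"ax": 0,"ay": 0,"az": -0.61},
    {"x": 10,"y": -83,"z": 44,"ax": 0,"ay": 0,"az": -0.66}
  ]
}}

```text
time_s: 53.47
tool_pos: [0.4961, 0.0644, 0.0916]
ee_rot: [0.426, 3.112, -0.0]
ft_force: [0.2, 0.3, -0.2]
finger_gap: 0.0606
gripper_force: 0.0
```

Request:
{"method": "servo_tool", "body": {
  "moves": [
    {"x": 1,"y": -6,"z": 0,"ax": 0,"ay": 0,"az": -0.06},
    {"x": 2,"y": -11,"z": 0,"ax": 0,"ay": 0,"az": -0.11},
    {"x": 3,"y": -16,"z": 0,"ax": 0,"ay": 0,"az": -0.17},
    {"x": 3,"y": -20,"z": 0,"ax": 0,"ay": 0,"az": -0.19},
    {"x": 4,"y": -23,"z": 0,"ax": 0,"ay": 0,"az": -0.19},
    {"x": 4,"y": -26,"z": 0,"ax": 0,"ay": 0,"az": -0.19},
    {"x": 4,"y": -27,"z": 0,"ax": 0,"ay": 0,"az": -0.19},
    {"x": 4,"y": -29,"z": 0,"ax": 0,"ay": 0,"az": -0.19},
    {"x": 4,"y": -29,"z": 0,"ax": 0,"ay": 0,"az": -0.19},
    {"x": 4,"y": -30,"z": 0,"ax": 0,"ay": 0,"az": -0.19},
    {"x": 4,"y": -30,"z": 0,"ax": 0,"ay": 0,"az": -0.19},
    {"x": 4,"y": -30,"z": 0,"ax": 0,"ay": 0,"az": -0.19},
    {"x": 4,"y": -30,"z": 0,"ax": 0,"ay": 0,"az": -0.19}
  ]
}}

```text
time_s: 54.55
tool_pos: [0.4844, 0.037, 0.0914]
ee_rot: [0.133, 3.139, 0.0]
ft_force: [0.4, -0.1, -0.7]
finger_gap: 0.0599
gripper_force: 0.0
```

```bash
cat > wl.py <<'E'
from plan import *
def wloc():
    w=ctrl.camera("wrist"); s=ctrl.observe(); g=cv2.GaussianBlur(w["pixels"].max(2).astype(np.float32),(0,0),1); o=[]
    for t in np.arange(-.7,.7,.01):
        P=np.array([proj(w,np.r_[knob(t)+.009*np.array([np.cos(a),np.sin(a)]),z])+[1.55,0] for a in np.linspace(0,6.28,13) for z in(.07,.103)])
        m=np.zeros(g.shape,np.uint8); cv2.fillConvexPoly(m,cv2.convexHull(np.int32(P.round())),1)
        o.append((g[m>0].mean() if m.any() else 999,t))
    o=np.array(o); i=o[:,0].argmin(); kk=o[:,0]<o[i,0]+12
    return round(float(s["time_s"]),3),round(o[kk&(abs(o[:,1]-o[i,1])<.2),1].mean(),3),round(o[i,0]),w
E
python3 - <<'E'
from wl import *
for i in range(2): t,th,v,w=wloc(); print(t,th,v)
print(start(),ctrl.observe()["tool_pos"])
cv2.imwrite("pics/wb.png",w["pixels"][:,:,::-1])
E
```

```text
54.6 0.045 90
54.65 0.045 90
[0.48425434 0.03773298 0.09143954 1.4739813 ] [0.4843488  0.03693358 0.09142888]
```

View pics/wb.png

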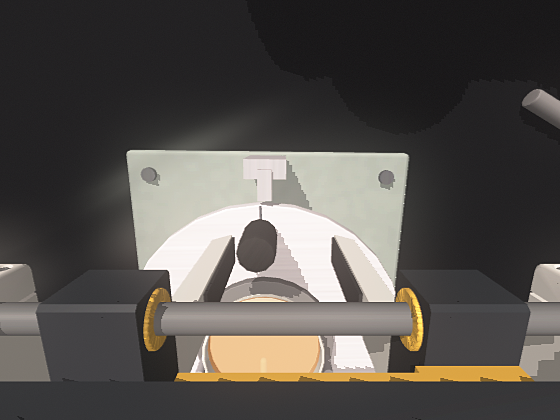

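The knob is caught and at rest 3–4 mm from the pointer's line: the engraved line is at (260,212) and the pointer tip at (265,203). I ease the front finger off the knob and lift.

Request:
{"method": "servo_tool", "body": {
  "moves": [
    {"x": 0,"y": -4,"z": 0,"ax": 0,"ay": 0,"az": 0},
    {"x": 0,"y": -9,"z": 0,"ax": 0,"ay": 0,"az": 0},
    {"x": 0,"y": -13,"z": 0,"ax": 0,"ay": 0,"az": 0},
    {"x": 0,"y": -13,"z": 0,"ax": 0,"ay": 0,"az": 0},
    {"x": 0,"y": -13,"z": -10,"ax": 0,"ay": 0,"az": 0},
    {"x": 0,"y": -13,"z": -30,"ax": 0,"ay": 0,"az": 0},
    {"x": 0,"y": -13,"z": -55,"ax": 0,"ay": 0,"az": 0},
    {"x": 0,"y": -13,"z": -75,"ax": 0,"ay": 0,"az": 0},
    {"x": 0,"y": -13,"z": -85,"ax": 0,"ay": 0,"az": 0},
    {"x": 0,"y": -13,"z": -85,"ax": 0,"ay": 0,"az": 0},
    {"x": 0,"y": -13,"z": -85,"ax": 0,"ay": 0,"az": 0}
  ]
}}

```text
time_s: 55.57
tool_pos: [0.4834, 0.0239, 0.1768]
ee_rot: [0.133, 3.138, -0.0]
ft_force: [-0.4, 0.8, -0.7]
finger_gap: 0.0601
gripper_force: 0.0
```

```bash
python3 - <<'E'
from wl import *
from st import *
for i in range(2): print(wloc()[:3])
state(2); print(ctrl.observe()["tool_pos"],ctrl.observe()["time_s"])
E
```

```text
(55.617, np.float64(0.05), 93)
(55.667, np.float64(0.05), 93)
55.667 (0.036, -111, -98)
55.717 (0.036, -112, -98)
[0.48201324 0.02407853 0.17481741] 55.7667
```

```bash
python3 -c "
from bench import ctrl
print(ctrl.finish_job())"
```

```text
the job is handed in; nothing more can be done
None
```

I handed the job in at about 56 s: the turntable is at rest with the knob 3–4.5 mm from the pointer's line and the gripper lifted clear. By my camera estimates it ran between about 2.2 and 3.1 rad/s from about 36 s to 49 s, though earlier pushes briefly went above 3.14 (highest estimate about 3.3, under the 3.67 limit), and I have not seen the judge's verdict.

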